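# Slide loaded carrier under the press head, clamp with the toggle, unload

## Robot

A 7-joint arm with a two-finger parallel gripper is mounted at the origin on a cart in front of the work surface, level with it; the furniture and walls round the work are solid. World frame = base frame: x ahead of the robot, y to its left, z up, the work surface at z = 0. Lengths are in m, angles in rad, forces in N, time in s.
With the tool pointing down it reaches from about 0.4 to 0.85 m from the base axis. Payload 10.4 kg.
Tool frame: the origin (TCP) lies between the finger pads; the fingertips stand tip_extent ahead of it and the grasp point (between the pads) lies 2 mm behind it (tip_extent is the distance from the TCP to the fingertips, in m); z points along the fingers, y is the direction in which the jaws open and shut (so a half turn about z gives the same grasp; the last joint's range is limited). The gripper opens to 87 mm and grips with 3 to 60 N. Pads are 19 mm wide; open, the fingers measure 117 mm over their backs; the gripper's body (75 mm by 190 mm) begins 51 mm behind the grasp point.
Start: joints at [-0.023, 0.332, -0.065, 1.46, 0.022, 1.35, -0.088], TCP at [0.625, 0, 0.211] pointing down, gripper open.
Joint ranges: [-2.6, 2.6], [-0.5, 2.12], [-1.47, 1.34], [0.16, 2.42], [-1.27, 4.41], [0.06, 2.06], [-2.6, 2.6]. Speed limits (rad/s): [2.22, 2.22, 2.79, 2.79, 3.14, 3.14, 3.14].

## Interface

Orientations are given as a unit quaternion [x, y, z, w].
In Python, from bench import read_state, camera, camera_params, close_job, tip_extent gives the robot as it stands. The module is installed in compiled form; this text tells all that it offers.
- The arm moves only by the tool send_rows, never from a script. Its argument "steps" is a list of rows, each a list of 7 numbers: the turn, a rotation vector about the tool's x, y, z in degrees, then the shift along the tool's x, y, z in m, then the gripper's target within -1 to 1 (shut at 1, half-way at 0, fully open at -1). In form: [[ax, ay, az, x, y, z, jaw], ...]. A call has exactly 10 rows; each row shifts and turns the pose as measured when the row begins, along the tool's axes as they then stand; what a row does not reach is not made up. A row lasts 1/10 s, in which the tool goes at most 50 mm and 8.59 degrees, less where a joint would pass 70% of its speed; a pose out of reach is approached as far as the arm can. A call with a gripper value outside its range is refused whole. The fingers move at their own pace and stop on an object; "force" is the grip in N (left out, the last holds). Time passes only in rows, so rows that do not move let the fingers close, or fill a call up. It gives the time, the measured TCP pose, the force and the opening at its end, in the units of the state.
- read_state(): the state, without advancing time (a new reading comes with each control period).
- camera(name): name is "scene" or "side" or "wrist"; returns (picture, depth): 480x640x3 uint8, blue, green, red; 480x640 float32, m along the optical axis (not along the pixel's ray), 0 where there is no reading.
- camera_params(name): a dict with "camera_matrix" (3x3 intrinsics, pixels), "world_from_camera" (4x4, takes a point from camera to world coordinates). Camera axes: x right, y down, z forward; pixel columns grow to the right and rows downward; lengths in m; the calibration is good to about 2 mm. The wrist camera is an equidistant fisheye: a pixel r from the principal point sees the ray r / f radians off the axis. A picture is of the moment at which its call begins: read the wrist's pose just before it. camera_params takes no time and is no camera call; for the wrist camera it gives the pose at the moment of the call.
- close_job(): hands the job in, once; it reports no verdict.
The state is a dict: "time": time; "joint_positions": joint angles; "joint_vel": joint speeds; "joint_torque": joint torques, N m; "ee_pos": TCP position; "eef_rot": TCP orientation; "ft_force": force on the tool from outside, world axes, zero at the start; "torque": the same for the moment, N m; "width": finger opening in m.
Only numpy, scipy, OpenCV 4.12 (cv2) and the standard library are available. Lean on these libraries where they do the work, as an engineer would, in place of code of your own. Each camera call takes 0.05 s, during which the arm holds its last target.

## Task

Program this batch of potted modules: lay every module flat in a pocket of the carrier, push the carrier fully home under the contact head, swing the toggle lever down past its centre so that the head stays clamped on the modules, and leave it so for two seconds. Then swing the lever back up until it is open, draw the carrier fully out of the gantry, lay every module flat in the black tray and leave the fixture like that, empty and open. Do not disturb the solder spool, flux tin or bottle.

Things in the scene. Friction and masses are not known exactly. Their poses are not given: they have to be found in the camera images.
- fixture: aluminium press fixture, fixed. Origin on the bench; x along the slide from loading end to gantry, y across, z up. Base plate x -195..175, y -62..62 mm, 10 mm thick; guide rails along x, inner faces y = +-33.5, tops z = 20 mm, 1.5 mm play each side of the carrier. The carrier is home when its origin is at x = 94 mm (stop), fully out below x = -42 mm; a low bar ends its travel at -61 mm
- head_underside (a point): middle of the underside of the contact pads (three white blocks on the head) inside the gantry: with the lever open at fixture x = 94, y = 0, z = 34 mm, 4 mm above the tops of modules lying flat in the carrier. The gantry (four pillars, head, top plate at z 70..78 mm, 120 mm wide) stands over fixture x = 26..162 mm; lever bracket on top up to z = 124 mm
- carrier: loose tan carrier plate, 300 g, slides on the base between the rails. Origin: centre of the underside of its nest plate (134 x 64 x 10 mm), which rests 10 mm above the bench; x points to the gantry, as the fixture's. At the -x end a 34 mm wide tongue runs on to x = -122 mm, with the upright pull tab. Starts drawn out and empty
- pull_tab (a point): upright aluminium tab on the carrier's tongue: 28 mm along x, 12 mm thick along y, from 10 to 36 mm above the carrier's underside; the point is in its middle, 30 mm above that underside, 106 mm behind the carrier's origin. Can be pinched across its 12 mm thickness or pushed on its end faces
- pocket_1 (a point): pocket 1 (nearest the tongue) of the carrier, a rectangular recess 39 (x) x 31 (y) mm and 4 mm deep for one module (3.5 mm play all round); the point is the centre of its floor, 6 mm above the carrier's underside; axes as the carrier's. Pocket centres are 44 mm apart
- pocket_2 (a point): pocket 2 (middle) of the carrier, a rectangular recess 39 (x) x 31 (y) mm and 4 mm deep for one module (3.5 mm play all round); the point is the centre of its floor, 6 mm above the carrier's underside; axes as the carrier's. Pocket centres are 44 mm apart
- pocket_3 (a point): pocket 3 (nearest the gantry) of the carrier, a rectangular recess 39 (x) x 31 (y) mm and 4 mm deep for one module (3.5 mm play all round); the point is the centre of its floor, 6 mm above the carrier's underside; axes as the carrier's. Pocket centres are 44 mm apart
- lever (a joint): angle of the toggle lever (rad). 0 to 0.12 at the start: open; at 0 (stop) it leans 0.25 rad from upright towards the loading end. It grows as the grip swings over towards fixture +x, about an axis along fixture y; centre at 1.40, end stop at 1.52 (nearly level). Let go short of centre it springs back; past centre it stays, the head 7 mm lower with its sprung pads on the modules. Takes 1 to 2 N at the grip
- lever_grip (a point): middle of the lever's flat black grip (13 mm thick along fixture y, 18 mm wide, 66 mm long along the lever), 80 mm from the pivot; pinched across the fixture's y it can turn between the fingers
- lever_pivot (a point): the lever's pivot on top of the gantry, at fixture x = 94, y = 0, z = 112 mm; the point's axes are the fixture's
- module_1: small dark potted electronic module, a rounded block 32 x 24 x 14 mm (along its x, y, z), 35 g, with two rows of brass contacts on its top face; symmetrical, so either way round is right. Origin: centre of its underside, z up. Lies on the bench at the start; two or three of the three modules are present
- module_2: small dark potted electronic module, a rounded block 32 x 24 x 14 mm (along its x, y, z), 35 g, with two rows of brass contacts on its top face; symmetrical, so either way round is right. Origin: centre of its underside, z up. Lies on the bench at the start; two or three of the three modules are present
- module_3: small dark potted electronic module, a rounded block 32 x 24 x 14 mm (along its x, y, z), 35 g, with two rows of brass contacts on its top face; symmetrical, so either way round is right. Origin: centre of its underside, z up. Lies on the bench at the start; two or three of the three modules are present
- tray: loose low black tray, 110 (x) x 160 (y) mm outside, rim 10 mm high and 4 mm thick, floor 3 mm thick, 350 g; origin: centre of its underside. Holds the finished modules side by side
- solder_spool: bystander: solder spool standing on its flange, diameter 54, 38 mm high; origin: centre of its underside
- flux_tin: bystander: round flat tin, diameter 50, 18 mm high; origin: centre of its underside
- ipa_bottle: bystander: white squeeze bottle, diameter 54, 112 mm high; origin: centre of its underside
Things that resemble listed ones, but are neither listed nor needed, are in the scene too. What is shaped like the module_3 but purple or turquoise is not meant.

How it is judged:
By the outcome, as a careful person would: the job done as asked, in the order asked, and still so for the second after the job is handed in, with the robot touching nothing.
Of module_1, module_2, module_3 only 2 to 3 are there at a start; the rules pass over those that are not, and their reading is None.
At some moment in a run one of module_1, module_2, module_3 may be knocked a few centimetres aside while the robot is not near it.
Once in a run the grip may slacken for a moment while it holds something.
It also fails if it takes over 210 s, if anything falls off the work surface, if the arm or the gripper's body presses on something with over 40 N, if the wrist force passes 120 N, or if a joint passes its speed limit or range.

## Working session

There is one attempt and no reset: what is moved stays moved. The work goes in short steps, Python scripts to look and compute and a tool call to move; the robot and the scene stay as the last step left them, time stands still between calls to the robot, and variables do not carry over. Pictures are saved under pics/ and viewed, and the job is handed in when it is done.

Besides the shell and the picture viewer there is one more tool, called as name([rows], argument=value, ...), one row to a line, values as JSON. send_rows: Moves the arm, as the interface text tells. Its arguments: {"type":"object","properties":{"steps":{"type":"array"},"force":{"type":"number"}},"required":["steps"]}

```bash
mkdir -p pics; ls
cat > h.py <<'E'
import numpy as np, cv2
from bench import *
def snap(name,fn):
    P=camera_params(name); im,d=camera(name); cv2.imwrite(f'pics/{fn}.png',im); np.savez(f'pics/{fn}.npz',im=im,d=d,K=P['camera_matrix'],T=P['world_from_camera'])
    return im,d,P
def load(fn):
    z=np.load(f'pics/{fn}.npz'); return z['im'],z['d'],z['K'],z['T']
def w(fn,u,v,zplane=None,fish=False):
    im,d,K,T=load(fn)
    x=(u-K[0,2])/K[0,0]; y=(v-K[1,2])/K[1,1]
    if fish:
        r=np.hypot(x,y); s=np.tan(r)/r if r>1e-9 else 1; x*=s;y*=s
    ray=np.array([x,y,1.])
    if zplane is None:
        p=ray*d[int(round(v)),int(round(u))]
        return T[:3,:3]@p+T[:3,3]
    R=T[:3,:3]@ray; t=(zplane-T[2,3])/R[2]
    return T[:3,3]+t*R
def proj(fn,p):
    im,d,K,T=load(fn); c=T[:3,:3].T@(np.array(p)-T[:3,3]); return K[0,0]*c[0]/c[2]+K[0,2],K[1,1]*c[1]/c[2]+K[1,2]
E
python3 - <<'E'
from h import *
for n in('scene','side','wrist'):
    im,d,P=snap(n,n+'0'); print(n,P['camera_matrix'].round(1).tolist(),P['world_from_camera'].round(3).tolist())
s=read_state(); print(s); print(tip_extent() if callable(tip_extent) else tip_extent)
E
```

```text
pics
scene [[449.0, 0.0, 323.7], [0.0, 449.0, 235.6], [0.0, 0.0, 1.0]] [[0.919, -0.174, 0.355, 0.161], [-0.394, -0.459, 0.796, -0.943], [0.025, -0.871, -0.49, 0.692], [0.0, 0.0, 0.0, 1.0]]
side [[593.7, 0.0, 310.1], [0.0, 593.7, 239.9], [0.0, 0.0, 1.0]] [[-0.993, -0.084, 0.086, 0.455], [-0.12, 0.673, -0.73, 1.006], [0.003, -0.735, -0.678, 1.078], [0.0, 0.0, 0.0, 1.0]]
wrist [[371.6, 0.0, 319.0], [0.0, 371.6, 241.3], [0.0, 0.0, 1.0]] [[1.0, -0.0, -0.001, 0.626], [-0.001, -0.957, -0.29, 0.081], [-0.001, 0.29, -0.957, 0.384], [0.0, 0.0, 0.0, 1.0]]
{'time': 0.15, 'joint_positions': array([-0.02255875,  0.33271826, -0.0646967 ,  1.46076173,  0.0216164 ,
        1.34992551, -0.08849553]), 'joint_vel': array([-9.02201449e-04, -1.75658370e-03, -1.10965375e-03, -2.15308853e-03,
       -6.29241720e-05,  1.07906872e-03,  1.81930124e-05]), 'joint_torque': array([ 1.82067095e-03, -6.23630190e+01,  2.54254905e-02, -3.90143681e+01,
       -6.11935230e-02,  3.71907104e-02, -1.53469024e-06]), 'ee_pos': array([ 6.24678250e-01, -3.57776923e-05,  2.10335629e-01]), 'eef_rot': array([ 7.07113423e-01,  7.07099919e-01, -4.17899287e-04, -3.70494990e-04]), 'ft_force': array([-0.27696173,  0.04734886, -0.05214931]), 'torque': array([0.01145798, 0.02498678, 0.03211649]), 'width': 0.08695267384608214}
0.017
```

View pics/scene0.png

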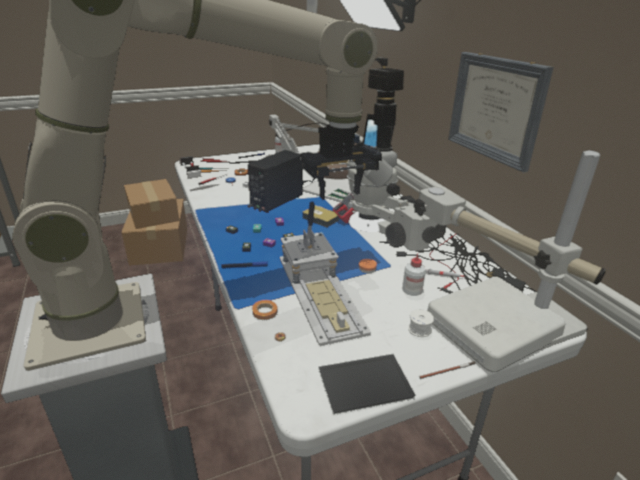

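View pics/side0.png

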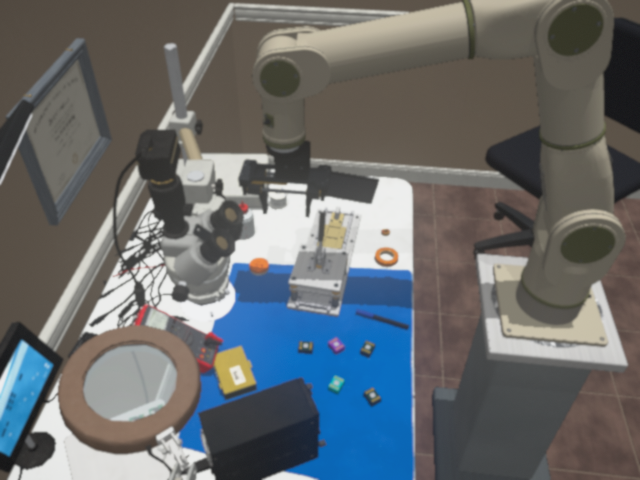

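View pics/wrist0.png

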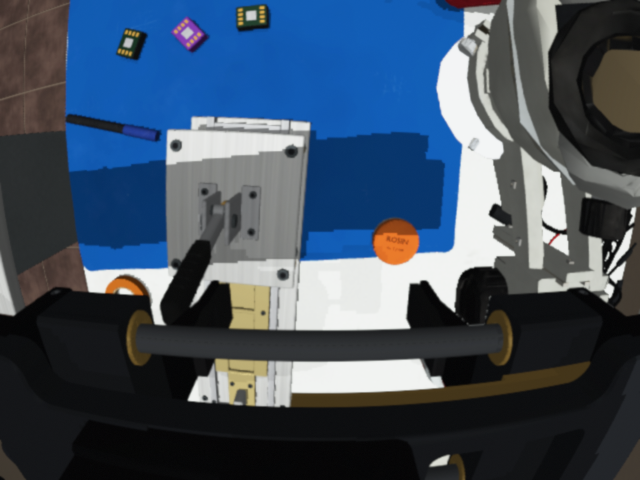

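Run:
```python
from h import *
im=load('side0')[0]
c=cv2.resize(im[320:420,270:410],None,fx=5.5,fy=5.5,interpolation=cv2.INTER_CUBIC);cv2.imwrite('pics/c1.png',c)
c=cv2.resize(im[200:320,270:410],None,fx=5,fy=5,interpolation=cv2.INTER_CUBIC);cv2.imwrite('pics/c2.png',c)
im=load('scene0')[0]
c=cv2.resize(im[190:420,220:450],None,fx=2.6,fy=2.6,interpolation=cv2.INTER_CUBIC);cv2.imwrite('pics/c3.png',c)
for n,u,v in [('m',305,347),('m',368,348),('m',372,396),('purple',336,345),('bar-cord',258,266),('gantrytop',330,265),('gT',302,258),('bench',320,420),('cyl',386,257)]:
    print(n,w('side0',u,v).round(4), w('side0',u,v,0.014).round(4))
for n,u,v in [('tray',366,382),('spool',420,320),('bottle',414,276),('tin',369,265),('boxtop',275,165)]:
    print(n,w('scene0',u,v).round(4))
```

```text
m [0.5602 0.2091 0.0131] [0.5601 0.2098 0.014 ]
m [0.4218 0.1958 0.0144] [0.4218 0.1955 0.014 ]
m [0.4077 0.3169 0.0151] [0.4077 0.3162 0.014 ]
purple [0.4926 0.1954 0.0132] [0.4926 0.196  0.014 ]
bar-cord [ 0.7089 -0.0229  0.0165] [ 0.7095 -0.0253  0.014 ]
gantrytop [0.525  0.0169 0.0825] [ 0.5298 -0.0512  0.014 ]
gT [ 0.5941 -0.0012  0.0796] [ 0.6032 -0.0675  0.014 ]
bench [ 0.5086  0.3742 -0.002 ] [0.5078 0.3836 0.014 ]
cyl [ 0.3892 -0.1145 -0.0022] [ 0.3902 -0.0976  0.014 ]
tray [ 0.5058 -0.3972  0.0014]
spool [ 0.6866 -0.3102  0.0363]
bottle [ 0.7482 -0.1862  0.0613]
tin [ 0.7017 -0.0431  0.0178]
boxtop [0.5803 0.4077 0.1651]
```

View pics/c1.png

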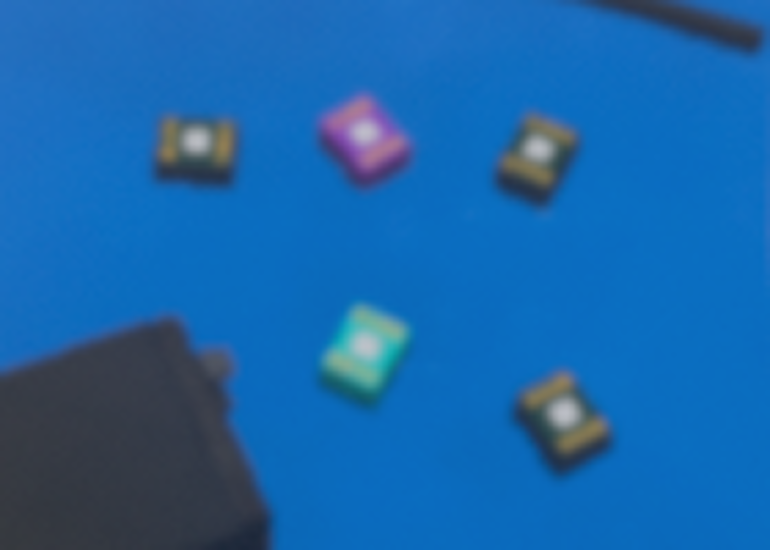

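View pics/c2.png

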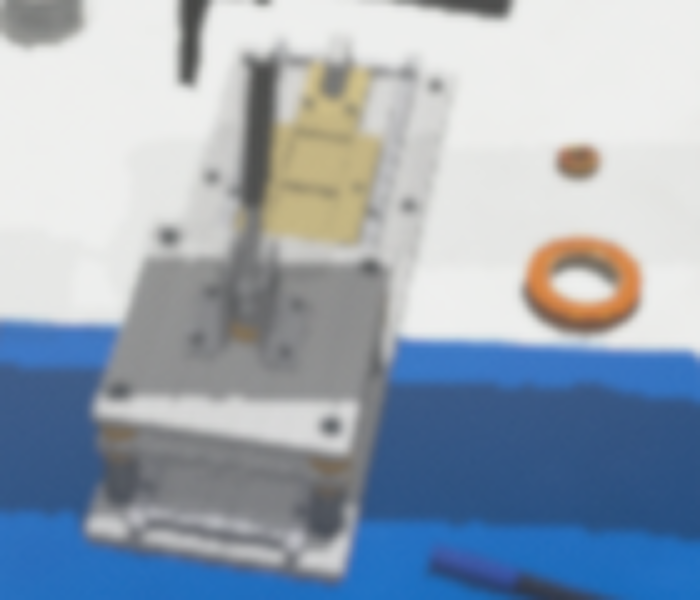

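View pics/c3.png

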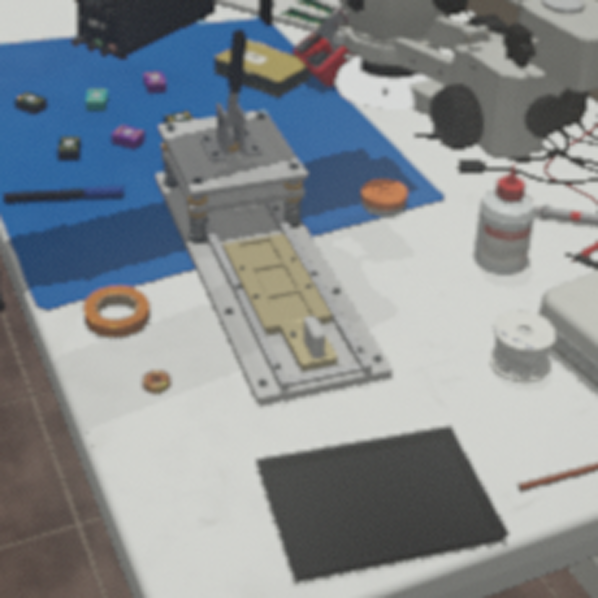

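Run:
```python
from h import *
A=cv2.resize(load('scene0')[0][60:260,240:440],None,fx=3,fy=3,interpolation=cv2.INTER_CUBIC)
B=cv2.resize(load('side0')[0][100:300,220:400],None,fx=3,fy=3,interpolation=cv2.INTER_CUBIC)
cv2.imwrite('pics/c4.png',A);cv2.imwrite('pics/c5.png',B)
S=lambda u,v,z:w('scene0',u,v,z).round(4)
for n,u,v in [('c1',320,344.6),('c2',370,333.8)]: print(n,S(u,v,.010))
D=lambda u,v,z:w('side0',u,v,z).round(4)
for n,u,v in [('far-',287,306),('far+',339,315.6),('near',360,215)]: print(n,D(u,v,.010))
for n,u,v in [('top',102,415),('top',353,455),('top',385,262),('top',155,258)]: print(n,D(270+u/5,200+v/5,.078))
for n,u,v in [(1,258,460),(2,450,428),(3,506,540),(4,297,580)]: print('tray',S(220+u/2.6,190+v/2.6,.010))
print('tab',S(220+315/2.6,190+335/2.6,.03))
```

```text
c1 [ 0.4581 -0.2738  0.01  ]
c2 [ 0.5756 -0.2835  0.01  ]
far- [0.6179 0.0934 0.01  ]
far+ [0.4933 0.1077 0.01  ]
near [ 0.4661 -0.2603  0.01  ]
top [0.6101 0.0818 0.078 ]
top [0.4934 0.0923 0.078 ]
top [ 0.4885 -0.0356  0.078 ]
top [ 0.5996 -0.0246  0.078 ]
tray [ 0.4315 -0.333   0.01  ]
tray [ 0.5903 -0.359   0.01  ]
tray [ 0.5694 -0.4728  0.01  ]
tray [ 0.4132 -0.4472  0.01  ]
tab [ 0.5262 -0.2345  0.03  ]
```

View pics/c4.png

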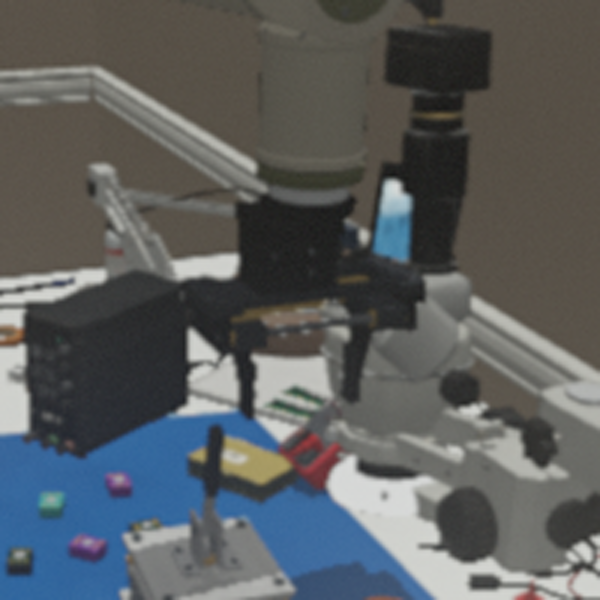

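View pics/c5.png

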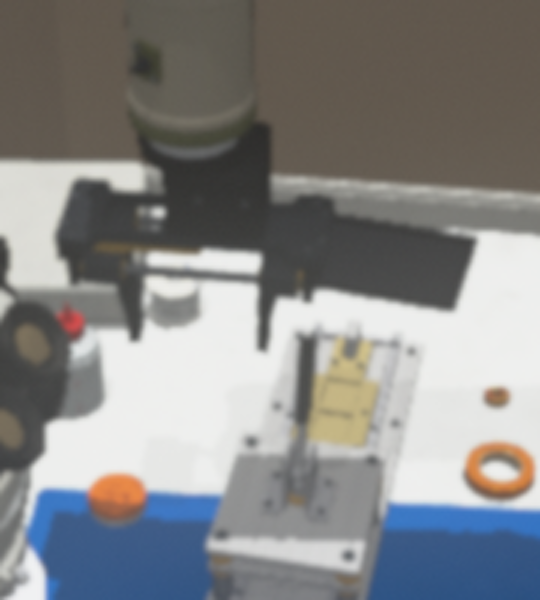

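send_rows([
  [0,0,0,0,0,-0.03,-1],
  [0,0,0,0,0,-0.03,-1],
  [0,0,0,0.02,0,0,-1],
  [0,0,0,0.03,-0.015,0,-1],
  [0,0,0,0.03,-0.025,0,-1],
  [0,0,0,0.03,-0.025,0,-1],
  [0,0,0,0.03,-0.025,0,-1],
  [0,0,0,0.03,-0.02,0,-1],
  [0,0,0,0.01,-0.01,0,-1],
  [0,0,0,0,0,0,-1],
])

```text
time: 1.15
ee_pos: [0.4991, 0.1848, 0.2692]
eef_rot: [0.708, 0.706, -0.003, -0.002]
ft_force: [0.0, -0.8, -1.1]
width: 0.0869
```

Run:
```python
from h import *
im,d,P=snap('wrist','w1'); print(P['world_from_camera'].round(3).tolist()); s=read_state(); print(s['ee_pos'],s['eef_rot'],s['ft_force'])
for u,v in [(302.7,378),(318,414.5),(250,400)]: print(w('side0',u,v,.165).round(3))
```

```text
[[1.0, -0.001, -0.007, 0.501], [-0.003, -0.956, -0.292, 0.266], [-0.006, 0.292, -0.956, 0.443], [0.0, 0.0, 0.0, 1.0]]
[0.49985887 0.18385636 0.26911566] [ 0.70844138  0.70576028 -0.00329911 -0.00153608] [ 0.13046672  0.33080268 -0.52535418]
[0.541 0.392 0.165]
[0.505 0.462 0.165]
[0.626 0.448 0.165]
```

View pics/w1.png

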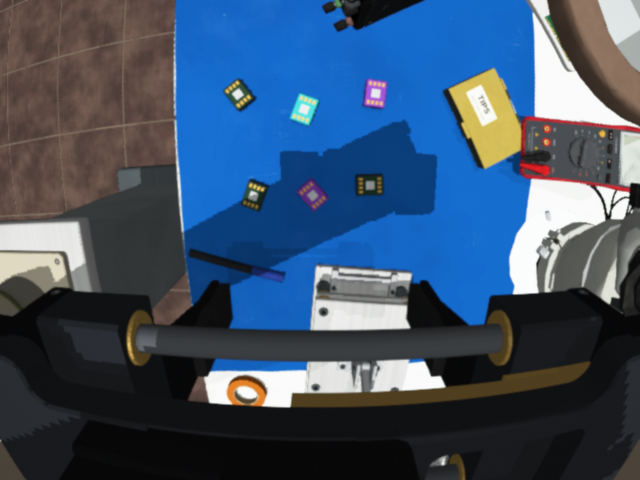

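```bash
cat >> h.py <<'E'
def ortho(fn,x0,x1,y0,y1,z,mm=0.5,out=None):
    """orthographic resample of wrist fisheye; col->+x, row->-y (y up)"""
    im,d,K,T=load(fn)
    xs=np.arange(x0,x1,mm/1000); ys=np.arange(y1,y0,-mm/1000)
    X,Y=np.meshgrid(xs,ys); p=np.stack([X,Y,np.full_like(X,z)],-1)-T[:3,3]
    c=p@T[:3,:3]; th=np.arctan2(np.hypot(c[...,0],c[...,1]),c[...,2]); r=np.hypot(c[...,0],c[...,1])+1e-12
    u=K[0,0]*th*c[...,0]/r+K[0,2]; v=K[1,1]*th*c[...,1]/r+K[1,2]
    o=cv2.remap(im,u.astype(np.float32),v.astype(np.float32),cv2.INTER_CUBIC)
    if out: cv2.imwrite(f'pics/{out}.png',o)
    return o
def modules(fn,x0,x1,y0,y1,z=0.014,mm=0.5):
    o=ortho(fn,x0,x1,y0,y1,z,mm)
    hsv=cv2.cvtColor(o,cv2.COLOR_BGR2HSV)
    return o,hsv
E
python3 - <<'E'
from h import *
o=np.hstack([cv2.resize(ortho('w1',x-.035,x+.035,y-.035,y+.035,.014,.5),None,fx=1.9,fy=1.9) for x,y in[(.560,.210),(.422,.196),(.408,.316)]])
cv2.imwrite('pics/o1.png',o); print(o.shape)
E
```

```text
(266, 800, 3)
```

View pics/o1.png

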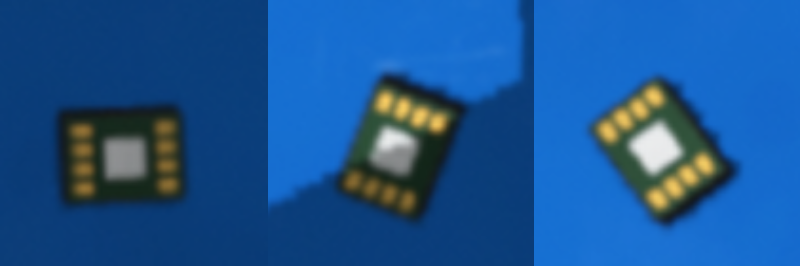

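```bash
cat >> h.py <<'E'
from scipy.spatial.transform import Rotation as Ro
def plan(wps,start=None,jaw=-1,vmax=0.04,wmax=8.0,tilt=None):
    """wps: list of (x,y,z,yawdeg of tool x); prints rows (rounded), simulating"""
    s=read_state(); p=np.array(s['ee_pos']); R=Ro.from_quat(s['eef_rot'])
    rows=[]
    for (x,y,z,yaw) in wps:
        a=np.radians(yaw); tx=np.array([np.cos(a),np.sin(a),0]); tz=np.array([0,0,-1.]); ty=np.cross(tz,tx)
        Rt=Ro.from_matrix(np.stack([tx,ty,tz],1)); pt=np.array([x,y,z])
        rv=(R.inv()*Rt).as_rotvec(degrees=True)
        n=max(int(np.ceil(max(np.linalg.norm(pt-p)/vmax,np.linalg.norm(rv)/wmax)-.02)),1)
        for i in range(n):
            k=n-i; dp=R.inv().apply(pt-p)/k; dr=(R.inv()*Rt).as_rotvec(degrees=True)/k
            dp=dp.round(4); dr=dr.round(1); rows.append([*dr.tolist(),*dp.tolist(),jaw])
            p=p+R.apply(dp); R=R*Ro.from_rotvec(dr,degrees=True)
    print('n',len(rows)); 
    for r in rows: print(r)
def st():
    s=read_state(); R=Ro.from_quat(s['eef_rot']).as_matrix()
    print('t',s['time'],'p',s['ee_pos'].round(4),'yaw',np.degrees(np.arctan2(R[1,0],R[0,0])).round(2),'tiltz',R[:,2].round(4),'F',s['ft_force'].round(1),'w',round(s['width'],4),'j',s['joint_positions'].round(2))
E
python3 - <<'E'
from h import *
st()
plan([(.4204,.1915,.10,69.3),(.4204,.1915,.024,69.3)],jaw=0)
E
```

```text
t 1.2 p [0.4999 0.1839 0.2691] yaw 89.78 tiltz [-0.0068 -0.0025 -1.    ] F [ 0.1  0.3 -0.5] w 0.0868 j [-0.25  0.12 -0.2   1.6   0.02  1.43 -0.46]
n 7
[-0.1, 0.0, 4.1, 0.0016, -0.0157, 0.0339, 0]
[-0.1, 0.1, 4.1, 0.0004, -0.0158, 0.0339, 0]
[-0.1, 0.0, 4.1, -0.0008, -0.0158, 0.0339, 0]
[-0.0, 0.0, 4.1, -0.0019, -0.0158, 0.0338, 0]
[-0.1, 0.1, 4.1, -0.003, -0.0156, 0.0339, 0]
[0.0, -0.0, -0.0, -0.0, -0.0001, 0.038, 0]
[0.0, -0.0, -0.0, -0.0, -0.0, 0.038, 0]
```

send_rows([
  [-0.1,0,4.1,0.0016,-0.0157,0.034,0],
  [-0.1,0.1,4.1,0.0004,-0.0158,0.034,0],
  [-0.1,0,4.1,-0.0008,-0.0158,0.034,0],
  [0,0,4.1,-0.002,-0.0158,0.034,0],
  [-0.1,0.1,4.1,-0.003,-0.0156,0.034,0],
  [0,0,0,0,0,0.03,0],
  [0,0,0,0,0,0.01,0],
  [0,0,0,0,0,0,0],
  [0,0,0,0,0,0,0],
  [0,0,0,0,0,0,0],
])

```text
time: 2.2
ee_pos: [0.4303, 0.1783, 0.0541]
eef_rot: [0.833, 0.553, 0.002, 0.003]
ft_force: [0.2, -0.2, 0.5]
width: 0.0436
```

Run:
```python
from h import *
st(); snap('wrist','w2'); o=ortho('w2',.34,.54,.10,.25,.014,.3,'o2')
plan([(.4204,.1915,.024,69.3)],jaw=0)
```

```text
t 2.2 p [0.4303 0.1783 0.0541] yaw 67.16 tiltz [ 0.007  -0.0021 -1.    ] F [ 0.2 -0.2  0.5] w 0.0436 j [-0.29  0.15 -0.22  2.04  0.05  0.95 -0.93]
n 1
[0.4, -0.1, -2.1, 0.0081, -0.0146, 0.0302, 0]
```

View pics/w2.png

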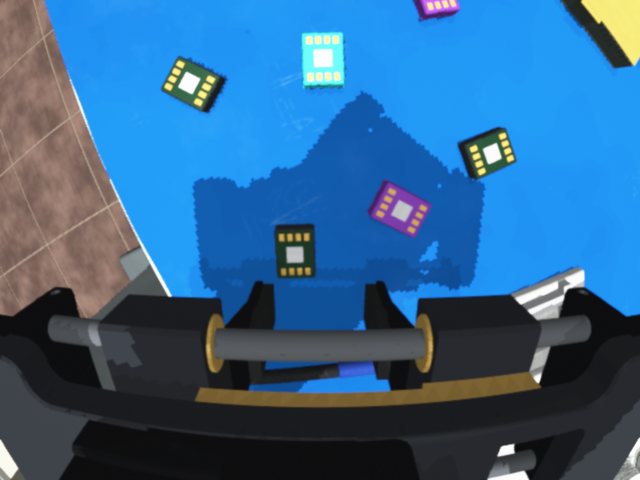

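View pics/o2.png

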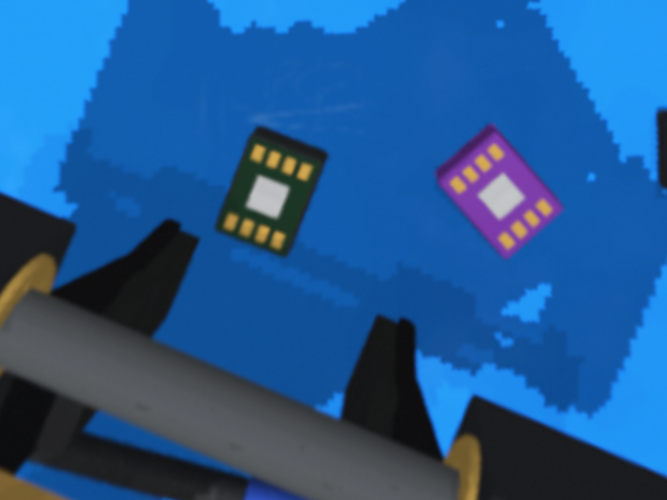

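send_rows([
  [0.4,-0.1,-1.5,0.004,-0.0073,0,0],
  [0,0,0,0.004,-0.0073,0,0],
  [0,0,0,0,0,0,0],
  [0,0,0,0,0,0,0],
  [0,0,0,0,0,0.01,0],
  [0,0,0,0,0,0.01,0],
  [0,0,0,0,0,0.005,0],
  [0,0,0,0,0,0,0],
  [0,0,0,0,0,0,0],
  [0,0,0,0,0,0,0],
])

```text
time: 3.25
ee_pos: [0.4201, 0.1932, 0.0285]
eef_rot: [0.825, 0.565, 0.001, 0.0]
ft_force: [-1.0, -1.0, -0.3]
width: 0.0435
```

Run:
```python
from h import *
st(); 
plan([(.4204,.1912,.023,69)],jaw=0)
```

```text
t 3.25 p [0.4201 0.1932 0.0285] yaw 68.84 tiltz [ 2.1e-03  3.0e-04 -1.0e+00] F [-1.  -1.  -0.3] w 0.0435 j [-0.31  0.19 -0.24  2.06  0.06  0.89 -0.95]
n 1
[0.1, -0.1, -0.2, -0.0018, 0.001, 0.0055, 0]
```

send_rows([
  [0,0,0,-0.0018,0.001,0.0055,0],
  [0,0,0,0,0,0,0],
  [0,0,0,0,0,0,1],
  [0,0,0,0,0,0,1],
  [0,0,0,0,0,0,1],
  [0,0,0,0,0,0,1],
  [0,0,0,0,0,-0.02,1],
  [0,0,0,0,0,-0.04,1],
  [0,0,0,0,0,-0.04,1],
  [0,0,0,0,0,-0.04,1],
], force=20)

```text
time: 4.25
ee_pos: [0.4169, 0.1894, 0.1626]
eef_rot: [0.825, 0.565, -0.004, -0.001]
ft_force: [1.1, 1.1, -0.5]
width: 0.0006
```

Run:
```python
from h import *
st(); snap('wrist','w3')
plan([(.4204,.1912,.26,69),(.50,-.0,.26,84.4),(.52,-.22,.26,84.4)],jaw=1)
```

```text
t 4.25 p [0.4169 0.1894 0.1626] yaw 68.87 tiltz [-0.0069 -0.0035 -1.    ] F [ 1.1  1.1 -0.5] w 0.0006 j [-0.29  0.02 -0.23  1.93  0.    1.2  -0.9 ]
n 15
[0.0, -0.0, -0.0, 0.0002, 0.0002, -0.0302, 1]
[0.0, -0.0, -0.1, 0.0001, 0.0002, -0.0302, 1]
[0.1, -0.0, -0.0, 0.0002, 0.0001, -0.0302, 1]
[-0.0, -0.0, -2.6, -0.025, 0.0238, -0.0, 1]
[-0.0, -0.0, -2.6, -0.026, 0.0227, -0.0, 1]
[-0.0, -0.0, -2.6, -0.027, 0.0215, -0.0, 1]
[-0.0, -0.0, -2.5, -0.028, 0.0202, -0.0001, 1]
[-0.0, -0.0, -2.6, -0.0289, 0.019, -0.0, 1]
[-0.0, -0.1, -2.5, -0.0297, 0.0176, -0.0001, 1]
[-0.0, 0.0, -0.0, -0.0362, 0.0069, 0.0, 1]
[-0.0, 0.0, -0.0, -0.0361, 0.0069, 0.0, 1]
[-0.0, 0.0, -0.0, -0.0362, 0.0069, 0.0, 1]
[-0.0, 0.0, -0.0, -0.0361, 0.0069, 0.0001, 1]
[-0.0, 0.0, -0.0, -0.0362, 0.007, 0.0, 1]
[-0.0, 0.0, -0.0, -0.0361, 0.0069, 0.0001, 1]
```

View pics/w3.png

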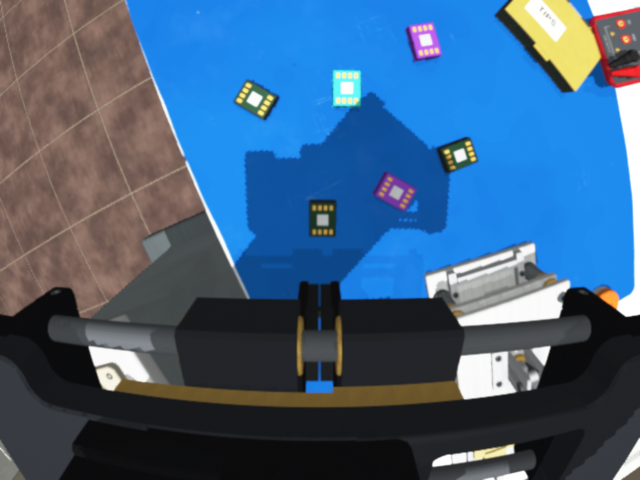

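Run:
```python
from h import *
ortho('w3',.36,.56,.13,.28,.014,.3,'o3')
plan([(.4204,.1912,.04,69)],jaw=0)
```

```text
n 4
[0.0, -0.0, -0.0, 0.0001, 0.0001, 0.0324, 0]
[0.0, -0.0, -0.0, 0.0001, 0.0001, 0.0323, 0]
[0.0, -0.0, -0.1, 0.0001, 0.0001, 0.0324, 0]
[0.1, -0.0, -0.0, 0.0, 0.0, 0.0323, 0]
```

View pics/o3.png

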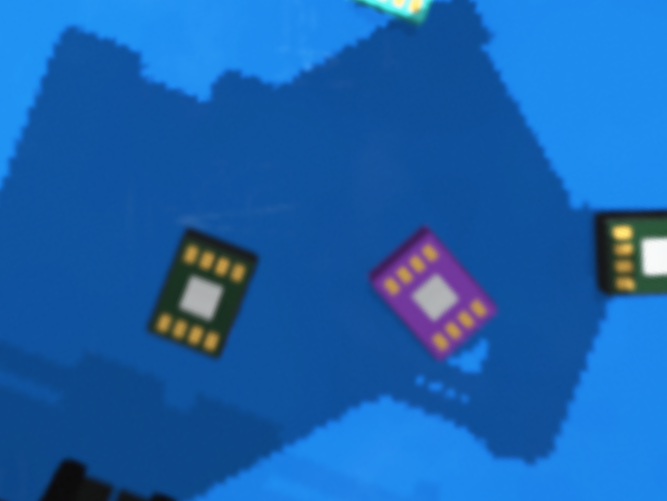

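send_rows([
  [0,0,0,0.001,0.001,0.032,0],
  [0,0,0,0.001,0.001,0.032,0],
  [0,0,0,0.001,0.001,0.032,0],
  [0,0,0,0,0,0.02,0],
  [0,0,0,0,0,0.01,0],
  [0,0,0,0,0,0,0],
  [0,0,0,0,0,0,0],
  [0,0,0,0,0,0,0],
  [0,0,0,0,0,0,0],
  [0,0,0,0,0,0,0],
])

```text
time: 5.3
ee_pos: [0.4303, 0.1961, 0.0475]
eef_rot: [0.825, 0.565, 0.009, 0.002]
ft_force: [-0.5, 0.8, -0.3]
width: 0.0436
```

Run:
```python
from h import *
st()
plan([(.4204,.1911,.023,69)],jaw=0)
```

```text
t 5.3 p [0.4303 0.1961 0.0475] yaw 68.87 tiltz [ 0.017   0.0075 -0.9998] F [-0.5  0.8 -0.3] w 0.0436 j [-0.3   0.17 -0.24  2.04  0.05  0.92 -0.94]
n 1
[0.8, -0.7, -0.1, -0.0086, -0.0078, 0.0243, 0]
```

send_rows([
  [0.8,-0.7,0,-0.0086,-0.0078,0.005,0],
  [0,0,0,0,0,0,0],
  [0,0,0,0,0,0.008,0],
  [0,0,0,0,0,0.006,0],
  [0,0,0,0,0,0.004,0],
  [0,0,0,0,0,0,0],
  [0,0,0,0,0,0,0],
  [0,0,0,0,0,0,0],
  [0,0,0,0,0,0,0],
  [0,0,0,0,0,0,0],
])

```text
time: 6.3
ee_pos: [0.4194, 0.1907, 0.0227]
eef_rot: [0.825, 0.565, -0.0, -0.001]
ft_force: [0.3, 0.5, 0.1]
width: 0.0438
```

Run:
```python
from h import *
st()
plan([(.4204,.1911,.023,69)],jaw=0)
```

```text
t 6.3 p [0.4194 0.1907 0.0227] yaw 68.86 tiltz [-0.0012  0.001  -1.    ] F [0.3 0.5 0.1] w 0.0438 j [-0.3   0.2  -0.24  2.07  0.06  0.88 -0.94]
n 1
[-0.1, -0.0, -0.1, 0.0008, 0.0008, -0.0003, 0]
```

send_rows([
  [0,0,0,0,0,0,1],
  [0,0,0,0,0,0,1],
  [0,0,0,0,0,0,1],
  [0,0,0,0,0,0,1],
  [0,0,0,0,0,0,1],
  [0,0,0,0,0,0,1],
  [0,0,0,0,0,0,1],
  [0,0,0,0,0,0,1],
  [0,0,0,0,0,0,1],
  [0,0,0,0,0,0,1],
], force=20)

```text
time: 7.3
ee_pos: [0.4197, 0.1908, 0.0231]
eef_rot: [0.825, 0.565, 0.0, -0.001]
ft_force: [0.1, -0.2, -0.3]
width: 0.0004
```

Run:
```python
from h import *
st(); snap('wrist','w4'); snap('side','s4'); snap('scene','sc4')
a=cv2.resize(load('side0')[0][:10,:10],(10,10))
im=load('s4')[0]; cv2.imwrite('pics/s4c.png',cv2.resize(im[250:430,280:480],None,fx=3.3,fy=3.3,interpolation=cv2.INTER_CUBIC))
```

```text
t 7.3 p [0.4197 0.1908 0.0231] yaw 68.86 tiltz [-5.0e-04  1.2e-03 -1.0e+00] F [ 0.1 -0.2 -0.3] w 0.0004 j [-0.3   0.19 -0.24  2.07  0.06  0.88 -0.94]
```

View pics/w4.png

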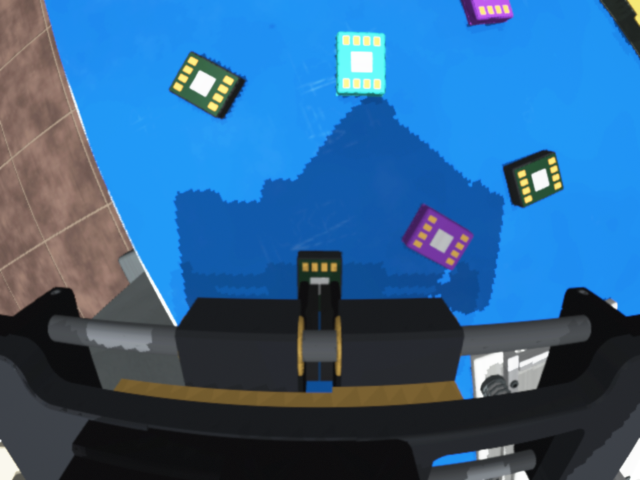

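View pics/s4c.png

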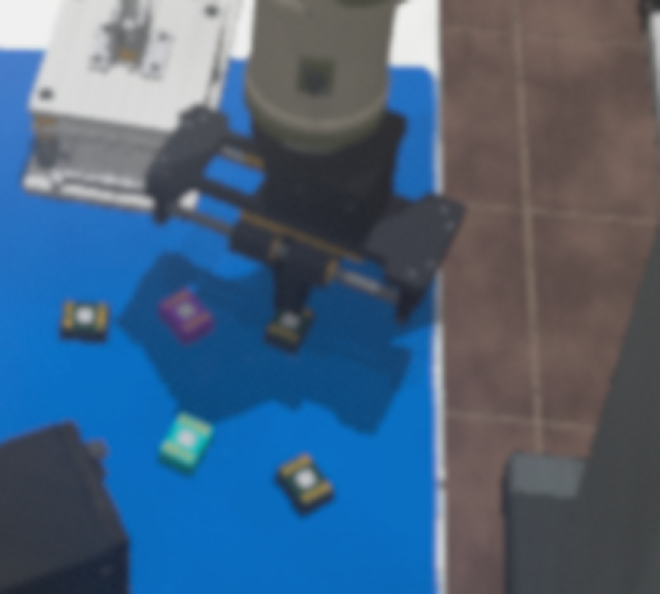

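Run:
```python
from h import *
import bench; print(bench.tip_extent, bench.tip_extent() if callable(bench.tip_extent) else '')
im,d,K,T=load('w4')
cv2.imwrite('pics/c6.png',cv2.resize(im[230:310,270:370],None,fx=7,fy=7,interpolation=cv2.INTER_CUBIC))
for v in range(240,330,4): print(v,[ (d[v,u]).round(3) for u in (300,308,314,319,330,336)])
def wd(u,v):
    x=(u-K[0,2])/K[0,0]; y=(v-K[1,2])/K[1,1]; r=np.hypot(x,y); s=np.tan(r)/r
    return T[:3,:3]@(np.array([x*s,y*s,1])*d[v,u])+T[:3,3]
for u,v in [(319,265),(309,284),(330,284),(309,290),(330,290),(330,300),(319,250),(319,255),(440,240),(400,150)]: print(u,v,wd(u,v).round(4))
```

```text
0.017 
240 [np.float32(0.206), np.float32(0.206), np.float32(0.205), np.float32(0.206), np.float32(0.205), np.float32(0.206)]
244 [np.float32(0.205), np.float32(0.207), np.float32(0.206), np.float32(0.207), np.float32(0.207), np.float32(0.207)]
248 [np.float32(0.206), np.float32(0.208), np.float32(0.208), np.float32(0.207), np.float32(0.207), np.float32(0.208)]
252 [np.float32(0.203), np.float32(0.202), np.float32(0.203), np.float32(0.203), np.float32(0.204), np.float32(0.203)]
256 [np.float32(0.196), np.float32(0.197), np.float32(0.197), np.float32(0.196), np.float32(0.196), np.float32(0.196)]
260 [np.float32(0.194), np.float32(0.194), np.float32(0.193), np.float32(0.193), np.float32(0.194), np.float32(0.195)]
264 [np.float32(0.194), np.float32(0.195), np.float32(0.194), np.float32(0.195), np.float32(0.195), np.float32(0.194)]
268 [np.float32(0.195), np.float32(0.194), np.float32(0.195), np.float32(0.195), np.float32(0.195), np.float32(0.196)]
272 [np.float32(0.195), np.float32(0.196), np.float32(0.196), np.float32(0.196), np.float32(0.196), np.float32(0.195)]
276 [np.float32(0.196)
[... 1250 characters left out ...]
oat32(0.145), np.float32(0.141)]
320 [np.float32(0.087), np.float32(0.14), np.float32(0.141), np.float32(0.155), np.float32(0.141), np.float32(0.089)]
324 [np.float32(0.086), np.float32(0.14), np.float32(0.138), np.float32(0.155), np.float32(0.139), np.float32(0.089)]
328 [np.float32(0.087), np.float32(0.135), np.float32(0.136), np.float32(0.156), np.float32(0.134), np.float32(0.089)]
319 265 [0.4247 0.2026 0.0151]
309 284 [0.4195 0.2023 0.0352]
330 284 [0.4291 0.1999 0.0381]
309 290 [0.4198 0.2026 0.043 ]
330 290 [0.429  0.2    0.0451]
330 300 [0.4284 0.1989 0.0528]
319 250 [0.426  0.206  0.0011]
319 255 [0.4262 0.2065 0.0112]
440 240 [0.4896 0.1918 0.0143]
400 150 [ 0.4867  0.2421 -0.0011]
```

View pics/c6.png

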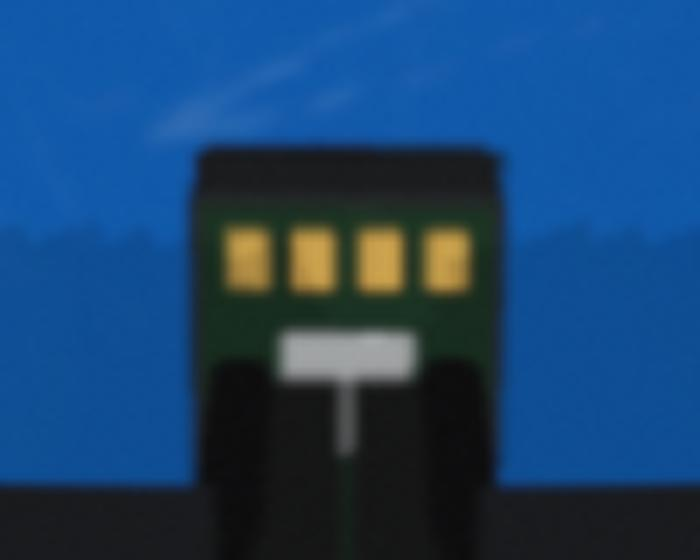

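Run:
```python
from h import *
for fn,pts in (('scene0',[(240+247/3,60+415/3),(240+353/3,60+400/3)]),('side0',[(220+135/3,100+340/3),(220+263/3,100+348/3)])):
    for u,v in pts:
        im,d,K,T=load(fn); r=T[:3,:3]@np.array([(u-K[0,2])/K[0,0],(v-K[1,2])/K[1,1],1]); 
        t=(0-T[1,3])/r[1]; print(fn,(T[:3,3]+t*r).round(4), [w(fn,u,v-k).round(3) for k in (2,4)])
```

```text
scene0 [0.575  0.     0.2209] [array([ 0.571, -0.009,  0.231]), array([ 0.571, -0.009,  0.236])]
scene0 [0.6747 0.     0.2193] [array([ 0.666, -0.014,  0.232]), array([ 0.67 , -0.007,  0.234])]
side0 [0.6773 0.     0.212 ] [array([0.675, 0.011, 0.227]), array([0.675, 0.009, 0.231])]
side0 [0.5803 0.     0.2143] [array([0.579, 0.012, 0.231]), array([0.579, 0.011, 0.235])]
```

send_rows([
  [0,0,0,0,0,0,0],
  [0,0,0,0,0,0,0],
  [0,0,0,0,0,0,0],
  [0,0,0,0,0,0,0],
  [0,0,0,0.0005,0.0005,0.005,0],
  [0,0,0,0,0,0.005,0],
  [0,0,0,0,0,0.004,0],
  [0,0,0,0,0,0,0],
  [0,0,0,0,0,0,0],
  [0,0,0,0,0,0,0],
])

```text
time: 8.45
ee_pos: [0.42, 0.191, 0.0073]
eef_rot: [0.825, 0.565, -0.0, -0.001]
ft_force: [0.6, 0.1, 0.8]
width: 0.0436
```

```bash
cat >> h.py <<'E'
def wd(fn,u,v):
    im,d,K,T=load(fn)
    x=(u-K[0,2])/K[0,0]; y=(v-K[1,2])/K[1,1]; r=np.hypot(x,y)+1e-12; s=np.tan(r)/r
    return T[:3,:3]@(np.array([x*s,y*s,1])*d[v,u])+T[:3,3]
E
python3 - <<'E'
from h import *
st(); snap('wrist','w5'); im=load('w5')[0]
cv2.imwrite('pics/c6.png',cv2.resize(im[230:340,240:400],None,fx=5,fy=5,interpolation=cv2.INTER_CUBIC))
E
```

```text
t 8.45 p [0.42   0.191  0.0073] yaw 68.86 tiltz [-1.4e-03  8.0e-04 -1.0e+00] F [0.6 0.1 0.8] w 0.0436 j [-0.31  0.22 -0.23  2.08  0.07  0.85 -0.95]
```

View pics/c6.png

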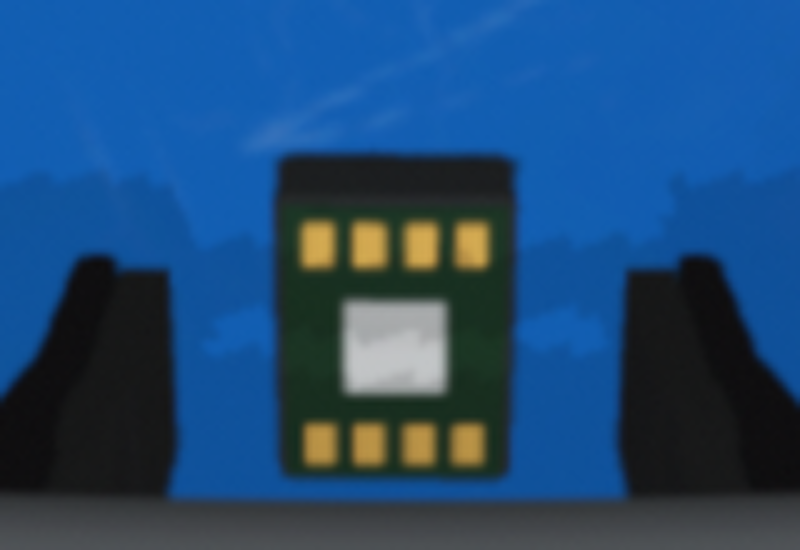

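Run:
```python
from h import *
for u,v in [(262,283),(262,284),(268,286),(270,290),(368,286),(378,283),(378,286),(319,300)]: print(u,v,wd('w5',u,v).round(4))
```

```text
262 283 [0.3996 0.2115 0.0213]
262 284 [0.4    0.2117 0.0232]
268 286 [0.4018 0.2093 0.0219]
270 290 [0.4035 0.2091 0.0273]
368 286 [0.4458 0.1927 0.0227]
378 283 [0.4507 0.1921 0.0219]
378 286 [0.4502 0.1923 0.0255]
319 300 [0.4204 0.1907 0.0147]
```

send_rows([
  [0,0,0,0,0,0.004,0],
  [0,0,0,0,0,0.004,0],
  [0,0,0,0,0,0.003,0],
  [0,0,0,0,0,0.002,0],
  [0,0,0,0,0,0,0],
  [0,0,0,0,0,0,0],
  [0,0,0,0,0,0,0],
  [0,0,0,0,0,0,0],
  [0,0,0,0,0,0,0],
  [0,0,0,0,0,0,0],
])

```text
time: 9.5
ee_pos: [0.4204, 0.1911, -0.0064]
eef_rot: [0.825, 0.565, 0.0, -0.001]
ft_force: [-0.1, 1.0, 0.1]
width: 0.0432
```

send_rows([
  [0,0,0,0,0,0,1],
  [0,0,0,0,0,0,1],
  [0,0,0,0,0,0,1],
  [0,0,0,0,0,0,1],
  [0,0,0,0,0,0,1],
  [0,0,0,0,0,0,1],
  [0,0,0,0,0,0,1],
  [0,0,0,0,0,0,1],
  [0,0,0,0,0,0,1],
  [0,0,0,0,0,0,1],
], force=20)

```text
time: 10.5
ee_pos: [0.4204, 0.1912, -0.0063]
eef_rot: [0.825, 0.565, 0.0, -0.001]
ft_force: [0.6, 0.7, 0.5]
width: 0.0238
```

Run:
```python
from h import *
st(); snap('wrist','w6'); im=load('w6')[0]
cv2.imwrite('pics/c7.png',cv2.resize(im[230:340,240:400],None,fx=5,fy=5,interpolation=cv2.INTER_CUBIC))
```

```text
t 10.5 p [ 0.4204  0.1912 -0.0063] yaw 68.86 tiltz [-3.0e-04  1.3e-03 -1.0e+00] F [0.6 0.7 0.5] w 0.0238 j [-0.31  0.25 -0.23  2.08  0.07  0.82 -0.96]
```

View pics/c7.png

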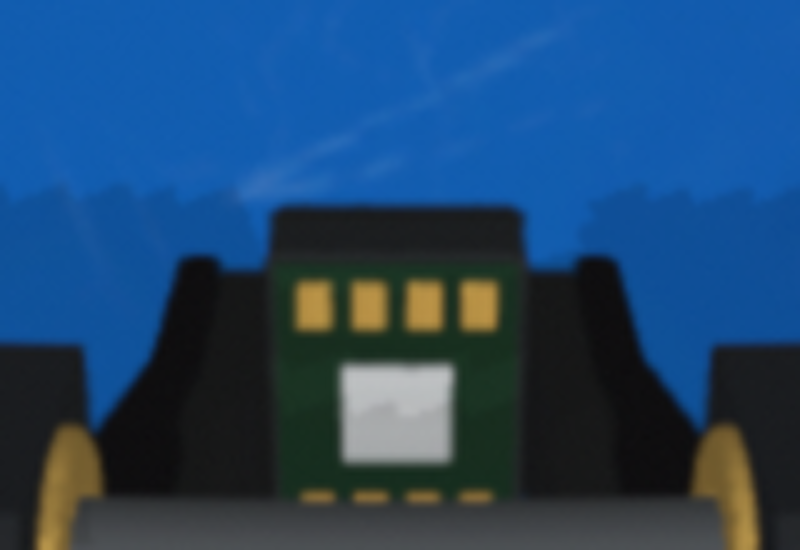

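Run:
```python
from h import *
plan([(.4204,.1912,.0337,69),(.44,.15,.24,72),(.48,-.03,.25,80),(.51,-.22,.24,84.4)],jaw=1,vmax=.042)
```

```text
n 17
[-0.0, -0.1, -0.1, 0.0001, -0.0001, -0.04, 1]
[-0.0, 0.0, -0.5, -0.0053, 0.0055, -0.0344, 1]
[-0.0, 0.0, -0.5, -0.0053, 0.0054, -0.0344, 1]
[-0.0, 0.0, -0.5, -0.0054, 0.0054, -0.0344, 1]
[-0.0, 0.0, -0.5, -0.0054, 0.0054, -0.0344, 1]
[-0.0, 0.0, -0.5, -0.0054, 0.0053, -0.0344, 1]
[-0.0, 0.0, -0.5, -0.0055, 0.0053, -0.0343, 1]
[-0.0, 0.0, -1.6, -0.0318, 0.0187, -0.002, 1]
[-0.0, 0.0, -1.6, -0.0323, 0.0179, -0.002, 1]
[-0.0, 0.0, -1.6, -0.0327, 0.0169, -0.002, 1]
[-0.0, 0.0, -1.6, -0.0332, 0.016, -0.002, 1]
[-0.1, 0.0, -1.6, -0.0336, 0.0152, -0.002, 1]
[0.0, 0.0, -0.9, -0.0364, 0.0125, 0.002, 1]
[0.0, 0.0, -0.9, -0.0366, 0.012, 0.002, 1]
[0.0, 0.0, -0.9, -0.0367, 0.0114, 0.0021, 1]
[0.0, 0.0, -0.9, -0.0369, 0.0108, 0.002, 1]
[0.0, 0.0, -0.8, -0.0371, 0.0101, 0.0021, 1]
```

send_rows([
  [0,0,0,0,0,-0.02,1],
  [0,0,0,0,0,-0.03,1],
  [0,0,-0.5,-0.0053,0.0055,-0.0344,1],
  [0,0,-0.5,-0.0053,0.0055,-0.0344,1],
  [0,0,-0.5,-0.0053,0.0055,-0.0344,1],
  [0,0,-0.5,-0.0053,0.0055,-0.0344,1],
  [0,0,-0.5,-0.0053,0.0055,-0.0344,1],
  [0,0,-0.5,-0.0055,0.0053,-0.03,1],
  [0,0,-1.6,-0.02,0.012,0,1],
  [0,0,-1.6,-0.032,0.018,0,1],
])

```text
time: 11.55
ee_pos: [0.4526, 0.092, 0.2558]
eef_rot: [0.789, 0.614, -0.001, -0.001]
ft_force: [-0.2, -0.7, -0.4]
width: 0.0235
```

Run:
```python
from h import *
st()
plan([(.48,-.03,.25,80),(.51,-.22,.24,84.4)],jaw=1,vmax=.042)
```

```text
t 11.55 p [0.4526 0.092  0.2558] yaw 75.8 tiltz [-0.0022  0.001  -1.    ] F [-0.2 -0.7 -0.4] w 0.0235 j [-0.17 -0.04 -0.12  1.79 -0.01  1.39 -0.54]
n 8
[-0.0, -0.0, -1.4, -0.0372, 0.0188, 0.0019, 1]
[-0.1, -0.0, -1.4, -0.0376, 0.0179, 0.0018, 1]
[-0.0, -0.0, -1.4, -0.0381, 0.017, 0.0019, 1]
[-0.0, -0.0, -0.9, -0.0364, 0.0125, 0.002, 1]
[-0.0, -0.0, -0.9, -0.0366, 0.012, 0.002, 1]
[-0.0, -0.0, -0.9, -0.0367, 0.0114, 0.002, 1]
[-0.0, -0.0, -0.9, -0.0369, 0.0108, 0.0019, 1]
[-0.0, -0.0, -0.8, -0.0371, 0.0101, 0.002, 1]
```

send_rows([
  [0,0,-1.4,-0.0372,0.0188,0.001,1],
  [0,0,-1.4,-0.0376,0.018,0.001,1],
  [0,0,-1.4,-0.038,0.017,0.001,1],
  [0,0,-0.9,-0.0364,0.0125,0.002,1],
  [0,0,-0.9,-0.0366,0.012,0.002,1],
  [0,0,-0.9,-0.0367,0.0114,0.002,1],
  [0,0,-0.9,-0.0369,0.0108,0.002,1],
  [0,0,-0.8,-0.03,0.01,0.002,1],
  [0,0,0,0,0,0,1],
  [0,0,0,0,0,0,1],
])

```text
time: 12.55
ee_pos: [0.5119, -0.2299, 0.2419]
eef_rot: [0.74, 0.673, -0.001, -0.0]
ft_force: [-0.2, 1.0, 0.2]
width: 0.0235
```

Run:
```python
from h import *
st(); snap('wrist','w7')
ortho('w7',.40,.66,-.35,.03,.02,.7,'o7')
```

```text
t 12.55 p [ 0.5119 -0.2299  0.2419] yaw 84.59 tiltz [-1.e-03 -9.e-04 -1.e+00] F [-0.2  1.   0.2] w 0.0235 j [ 0.16  0.17  0.21  1.6  -0.03  1.38  0.28]
```

View pics/w7.png

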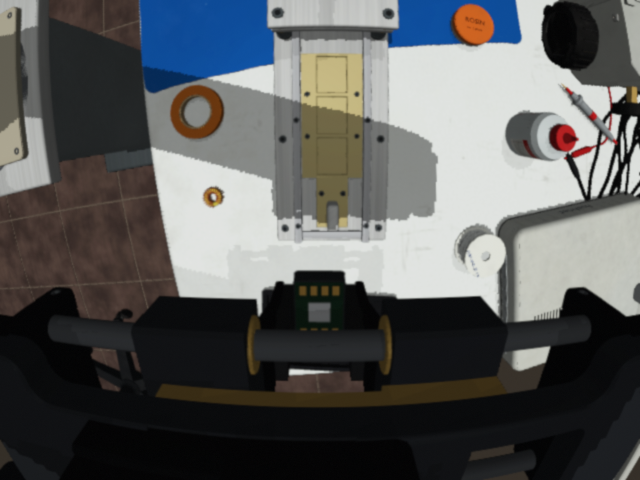

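View pics/o7.png

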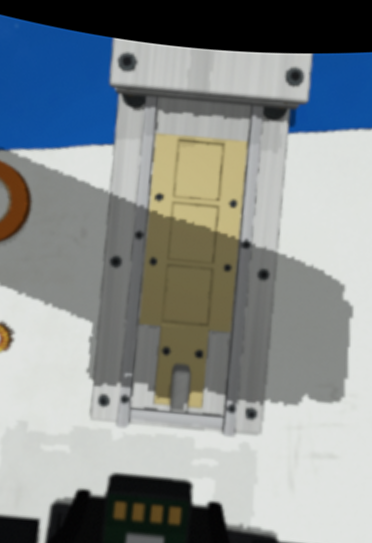

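Run:
```python
from h import *
o=ortho('w7',.48,.60,-.24,-.02,.02,.2); o=cv2.convertScaleAbs(o,alpha=1.3,beta=20)
print(o.shape); cv2.imwrite('pics/o8.png',o[:600]); cv2.imwrite('pics/o9.png',o[500:])
```

```text
(1100, 600, 3)
```

View pics/o8.png

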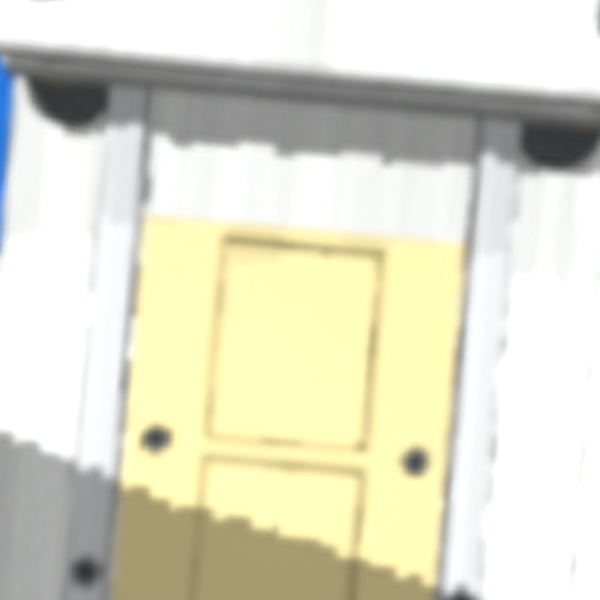

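View pics/o9.png

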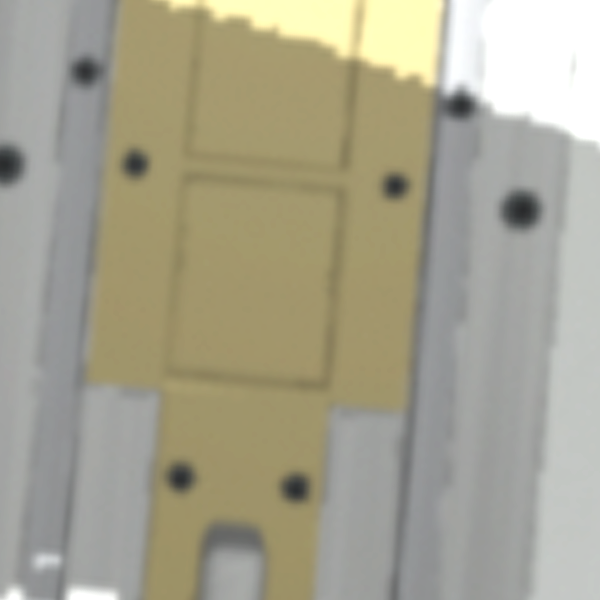

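Run:
```python
from h import *
for u,v in [(357,138),(357,140),(355,143),(352,136),(345,140),(360,136)]: print(u,v,w('scene0',u,v).round(3))
im,d,K,T=load('side0')
# points near expected camera pose (0.626,0.081,0.384)
ys,xs=np.mgrid[100:330:1,200:420:1]; Z=d[ys,xs]
P=np.stack([(xs-K[0,2])/K[0,0]*Z,(ys-K[1,2])/K[1,1]*Z,Z],-1)@T[:3,:3].T+T[:3,3]
m=(abs(P[...,0]-.625)<.12)&(P[...,1]>.035)&(P[...,1]<.14)&(P[...,2]>.2)&(Z>0)
print(m.sum(), P[m][:10].round(3))
m=(abs(P[...,0]-.625)<.12)&(abs(P[...,1])<.12)&(P[...,2]>.2)&(P[...,2]<.45)&(Z>0)
print(P[m].min(0),P[m].max(0))
for z in np.arange(.2,.46,.02):
    q=P[m&(abs(P[...,2]-z)<.01)]
    if len(q): print(z.round(2),q.min(0).round(3),q.max(0).round(3),len(q))
```

```text
357 138 [1.041 0.711 0.122]
357 140 [1.042 0.712 0.113]
355 143 [0.926 0.508 0.174]
352 136 [ 0.63  -0.036  0.386]
345 140 [ 0.62  -0.02   0.373]
360 136 [1.081 0.76  0.113]
2364 [[0.653 0.04  0.522]
 [0.652 0.037 0.521]
 [0.649 0.039 0.522]
 [0.647 0.041 0.523]
 [0.644 0.048 0.527]
 [0.642 0.048 0.527]
 [0.64  0.05  0.529]
 [0.638 0.052 0.53 ]
 [0.636 0.049 0.529]
 [0.635 0.047 0.527]]
[ 0.53272637 -0.04105672  0.20036604] [0.74499274 0.1198141  0.44996942]
0.2 [ 0.542 -0.007  0.2  ] [0.555 0.003 0.208] 21
0.22 [ 0.542 -0.015  0.21 ] [0.742 0.085 0.23 ] 77
0.24 [ 0.575 -0.005  0.23 ] [0.681 0.014 0.25 ] 73
0.26 [ 0.57  -0.008  0.25 ] [0.741 0.119 0.27 ] 109
0.28 [ 0.569 -0.006  0.27 ] [0.745 0.12  0.29 ] 208
0.3 [ 0.541 -0.041  0.29 ] [0.739 0.12  0.31 ] 595
0.32 [ 0.533 -0.034  0.31 ] [0.744 0.119 0.33 ] 739
0.34 [ 0.533 -0.038  0.33 ] [0.723 0.042 0.35 ] 1156
0.36 [ 0.578 -0.024  0.35 ] [0.645 0.032 0.37 ] 296
0.38 [ 0.577 -0.035  0.37 ] [0.647 0.042 0.39 ] 195
0.4 [ 0.578 -0.036  0.39 ] [0.666 0.042 0.41 ] 495
0.42 [ 0.585 -0.006  0.41 ] [0.669 0.045 0.43 ] 234
0.44 [ 0.585 -0.01   0.43 ] [0.67  0.046 0.45 ] 376
```

Run:
```python
from h import *
plan([(.5388,-.0888,.20,85),(.5388,-.0888,.05,85)],jaw=1,vmax=.035)
```

```text
n 10
[-0.0, 0.0, -0.1, 0.0286, 0.0027, 0.0083, 1]
[-0.0, 0.0, -0.1, 0.0286, 0.0028, 0.0083, 1]
[-0.0, 0.0, -0.1, 0.0287, 0.0029, 0.0084, 1]
[-0.0, 0.0, -0.1, 0.0286, 0.0029, 0.0083, 1]
[-0.1, 0.1, -0.0, 0.0287, 0.0029, 0.0084, 1]
[0.0, -0.0, -0.0, -0.0, -0.0, 0.03, 1]
[0.0, -0.0, -0.0, -0.0, -0.0, 0.03, 1]
[0.0, -0.0, -0.0, -0.0, -0.0, 0.03, 1]
[0.0, -0.0, -0.0, -0.0001, -0.0, 0.03, 1]
[0.0, -0.0, -0.0, -0.0, -0.0001, 0.03, 1]
```

send_rows([
  [0,0,-0.1,0.0286,0.0027,0.0083,1],
  [0,0,-0.1,0.0286,0.0028,0.0083,1],
  [0,0,-0.1,0.0286,0.0028,0.0083,1],
  [0,0,-0.1,0.0286,0.0028,0.0083,1],
  [0,0,0,0.0286,0.0028,0.0083,1],
  [0,0,0,0,0,0.03,1],
  [0,0,0,0,0,0.03,1],
  [0,0,0,0,0,0.03,1],
  [0,0,0,0,0,0.025,1],
  [0,0,0,0,0,0.015,1],
])

```text
time: 13.6
ee_pos: [0.5405, -0.0688, 0.0693]
eef_rot: [0.731, 0.682, 0.004, 0.002]
ft_force: [0.4, 0.1, -0.8]
width: 0.0237
```

Run:
```python
from h import *
st()
plan([(.5388,-.0888,.03,85)],jaw=1,vmax=.035)
```

```text
t 13.6 p [ 0.5405 -0.0688  0.0693] yaw 86.0 tiltz [ 0.0086  0.0023 -1.    ] F [ 0.4  0.1 -0.8] w 0.0237 j [-0.02  0.28  0.07  1.85 -0.03  1.01 -0.  ]
n 2
[0.2, -0.1, 0.5, -0.0101, -0.0003, 0.0196, 1]
[0.3, -0.1, 0.5, -0.0101, -0.0001, 0.0197, 1]
```

send_rows([
  [0.2,-0.1,0.5,-0.01,0,0,1],
  [0.2,-0.1,0.5,-0.01,0,0,1],
  [0,0,0,0,0,0.01,1],
  [0,0,0,0,0,0.01,1],
  [0,0,0,0,0,0.01,1],
  [0,0,0,0,0,0,1],
  [0,0,0,0,0,0,1],
  [0,0,0,0,0,0,1],
  [0,0,0,0,0,0,1],
  [0,0,0,0,0,0,1],
])

```text
time: 14.6
ee_pos: [0.5393, -0.0875, 0.0387]
eef_rot: [0.737, 0.676, 0.001, 0.001]
ft_force: [0.2, -0.7, -1.4]
width: 0.0238
```

Run:
```python
from h import *
st()
plan([(.5388,-.0888,.011,85)],jaw=1,vmax=.035); snap('wrist','w8'); im=load('w8')[0]
cv2.imwrite('pics/c8.png',cv2.resize(im[150:350,200:440],None,fx=3.3,fy=3,interpolation=cv2.INTER_CUBIC))
```

```text
t 14.6 p [ 0.5393 -0.0875  0.0387] yaw 85.13 tiltz [ 0.0024  0.     -1.    ] F [ 0.2 -0.7 -1.4] w 0.0238 j [ 0.    0.32  0.08  1.86 -0.03  0.95  0.02]
n 1
[0.1, -0.0, 0.1, -0.0014, -0.0005, 0.0277, 1]
```

View pics/c8.png

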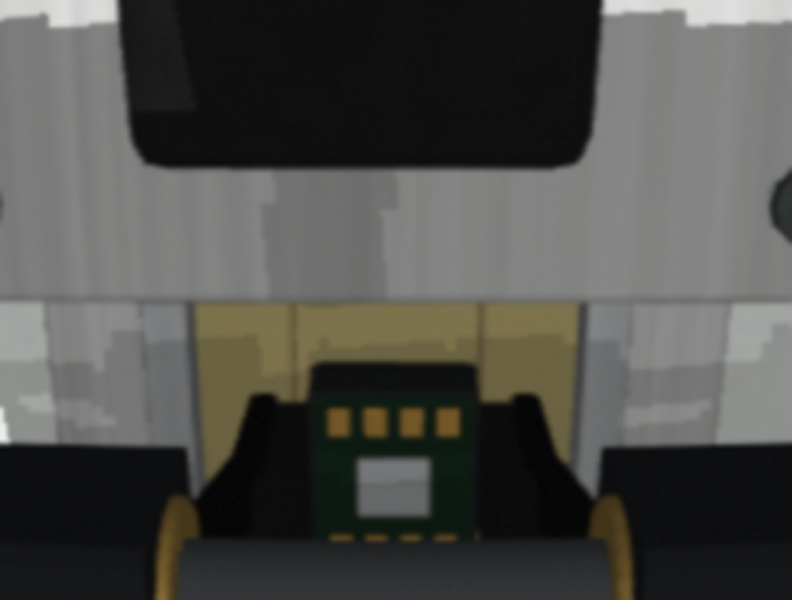

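send_rows([
  [0.1,0,0.1,-0.0012,-0.001,0.008,1],
  [0,0,0,0,0,0.006,1],
  [0,0,0,0,0,0.005,1],
  [0,0,0,0,0,0.003,1],
  [0,0,0,0,0,0.002,1],
  [0,0,0,0,0,0,1],
  [0,0,0,0,0,0,1],
  [0,0,0,0,0,0,1],
  [0,0,0,0,0,0,1],
  [0,0,0,0,0,0,1],
])

```text
time: 15.65
ee_pos: [0.5383, -0.0887, 0.0127]
eef_rot: [0.737, 0.676, 0.0, 0.0]
ft_force: [-0.4, 0.3, -1.0]
width: 0.0238
```

Run:
```python
from h import *
st()
plan([(.5385,-.0888,.0102,85)],jaw=1,vmax=.035)
```

```text
t 15.65 p [ 0.5383 -0.0887  0.0127] yaw 85.02 tiltz [ 8.e-04  2.e-04 -1.e+00] F [-0.4  0.3 -1. ] w 0.0238 j [ 0.01  0.36  0.08  1.88 -0.04  0.9   0.02]
n 1
[0.0, -0.0, 0.0, -0.0001, 0.0002, 0.0025, 1]
```

send_rows([
  [0,0,0,0,0,0.0015,1],
  [0,0,0,0,0,0.001,1],
  [0,0,0,0,0,0,1],
  [0,0,0,0,0,0,0.2],
  [0,0,0,0,0,0,0.2],
  [0,0,0,0,0,0,0.2],
  [0,0,0,0,0,0,0.2],
  [0,0,0,0,0,-0.01,0.2],
  [0,0,0,0,0,-0.03,0.2],
  [0,0,0,0,0,-0.03,0.2],
])

```text
time: 16.65
ee_pos: [0.5355, -0.0885, 0.0796]
eef_rot: [0.737, 0.676, -0.002, -0.002]
ft_force: [0.3, -0.5, -0.3]
width: 0.0346
```

Run:
```python
from h import *
st()
plan([(.51,-.13,.25,85)],jaw=1,vmax=.04); snap('wrist','w9')
plan([(.5,-.03,.25,60),(.53,.17,.23,2)],jaw=0,vmax=.04)
```

```text
t 16.65 p [ 0.5355 -0.0885  0.0796] yaw 85.02 tiltz [-6.3e-03  5.0e-04 -1.0e+00] F [ 0.3 -0.5 -0.3] w 0.0346 j [ 0.    0.27  0.09  1.83 -0.03  1.05  0.01]
n 5
[-0.1, 0.0, 0.0, -0.0087, -0.0046, -0.0341, 1]
[-0.1, 0.0, 0.0, -0.0087, -0.0045, -0.0341, 1]
[-0.1, 0.0, 0.0, -0.0087, -0.0045, -0.034, 1]
[-0.0, 0.0, 0.0, -0.0088, -0.0044, -0.0341, 1]
[-0.1, 0.0, 0.0, -0.0087, -0.0044, -0.0341, 1]
n 13
[0.0, -0.0, 5.0, 0.0111, -0.0086, -0.033, 0]
[0.0, -0.0, 5.0, 0.0102, -0.0096, -0.0331, 0]
[0.0, -0.0, 5.0, 0.0094, -0.0104, -0.033, 0]
[0.0, -0.0, 5.0, 0.0084, -0.0112, -0.0331, 0]
[0.0, -0.0, 5.0, 0.0075, -0.012, -0.033, 0]
[0.0, -0.0, 7.3, 0.0235, -0.0092, 0.0025, 0]
[0.0, -0.0, 7.2, 0.0222, -0.0122, 0.0025, 0]
[-0.0, -0.0, 7.3, 0.0205, -0.0148, 0.0025, 0]
[-0.0, -0.0, 7.2, 0.0184, -0.0173, 0.0025, 0]
[-0.0, -0.0, 7.3, 0.0161, -0.0195, 0.0025, 0]
[-0.0, -0.0, 7.2, 0.0135, -0.0214, 0.0025, 0]
[-0.0, -0.0, 7.3, 0.0107, -0.0229, 0.0025, 0]
[-0.0, -0.0, 7.2, 0.0076, -0.024, 0.0025, 0]
```

View pics/w9.png

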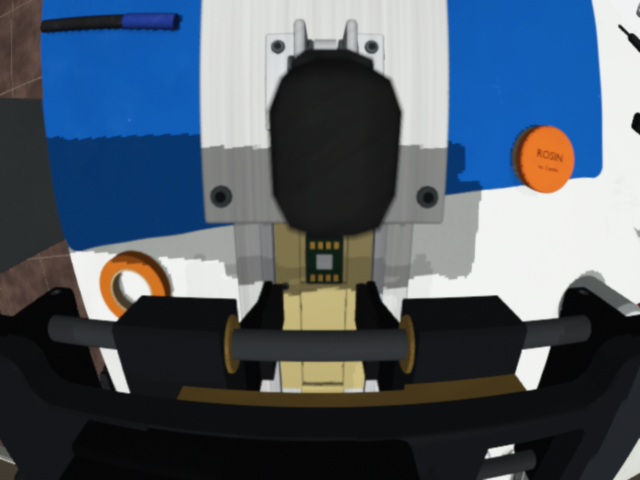

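send_rows([
  [0,0,0,0,0,-0.035,0],
  [0,0,0,0,0,-0.035,0],
  [0,0,0,0,0,-0.035,0],
  [0,0,0,0,0,-0.035,0],
  [0,0,0,0,0,-0.035,0],
  [0,0,5,0.02,0,-0.01,0],
  [0,0,7,0.03,-0.002,0,0],
  [0,0,7,0.03,-0.008,0,0],
  [0,0,7,0.03,-0.014,0,0],
  [0,0,7,0.028,-0.016,0,0],
])

```text
time: 17.7
ee_pos: [0.5457, 0.0554, 0.289]
eef_rot: [0.905, 0.424, 0.006, 0.004]
ft_force: [-0.3, 0.7, 0.4]
width: 0.0435
```

Run:
```python
from h import *
st()
plan([(.54,.18,.20,2)],jaw=0,vmax=.04)
```

```text
t 17.7 p [0.5457 0.0554 0.289 ] yaw 50.23 tiltz [ 0.0143 -0.0012 -0.9999] F [-0.3  0.7  0.4] w 0.0435 j [-0.2   0.12  0.02  1.56  0.    1.45 -0.88]
n 7
[0.1, -0.1, 6.9, 0.0131, -0.0122, 0.0127, 0]
[0.1, -0.1, 6.9, 0.0115, -0.0136, 0.0127, 0]
[0.0, -0.1, 6.9, 0.0098, -0.0149, 0.0127, 0]
[0.1, -0.1, 6.9, 0.008, -0.016, 0.0127, 0]
[0.0, -0.1, 6.9, 0.006, -0.0168, 0.0127, 0]
[0.1, -0.1, 6.9, 0.004, -0.0174, 0.0126, 0]
[0.0, -0.1, 6.8, 0.002, -0.0177, 0.0127, 0]
```

send_rows([
  [0.1,-0.1,6.9,0.01,-0.012,0.0127,0],
  [0.1,-0.1,6.9,0.008,-0.014,0.0127,0],
  [0,-0.1,6.9,0.005,-0.016,0.0127,0],
  [0,-0.1,6.9,0.003,-0.018,0.0127,0],
  [0,-0.1,6.9,0,-0.019,0.0127,0],
  [0,-0.1,6.9,-0.004,-0.019,0.0127,0],
  [0,-0.1,6,-0.006,-0.018,0.012,0],
  [0,0,0,0,0,0,0],
  [0,0,0,0,0,0,0],
  [0,0,0,0,0,0,0],
])

```text
time: 18.7
ee_pos: [0.503, 0.1809, 0.2045]
eef_rot: [1.0, 0.011, 0.005, 0.001]
ft_force: [1.2, 0.6, -0.1]
width: 0.0434
```

Run:
```python
from h import *
st(); snap('wrist','w10'); ortho('w10',.52,.60,.17,.25,.014,.15,'o10')
plan([(.558,.2037,.05,2)],jaw=0,vmax=.04)
```

```text
t 18.7 p [0.503  0.1809 0.2045] yaw 1.24 tiltz [ 0.0091 -0.001  -1.    ] F [ 1.2  0.6 -0.1] w 0.0434 j [-0.39  0.13 -0.05  1.72  0.01  1.28 -1.99]
n 5
[0.0, -0.1, -0.2, 0.0107, -0.0044, 0.031, 0]
[0.0, -0.1, -0.1, 0.0108, -0.0044, 0.031, 0]
[0.0, -0.1, -0.2, 0.0109, -0.0044, 0.031, 0]
[0.0, -0.1, -0.1, 0.0109, -0.0043, 0.031, 0]
[0.1, -0.1, -0.2, 0.0111, -0.0043, 0.031, 0]
```

View pics/w10.png

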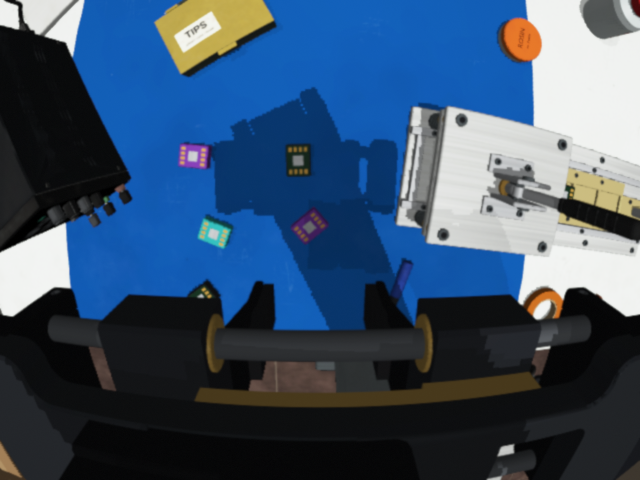

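View pics/o10.png

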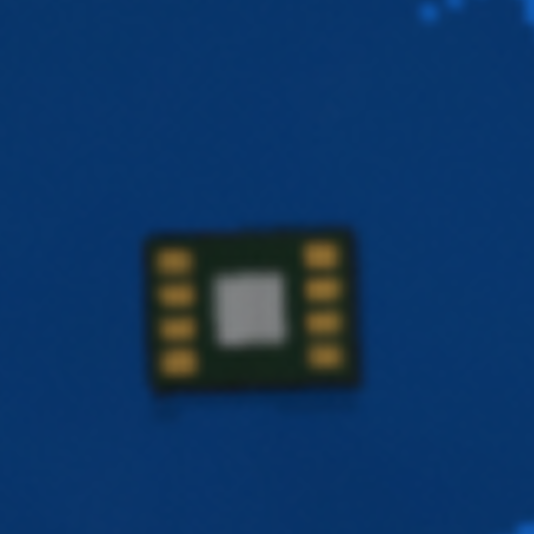

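send_rows([
  [0,-0.1,-0.2,0.0107,-0.0044,0.03,0],
  [0,-0.1,-0.2,0.0107,-0.0044,0.03,0],
  [0,-0.1,-0.2,0.0107,-0.0044,0.03,0],
  [0,-0.1,-0.1,0.0107,-0.0043,0.03,0],
  [0,-0.1,-0.1,0.006,-0.0043,0.02,0],
  [0,0,0,0,0,0,0],
  [0,0,0,0,0,0,0],
  [0,0,0,0,0,0,0],
  [0,0,0,0,0,0,0],
  [0,0,0,0,0,0,0],
])

```text
time: 19.75
ee_pos: [0.5632, 0.1979, 0.071]
eef_rot: [1.0, 0.017, 0.008, -0.001]
ft_force: [-0.0, -0.5, 0.3]
width: 0.0437
```

Run:
```python
from h import *
st()
plan([(.5575,.2037,.02,2)],jaw=0,vmax=.04)
```

```text
t 19.75 p [0.5632 0.1979 0.071 ] yaw 1.95 tiltz [ 0.0161  0.002  -0.9999] F [-0.  -0.5  0.3] w 0.0437 j [-0.39  0.37 -0.04  1.71  0.02  1.04 -1.97]
n 2
[-0.0, -0.5, -0.0, -0.0031, -0.003, 0.0255, 0]
[-0.1, -0.4, -0.0, -0.003, -0.003, 0.0255, 0]
```

send_rows([
  [0,-0.5,0,-0.003,-0.003,0.01,0],
  [0,-0.4,0,-0.003,-0.003,0.02,0],
  [0,0,0,0,0,0.015,0],
  [0,0,0,0,0,0.01,0],
  [0,0,0,0,0,0,0],
  [0,0,0,0,0,0,0],
  [0,0,0,0,0,0,0],
  [0,0,0,0,0,0,0],
  [0,0,0,0,0,0,0],
  [0,0,0,0,0,0,0],
])

```text
time: 20.75
ee_pos: [0.5586, 0.2049, 0.0161]
eef_rot: [1.0, 0.017, 0.002, -0.002]
ft_force: [0.3, -0.1, 0.3]
width: 0.0438
```

Run:
```python
from h import *
st()
plan([(.5575,.2037,-.0063,2)],jaw=0,vmax=.04)
```

```text
t 20.75 p [0.5586 0.2049 0.0161] yaw 1.96 tiltz [ 0.0042  0.0036 -1.    ] F [ 0.3 -0.1  0.3] w 0.0438 j [-0.39  0.44 -0.04  1.74  0.02  0.95 -1.98]
n 1
[-0.2, -0.2, -0.0, -0.0013, 0.0012, 0.0224, 0]
```

send_rows([
  [-0.2,-0.2,0,-0.0013,0.0012,0.006,0],
  [0,0,0,0,0,0.006,0],
  [0,0,0,0,0,0.005,0],
  [0,0,0,0,0,0.003,0],
  [0,0,0,0,0,0.0015,0],
  [0,0,0,0,0,0,0],
  [0,0,0,0,0,0,0],
  [0,0,0,0,0,0,0],
  [0,0,0,0,0,0,0],
  [0,0,0,0,0,0,0],
])

```text
time: 21.75
ee_pos: [0.5574, 0.2036, -0.0072]
eef_rot: [1.0, 0.017, 0.0, 0.0]
ft_force: [0.1, -0.2, 0.3]
width: 0.0434
```

send_rows([
  [0,0,0,0,0,0,1],
  [0,0,0,0,0,0,1],
  [0,0,0,0,0,0,1],
  [0,0,0,0,0,0,1],
  [0,0,0,0,0,0,1],
  [0,0,0,0,0,0,1],
  [0,0,0,0,0,0,1],
  [0,0,0,0,0,0,1],
  [0,0,0,0,0,0,1],
  [0,0,0,0,0,0,1],
], force=20)

```text
time: 22.75
ee_pos: [0.5576, 0.2036, -0.0069]
eef_rot: [1.0, 0.017, 0.001, 0.0]
ft_force: [-0.6, 0.5, 0.3]
width: 0.0236
```

Run:
```python
from h import *
st()
plan([(.5575,.2037,.2,10),(.52,-.04,.26,85),(.525,-.16,.26,85)],jaw=1,vmax=.04)
```

```text
t 22.75 p [ 0.5576  0.2036 -0.0069] yaw 1.95 tiltz [ 0.0012 -0.     -1.    ] F [-0.6  0.5  0.3] w 0.0236 j [-0.39  0.47 -0.04  1.76  0.02  0.91 -1.98]
n 19
[0.0, -0.0, -1.3, 0.0, -0.0, -0.0345, 1]
[0.0, -0.0, -1.3, 0.0, -0.0, -0.0345, 1]
[0.0, -0.0, -1.4, 0.0, -0.0, -0.0345, 1]
[0.0, -0.0, -1.3, 0.0001, -0.0, -0.0345, 1]
[0.0, -0.0, -1.4, 0.0, -0.0, -0.0344, 1]
[0.0, -0.1, -1.3, 0.0001, -0.0, -0.0345, 1]
[-0.0, 0.0, -7.5, -0.0079, 0.0234, -0.006, 1]
[-0.0, 0.0, -7.5, -0.0109, 0.0221, -0.006, 1]
[-0.0, 0.0, -7.5, -0.0137, 0.0205, -0.006, 1]
[-0.0, 0.0, -7.5, -0.0162, 0.0185, -0.006, 1]
[-0.0, 0.0, -7.5, -0.0185, 0.0163, -0.006, 1]
[-0.0, 0.0, -7.5, -0.0205, 0.0137, -0.006, 1]
[-0.0, 0.0, -7.5, -0.0221, 0.0109, -0.006, 1]
[-0.0, 0.0, -7.5, -0.0234, 0.0079, -0.006, 1]
[-0.0, 0.0, -7.5, -0.0242, 0.0048, -0.0059, 1]
[-0.0, 0.0, -7.5, -0.0246, 0.0017, -0.006, 1]
[-0.0, 0.0, -0.0, -0.0397, 0.0052, 0.0, 1]
[-0.0, 0.0, -0.0, -0.0397, 0.0052, 0.0, 1]
[-0.0, 0.0, -0.0, -0.0397, 0.0051, 0.0001, 1]
```

Held. Lift, then swing over.

send_rows([
  [0,0,0,0,0,-0.02,1],
  [0,0,-1.3,0,0,-0.034,1],
  [0,0,-1.3,0,0,-0.036,1],
  [0,0,-1.3,0,0,-0.036,1],
  [0,0,-1.3,0,0,-0.036,1],
  [0,0,-1.3,0,0,-0.036,1],
  [0,0,-6,0,0,-0.036,1],
  [0,0,-7,0,0,-0.03,1],
  [0,0,-7.5,-0.008,0.023,-0.006,1],
  [0,0,-7.5,-0.011,0.022,0,1],
])

```text
time: 23.75
ee_pos: [0.5575, 0.1572, 0.2731]
eef_rot: [0.946, 0.326, -0.001, -0.0]
ft_force: [0.2, -1.2, -0.6]
width: 0.0239
```

Run:
```python
from h import *
st()
plan([(.52,-.04,.26,80),(.535,-.12,.22,85)],jaw=1,vmax=.04)
```

```text
t 23.75 p [0.5575 0.1572 0.2731] yaw 38.0 tiltz [-2.1e-03 -4.0e-04 -1.0e+00] F [ 0.2 -1.2 -0.6] w 0.0239 j [-0.28  0.21 -0.08  1.48  0.02  1.45 -1.27]
n 9
[-0.0, 0.0, -7.0, -0.0252, 0.022, 0.0022, 1]
[-0.0, 0.0, -7.0, -0.0277, 0.0188, 0.0022, 1]
[-0.0, 0.0, -7.0, -0.0297, 0.0153, 0.0022, 1]
[-0.0, 0.0, -7.0, -0.0314, 0.0116, 0.0022, 1]
[-0.1, 0.0, -7.0, -0.0326, 0.0077, 0.0022, 1]
[-0.0, 0.1, -7.0, -0.0332, 0.0036, 0.0022, 1]
[-0.0, -0.0, -1.7, -0.0254, 0.0096, 0.0133, 1]
[-0.0, -0.0, -1.6, -0.0257, 0.0088, 0.0133, 1]
[-0.0, -0.0, -1.7, -0.0259, 0.0081, 0.0134, 1]
```

send_rows([
  [0,0,-6.5,-0.0252,0.022,0,1],
  [0,0,-7,-0.0277,0.0188,0,1],
  [0,0,-7,-0.0297,0.0153,0.001,1],
  [0,0,-7,-0.0314,0.0116,0.001,1],
  [0,0,-7,-0.0326,0.0077,0.001,1],
  [0,0,-6,-0.0332,0.0036,0.001,1],
  [0,0,-1.6,-0.0254,0.0096,0.004,1],
  [0,0,-1.6,-0.025,0.009,0.01,1],
  [0,0,-1,-0.012,0.004,0.02,1],
  [0,0,0,0,0,0.02,1],
])

```text
time: 24.75
ee_pos: [0.5333, -0.1201, 0.2175]
eef_rot: [0.739, 0.673, 0.002, 0.003]
ft_force: [-0.6, 0.9, -0.6]
width: 0.0237
```

Run:
```python
from h import *
st()
plan([(.535,-.1325,.04,85)],jaw=1,vmax=.04)
```

```text
t 24.75 p [ 0.5333 -0.1201  0.2175] yaw 84.67 tiltz [ 0.006  -0.0017 -1.    ] F [-0.6  0.9 -0.6] w 0.0237 j [ 0.07  0.15  0.07  1.67 -0.01  1.31  0.05]
n 5
[0.1, 0.0, -0.1, -0.0024, 0.0004, 0.0355, 1]
[0.1, 0.0, -0.1, -0.0024, 0.0004, 0.0355, 1]
[0.1, 0.0, -0.0, -0.0024, 0.0005, 0.0355, 1]
[0.0, 0.0, -0.1, -0.0024, 0.0005, 0.0355, 1]
[0.1, 0.1, -0.0, -0.0024, 0.0005, 0.0355, 1]
```

send_rows([
  [0.1,0,-0.1,-0.0024,0,0.035,1],
  [0.1,0,-0.1,-0.0024,0,0.035,1],
  [0.1,0,0,-0.0024,0,0.035,1],
  [0,0,0,-0.0024,0,0.03,1],
  [0,0,0,0,0,0.02,1],
  [0,0,0,0,0,0,1],
  [0,0,0,0,0,0,1],
  [0,0,0,0,0,0,1],
  [0,0,0,0,0,0,1],
  [0,0,0,0,0,0,1],
])

```text
time: 25.75
ee_pos: [0.533, -0.1314, 0.0587]
eef_rot: [0.739, 0.674, 0.001, 0.002]
ft_force: [0.2, 0.2, 0.1]
width: 0.0237
```

Run:
```python
from h import *
st()
plan([(.5348,-.1325,.03,85)],jaw=1,vmax=.04)
snap('wrist','w11'); im=load('w11')[0]
cv2.imwrite('pics/c11.png',cv2.resize(im[150:350,200:440],None,fx=3.3,fy=3,interpolation=cv2.INTER_CUBIC))
```

```text
t 25.75 p [ 0.533  -0.1314  0.0587] yaw 84.77 tiltz [ 0.0032 -0.0016 -1.    ] F [0.2 0.2 0.1] w 0.0237 j [ 0.09  0.3   0.07  1.84 -0.03  1.    0.09]
n 1
[0.2, 0.1, -0.2, -0.0009, 0.0018, 0.0287, 1]
```

View pics/c11.png

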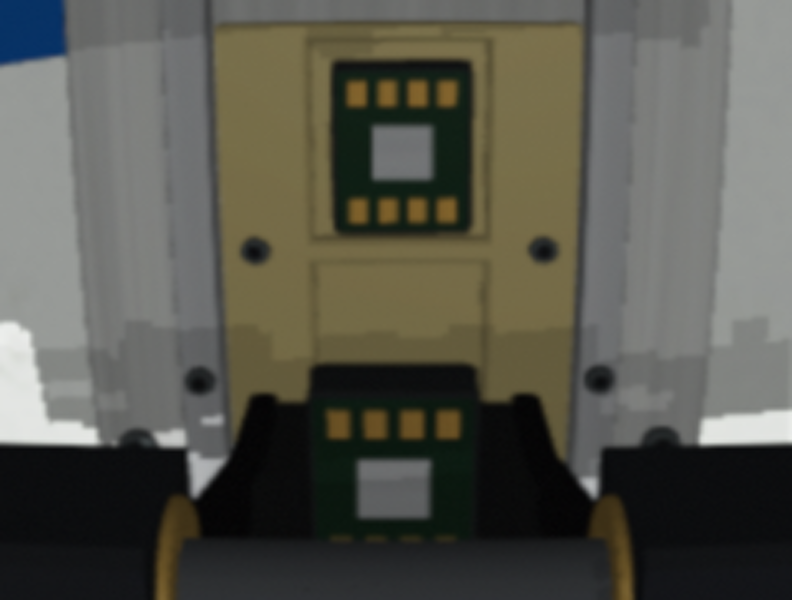

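send_rows([
  [0.2,0.1,-0.2,-0.0009,0.0014,0.012,1],
  [0,0,0,0,0,0.012,1],
  [0,0,0,0,0,0.01,1],
  [0,0,0,0,0,0.006,1],
  [0,0,0,0,0,0.003,1],
  [0,0,0,0,0,0,1],
  [0,0,0,0,0,0,1],
  [0,0,0,0,0,0,1],
  [0,0,0,0,0,0,1],
  [0,0,0,0,0,0,1],
])

```text
time: 26.8
ee_pos: [0.5349, -0.1326, 0.0123]
eef_rot: [0.737, 0.676, 0.0, -0.0]
ft_force: [0.2, 0.5, -0.3]
width: 0.0237
```

Run:
```python
from h import *
st()
plan([(.5348,-.1325,.0097,85)],jaw=1,vmax=.04)
```

```text
t 26.8 p [ 0.5349 -0.1326  0.0123] yaw 84.99 tiltz [ 4.e-04  5.e-04 -1.e+00] F [ 0.2  0.5 -0.3] w 0.0237 j [ 0.1   0.37  0.07  1.87 -0.03  0.91  0.1 ]
n 1
[0.0, -0.0, -0.0, 0.0001, -0.0001, 0.0026, 1]
```

send_rows([
  [0,0,0,0,0,0.0015,1],
  [0,0,0,0,0,0.001,1],
  [0,0,0,0,0,0,1],
  [0,0,0,0,0,0,0.2],
  [0,0,0,0,0,0,0.2],
  [0,0,0,0,0,0,0.2],
  [0,0,0,0,0,0,0.2],
  [0,0,0,0,0,-0.01,0.2],
  [0,0,0,0,0,-0.03,0.2],
  [0,0,0,0,0,-0.035,0.2],
])

```text
time: 27.8
ee_pos: [0.5319, -0.132, 0.0839]
eef_rot: [0.737, 0.676, -0.002, -0.003]
ft_force: [0.5, 0.8, 0.6]
width: 0.0347
```

send_rows([
  [0,0,0,0,0,-0.035,0],
  [0,0,0,0,0,-0.035,0],
  [0,0,0,0,0,-0.035,0],
  [0,0,0,0,0,-0.035,0],
  [0,0,0,0,0,-0.035,0],
  [0,0,0,0,0,-0.01,0],
  [0,0,0,0,0,0,0],
  [0,0,-2,0.02,-0.002,0,0],
  [0,0,-4,0.03,-0.008,0,0],
  [0,0,-4,0.033,-0.008,0,0],
])

```text
time: 28.8
ee_pos: [0.5159, -0.0487, 0.2842]
eef_rot: [0.675, 0.738, -0.0, 0.0]
ft_force: [1.8, 0.5, -0.0]
width: 0.0436
```

Run:
```python
from h import *
st()
plan([(.43,.24,.2,128)],jaw=0,vmax=.04)
```

```text
t 28.8 p [ 0.5159 -0.0487  0.2842] yaw 95.15 tiltz [ 3.0e-04 -1.1e-03 -1.0e+00] F [ 1.8  0.5 -0. ] w 0.0436 j [-0.    0.07  0.01  1.62  0.    1.45  0.1 ]
n 8
[-0.0, 0.0, -4.1, 0.0369, -0.0075, 0.0105, 0]
[-0.0, 0.0, -4.1, 0.0374, -0.0048, 0.0105, 0]
[-0.0, 0.0, -4.1, 0.0376, -0.0021, 0.0105, 0]
[-0.0, 0.0, -4.1, 0.0376, 0.0006, 0.0105, 0]
[-0.0, 0.0, -4.1, 0.0375, 0.0033, 0.0105, 0]
[-0.0, 0.0, -4.1, 0.0372, 0.0059, 0.0105, 0]
[-0.0, 0.0, -4.1, 0.0367, 0.0086, 0.0104, 0]
[-0.0, 0.1, -4.2, 0.0359, 0.0112, 0.0105, 0]
```

send_rows([
  [0,0,-4.1,0.0369,-0.0075,0,0],
  [0,0,-4.1,0.0374,-0.0048,0,0],
  [0,0,-4.1,0.0376,-0.0021,0.01,0],
  [0,0,-4.1,0.0376,0.0006,0.015,0],
  [0,0,-4.1,0.0375,0.0033,0.018,0],
  [0,0,-4.1,0.037,0.0059,0.018,0],
  [0,0,-4.1,0.0325,0.008,0.012,0],
  [0,0,-4,0.01,0.005,0,0],
  [0,0,0,0,0,0,0],
  [0,0,0,0,0,0,0],
])

```text
time: 29.8
ee_pos: [0.4074, 0.2393, 0.1968]
eef_rot: [0.401, 0.916, -0.007, -0.006]
ft_force: [0.4, -0.5, -0.3]
width: 0.0436
```

Run:
```python
from h import *
st(); snap('wrist','w12'); ortho('w12',.36,.46,.26,.36,.014,.2,'o12')
plan([(.405,.3115,.05,128)],jaw=0,vmax=.04)
```

```text
t 29.8 p [0.4074 0.2393 0.1968] yaw 132.66 tiltz [-0.016  -0.0084 -0.9998] F [ 0.4 -0.5 -0.3] w 0.0436 j [-0.32  0.04 -0.32  1.84  0.01  1.29  0.11]
n 5
[-0.2, -0.0, 0.9, 0.0109, 0.0099, 0.0293, 0]
[-0.2, -0.1, 0.9, 0.011, 0.0096, 0.0293, 0]
[-0.2, -0.0, 0.9, 0.0112, 0.0094, 0.0293, 0]
[-0.2, -0.1, 1.0, 0.0113, 0.0091, 0.0294, 0]
[-0.2, -0.0, 0.9, 0.0116, 0.0088, 0.0293, 0]
```

View pics/w12.png

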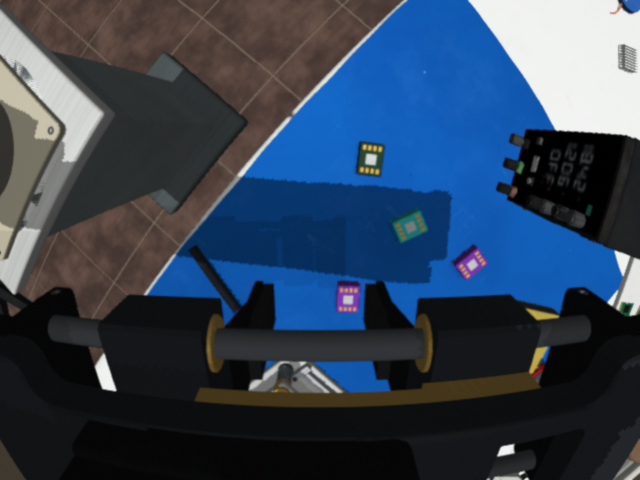

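View pics/o12.png

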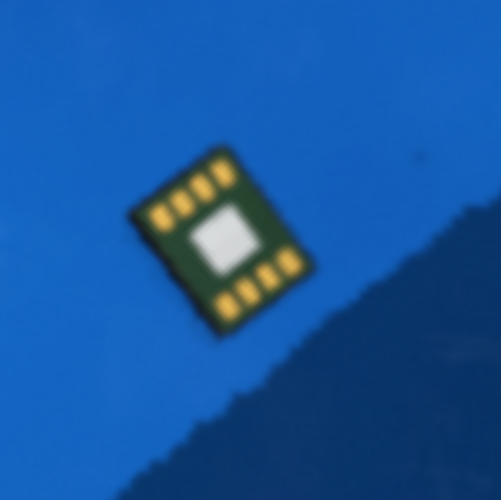

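send_rows([
  [-0.2,0,1.1,0.011,0.0099,0.028,0],
  [-0.2,-0.1,1.1,0.011,0.0096,0.03,0],
  [-0.2,0,1.1,0.0112,0.0094,0.03,0],
  [-0.2,-0.1,1.1,0.0113,0.0091,0.03,0],
  [-0.2,0,1.1,0.008,0.0065,0.02,0],
  [0,0,0,0,0,0,0],
  [0,0,0,0,0,0,0],
  [0,0,0,0,0,0,0],
  [0,0,0,0,0,0,0],
  [0,0,0,0,0,0,0],
])

```text
time: 30.85
ee_pos: [0.4129, 0.302, 0.0596]
eef_rot: [0.456, 0.89, 0.003, 0.004]
ft_force: [0.3, 0.2, 0.7]
width: 0.0436
```

Run:
```python
from h import *
st()
plan([(.4052,.312,.02,127)],jaw=0,vmax=.04)
```

```text
t 30.85 p [0.4129 0.302  0.0596] yaw 125.79 tiltz [ 0.0099  0.0013 -1.    ] F [0.3 0.2 0.7] w 0.0436 j [-0.41  0.25 -0.35  1.92  0.11  0.98 -0.18]
n 2
[0.2, 0.1, -0.6, 0.0064, -0.0004, 0.0198, 0]
[0.3, 0.2, -0.6, 0.0063, -0.0002, 0.0198, 0]
```

send_rows([
  [0.2,0.1,-0.6,0.0064,0,0.005,0],
  [0.3,0.2,-0.6,0.0063,0,0.015,0],
  [0,0,0,0,0,0.012,0],
  [0,0,0,0,0,0.008,0],
  [0,0,0,0,0,0,0],
  [0,0,0,0,0,0,0],
  [0,0,0,0,0,0,0],
  [0,0,0,0,0,0,0],
  [0,0,0,0,0,0,0],
  [0,0,0,0,0,0,0],
])

```text
time: 31.85
ee_pos: [0.4054, 0.3132, 0.0169]
eef_rot: [0.446, 0.895, 0.0, -0.0]
ft_force: [0.3, 0.6, -0.3]
width: 0.0434
```

Run:
```python
from h import *
st()
plan([(.4052,.312,-.0065,127)],jaw=0,vmax=.04)
```

```text
t 31.85 p [0.4054 0.3132 0.0169] yaw 127.08 tiltz [-0.e+00  8.e-04 -1.e+00] F [ 0.3  0.6 -0.3] w 0.0434 j [-0.44  0.32 -0.35  1.94  0.14  0.91 -0.21]
n 1
[0.0, -0.0, 0.1, -0.0008, -0.0009, 0.0234, 0]
```

send_rows([
  [0,0,0,-0.0008,-0.0009,0.006,0],
  [0,0,0,0,0,0.006,0],
  [0,0,0,0,0,0.005,0],
  [0,0,0,0,0,0.003,0],
  [0,0,0,0,0,0.002,0],
  [0,0,0,0,0,0,0],
  [0,0,0,0,0,0,0],
  [0,0,0,0,0,0,0],
  [0,0,0,0,0,0,0],
  [0,0,0,0,0,0,0],
])

```text
time: 32.85
ee_pos: [0.4053, 0.312, -0.0069]
eef_rot: [0.446, 0.895, 0.001, -0.0]
ft_force: [0.1, -0.1, 0.7]
width: 0.0436
```

send_rows([
  [0,0,0,0,0,0,1],
  [0,0,0,0,0,0,1],
  [0,0,0,0,0,0,1],
  [0,0,0,0,0,0,1],
  [0,0,0,0,0,0,1],
  [0,0,0,0,0,0,1],
  [0,0,0,0,0,0,1],
  [0,0,0,0,0,0,1],
  [0,0,0,0,0,0,1],
  [0,0,0,0,0,0,1],
], force=20)

```text
time: 33.85
ee_pos: [0.4055, 0.312, -0.0067]
eef_rot: [0.446, 0.895, 0.001, 0.0]
ft_force: [0.3, 0.3, -0.4]
width: 0.024
```

send_rows([
  [0,0,0,0,0,-0.02,1],
  [0,0,0,0,0,-0.034,1],
  [0,0,0,0,0,-0.036,1],
  [0,0,0,0,0,-0.036,1],
  [0,0,0,0,0,-0.036,1],
  [0,0,0,0,0,-0.036,1],
  [0,0,0,0,0,-0.036,1],
  [0,0,0,0,0,-0.036,1],
  [0,0,0,0,0,-0.01,1],
  [0,0,0,0,0,0,1],
])

```text
time: 34.85
ee_pos: [0.4035, 0.3106, 0.2832]
eef_rot: [0.445, 0.895, -0.001, -0.001]
ft_force: [-0.0, 0.2, -0.6]
width: 0.024
```

Run:
```python
from h import *
st()
plan([(.48,.0,.27,100),(.529,-.165,.25,85)],jaw=1,vmax=.04)
```

```text
t 34.85 p [0.4035 0.3106 0.2832] yaw 127.13 tiltz [-2.4e-03 -9.0e-04 -1.0e+00] F [-0.   0.2 -0.6] w 0.024 j [-0.4   0.07 -0.36  1.63  0.02  1.45 -0.12]
n 13
[-0.0, -0.0, 3.4, -0.0367, -0.0158, 0.0017, 1]
[-0.0, -0.0, 3.4, -0.0376, -0.0136, 0.0017, 1]
[-0.0, 0.0, 3.4, -0.0383, -0.0114, 0.0016, 1]
[-0.0, 0.0, 3.4, -0.039, -0.009, 0.0017, 1]
[-0.0, 0.0, 3.4, -0.0394, -0.0067, 0.0016, 1]
[-0.0, 0.0, 3.4, -0.0398, -0.0044, 0.0017, 1]
[-0.1, 0.0, 3.4, -0.0399, -0.002, 0.0016, 1]
[-0.0, 0.0, 3.3, -0.04, 0.0003, 0.0017, 1]
[-0.0, 0.0, 3.0, -0.0342, 0.0039, 0.004, 1]
[-0.0, 0.0, 3.0, -0.0339, 0.0057, 0.004, 1]
[-0.0, 0.0, 3.0, -0.0336, 0.0075, 0.004, 1]
[-0.0, 0.0, 3.0, -0.0332, 0.0092, 0.004, 1]
[-0.0, 0.0, 3.0, -0.0327, 0.0109, 0.004, 1]
```

send_rows([
  [0,0,3.4,-0.0367,-0.0158,0,1],
  [0,0,3.4,-0.0376,-0.0136,0,1],
  [0,0,3.4,-0.0383,-0.0114,0,1],
  [0,0,3.4,-0.039,-0.009,0,1],
  [0,0,3.4,-0.0394,-0.0067,0,1],
  [0,0,3.4,-0.0398,-0.0044,0.001,1],
  [0,0,3.4,-0.0399,-0.002,0.001,1],
  [0,0,3.3,-0.04,0,0.001,1],
  [0,0,3,-0.034,0.004,0.003,1],
  [0,0,3,-0.034,0.006,0.003,1],
])

```text
time: 35.85
ee_pos: [0.4935, -0.0769, 0.2576]
eef_rot: [0.686, 0.727, -0.009, -0.006]
ft_force: [0.7, 0.3, -0.4]
width: 0.0238
```

Run:
```python
from h import *
st()
plan([(.531,-.176,.22,85),(.531,-.176,.06,85)],jaw=1,vmax=.04)
```

```text
t 35.85 p [ 0.4935 -0.0769  0.2576] yaw 93.35 tiltz [-0.0211 -0.004  -0.9998] F [ 0.7  0.3 -0.4] w 0.0238 j [0.02 0.05 0.05 1.7  0.   1.42 0.12]
n 7
[-0.4, 0.1, 2.8, -0.0337, 0.0108, 0.0124, 1]
[-0.4, 0.1, 2.8, -0.0331, 0.0124, 0.0124, 1]
[-0.4, 0.0, 2.8, -0.0325, 0.0139, 0.0125, 1]
[-0.0, 0.0, -0.0, 0.0, 0.0, 0.04, 1]
[-0.0, 0.0, -0.0, 0.0001, 0.0, 0.04, 1]
[-0.0, 0.0, -0.0, 0.0, 0.0, 0.04, 1]
[-0.0, 0.0, -0.0, 0.0001, 0.0, 0.04, 1]
```

send_rows([
  [-0.4,0.1,2.8,-0.031,0.0108,0.0124,1],
  [-0.4,0.1,2.8,-0.028,0.0124,0.0124,1],
  [-0.4,0,2.8,-0.02,0.0139,0.0125,1],
  [0,0,0,-0.005,0,0.035,1],
  [0,0,0,0,0,0.037,1],
  [0,0,0,0,0,0.035,1],
  [0,0,0,0,0,0.025,1],
  [0,0,0,0,0,0,1],
  [0,0,0,0,0,0,1],
  [0,0,0,0,0,0,1],
])

```text
time: 36.85
ee_pos: [0.5216, -0.1709, 0.0671]
eef_rot: [0.744, 0.668, -0.008, -0.006]
ft_force: [0.5, 0.1, 0.0]
width: 0.0238
```

Run:
```python
from h import *
st()
plan([(.531,-.176,.03,85)],jaw=1,vmax=.04)
```

```text
t 36.85 p [ 0.5216 -0.1709  0.0671] yaw 83.9 tiltz [-0.0194 -0.0015 -0.9998] F [0.5 0.1 0. ] w 0.0238 j [ 0.12  0.31  0.13  1.82 -0.04  1.04  0.15]
n 1
[-1.1, 0.2, -1.1, -0.004, 0.0106, 0.0369, 1]
```

send_rows([
  [-1.1,0.2,-1.1,-0.003,0.005,0,1],
  [0,0,0,-0.001,0.005,0,1],
  [0,0,0,0,0,0.01,1],
  [0,0,0,0,0,0.01,1],
  [0,0,0,0,0,0.008,1],
  [0,0,0,0,0,0,1],
  [0,0,0,0,0,0,1],
  [0,0,0,0,0,0,1],
  [0,0,0,0,0,0,1],
  [0,0,0,0,0,0,1],
])

```text
time: 37.85
ee_pos: [0.5344, -0.1756, 0.0411]
eef_rot: [0.737, 0.676, 0.002, 0.002]
ft_force: [0.9, 0.9, -0.5]
width: 0.0239
```

Run:
```python
from h import *
st()
plan([(.531,-.176,.0097,85)],jaw=1,vmax=.04)
snap('wrist','w13'); im=load('w13')[0]
cv2.imwrite('pics/c13.png',cv2.resize(im[150:350,200:440],None,fx=3.3,fy=3,interpolation=cv2.INTER_CUBIC))
```

```text
t 37.85 p [ 0.5344 -0.1756  0.0411] yaw 85.01 tiltz [ 5.7e-03 -9.0e-04 -1.0e+00] F [ 0.9  0.9 -0.5] w 0.0239 j [ 0.13  0.35  0.12  1.82 -0.05  0.97  0.19]
n 1
[0.3, 0.0, 0.0, -0.0007, -0.0035, 0.0314, 1]
```

View pics/c13.png

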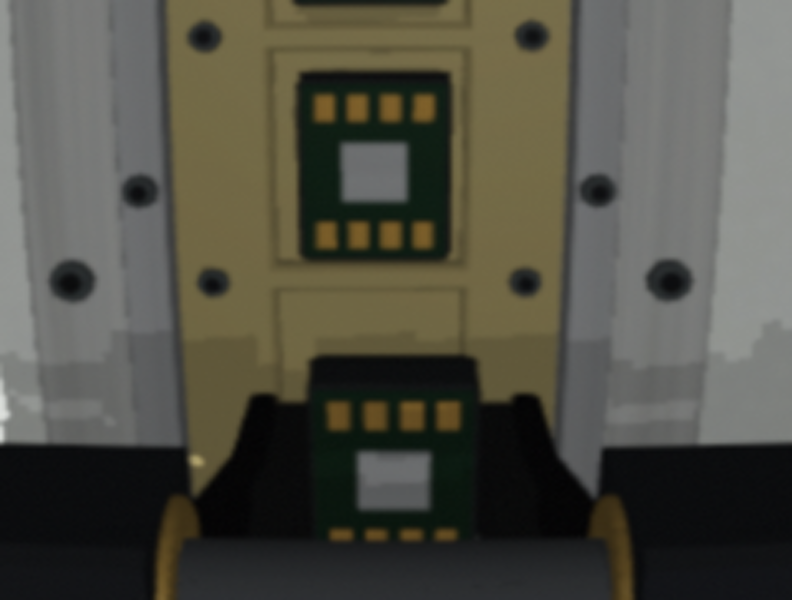

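Module 2 sits well in pocket 2; the third hovers right of pocket 1 by about 3.5 mm; correct and lower.

send_rows([
  [0.3,0,0,-0.0007,-0.0035,0.004,1],
  [0,0,0,0,0,0.008,1],
  [0,0,0,0,0,0.007,1],
  [0,0,0,0,0,0.004,1],
  [0,0,0,0,0,0.002,1],
  [0,0,0,0,0,0,1],
  [0,0,0,0,0,0,1],
  [0,0,0,0,0,0,1],
  [0,0,0,0,0,0,1],
  [0,0,0,0,0,0,1],
])

```text
time: 38.9
ee_pos: [0.5307, -0.1761, 0.014]
eef_rot: [0.737, 0.676, -0.0, 0.0]
ft_force: [-0.3, 0.3, -0.0]
width: 0.0238
```

Run:
```python
from h import *
st()
plan([(.531,-.176,.0097,85)],jaw=1,vmax=.04)
```

```text
t 38.9 p [ 0.5307 -0.1761  0.014 ] yaw 85.01 tiltz [ 3.e-04 -5.e-04 -1.e+00] F [-0.3  0.3 -0. ] w 0.0238 j [ 0.14  0.38  0.12  1.85 -0.06  0.92  0.19]
n 1
[0.0, 0.0, 0.0, 0.0001, 0.0003, 0.0043, 1]
```

send_rows([
  [0,0,0,0,0,0.0025,1],
  [0,0,0,0,0,0.0015,1],
  [0,0,0,0,0,0,1],
  [0,0,0,0,0,0,0.2],
  [0,0,0,0,0,0,0.2],
  [0,0,0,0,0,0,0.2],
  [0,0,0,0,0,0,0.2],
  [0,0,0,0,0,-0.01,0.2],
  [0,0,0,0,0,-0.03,0.2],
  [0,0,0,0,0,-0.035,0.2],
])

```text
time: 39.9
ee_pos: [0.5277, -0.1753, 0.0837]
eef_rot: [0.737, 0.676, -0.002, -0.003]
ft_force: [-0.2, -0.2, -0.7]
width: 0.0347
```

send_rows([
  [0,0,0,-0.01,0,-0.03,0.2],
  [0,0,0,-0.025,0,-0.02,0.2],
  [0,0,0,-0.025,0,-0.01,0.2],
  [0,0,0,-0.02,0,0,0.2],
  [0,0,0,-0.01,0,0,0.2],
  [0,0,0,0,0,0,0.2],
  [0,0,0,0,0,0,0.2],
  [0,0,0,0,0,0,0.2],
  [0,0,0,0,0,0,0.2],
  [0,0,0,0,0,0,0.2],
])

```text
time: 40.9
ee_pos: [0.5236, -0.2641, 0.1565]
eef_rot: [0.735, 0.678, 0.001, 0.001]
ft_force: [0.3, -0.9, 0.5]
width: 0.0344
```

Run:
```python
from h import *
st()
snap('wrist','w14'); ortho('w14',.47,.60,-.28,-.04,.04,.4,'o14')
ortho('w14',.47,.60,-.28,-.04,.03,.4,'o14b')
```

```text
t 40.9 p [ 0.5236 -0.2641  0.1565] yaw 85.35 tiltz [ 3.5e-03  1.0e-04 -1.0e+00] F [ 0.3 -0.9  0.5] w 0.0344 j [ 0.24  0.28  0.18  1.65 -0.06  1.21  0.35]
```

View pics/w14.png

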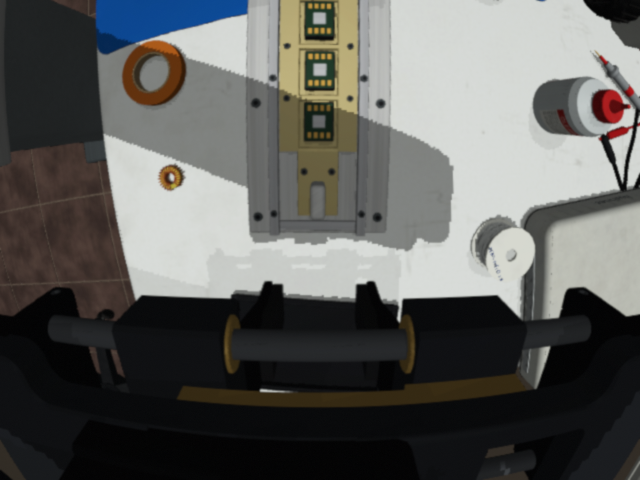

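View pics/o14.png

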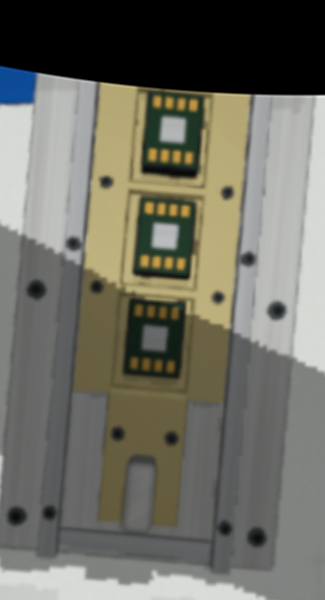

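Run:
```python
from h import *
for u,v in [(319,18),(319,69),(319,120),(308,28),(333,28),(308,10),(333,10),(307,79),(332,79),(307,59),(332,59),(307,132),(331,132),(307,112),(331,112),(290,75),(318,190)]: print(u,v,wd('w14',u,v).round(4))
plan([(.5263,-.238,.05,85)],jaw=0,vmax=.04)
im=load('w14')[0]; cv2.imwrite('pics/c14.png',cv2.resize(im[0:230,240:400],None,fx=3,fy=2.6,interpolation=cv2.INTER_CUBIC))
```

```text
319 18 [ 0.5393 -0.0888  0.0301]
319 69 [ 0.5357 -0.1325  0.0308]
319 120 [ 0.5323 -0.174   0.0297]
308 28 [ 0.5298 -0.0967  0.0297]
333 28 [ 0.5497 -0.0984  0.03  ]
308 10 [ 0.5311 -0.0811  0.0306]
333 10 [ 0.551  -0.0824  0.03  ]
307 79 [ 0.5255 -0.1398  0.0299]
332 79 [ 0.5452 -0.1417  0.0315]
307 59 [ 0.5269 -0.1236  0.0316]
332 59 [ 0.5466 -0.125   0.0306]
307 132 [ 0.5219 -0.1829  0.0293]
331 132 [ 0.541  -0.1844  0.0304]
307 112 [ 0.5233 -0.1667  0.0298]
331 112 [ 0.5423 -0.1683  0.0292]
290 75 [ 0.5119 -0.1339  0.022 ]
318 190 [ 0.527  -0.2282  0.0466]
n 3
[0.1, -0.0, 0.1, 0.0087, 0.0, 0.0355, 0]
[0.0, -0.0, 0.1, 0.0087, 0.0001, 0.0355, 0]
[0.1, -0.0, 0.2, 0.0087, 0.0001, 0.0355, 0]
```

View pics/c14.png

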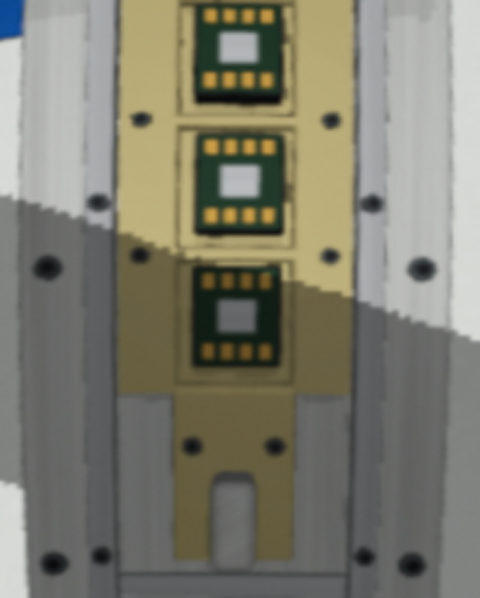

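send_rows([
  [0.1,0,0.1,0.0087,0,0.03,0.2],
  [0,0,0.1,0.0087,0,0.035,0.2],
  [0.1,0,0.1,0.007,0,0.025,0.2],
  [0,0,0,0,0,0.01,0.2],
  [0,0,0,0,0,0,0.2],
  [0,0,0,0,0,0,0.2],
  [0,0,0,0,0,0,0.2],
  [0,0,0,0,0,0,0.2],
  [0,0,0,0,0,0,0.2],
  [0,0,0,0,0,0,0.2],
])

```text
time: 41.95
ee_pos: [0.5297, -0.2407, 0.0593]
eef_rot: [0.737, 0.676, 0.002, 0.004]
ft_force: [-1.2, 0.9, -0.1]
width: 0.0348
```

Run:
```python
from h import *
st()
plan([(.5263,-.238,.016,85)],jaw=0.2,vmax=.04)
snap('wrist','w15'); im=load('w15')[0]
cv2.imwrite('pics/c15.png',cv2.resize(im[150:350,200:440],None,fx=3.3,fy=3,interpolation=cv2.INTER_CUBIC))
```

```text
t 41.95 p [ 0.5297 -0.2407  0.0593] yaw 85.05 tiltz [ 0.0087 -0.0028 -1.    ] F [-1.2  0.9 -0.1] w 0.0348 j [ 0.21  0.36  0.16  1.77 -0.07  1.01  0.31]
n 2
[0.3, 0.1, 0.0, 0.0012, -0.002, 0.0216, 0.2]
[0.2, 0.0, 0.1, 0.0012, -0.0019, 0.0217, 0.2]
```

View pics/c15.png

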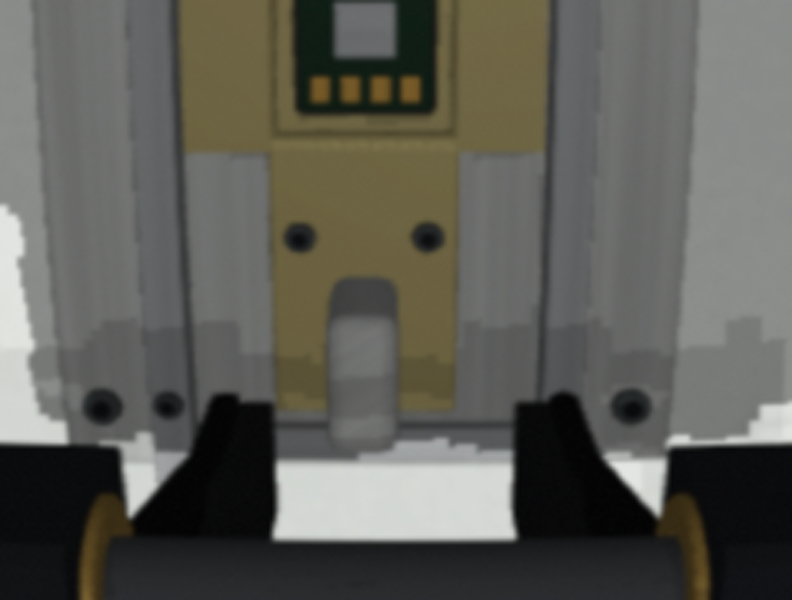

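send_rows([
  [0.3,0.1,0,0.0012,-0.002,0.006,0.2],
  [0.2,0,0,0.0012,-0.0022,0.012,0.2],
  [0,0,0,0,0,0.012,0.2],
  [0,0,0,0,0,0.007,0.2],
  [0,0,0,0,0,0.003,0.2],
  [0,0,0,0,0,0,0.2],
  [0,0,0,0,0,0,0.2],
  [0,0,0,0,0,0,0.2],
  [0,0,0,0,0,0,0.2],
  [0,0,0,0,0,0,0.2],
])

```text
time: 43.0
ee_pos: [0.5251, -0.2376, 0.0152]
eef_rot: [0.737, 0.676, -0.0, -0.001]
ft_force: [0.2, 0.7, -0.0]
width: 0.0348
```

send_rows([
  [0,0,0,0,0,0,1],
  [0,0,0,0,0,0,1],
  [0,0,0,0,0,0,1],
  [0,0,0,0,0,0,1],
  [0,0,0,0,0,0,1],
  [0,0,0,0,0,0,1],
  [0,0,0,0,0,0,1],
  [0,0,0,0,0,0,1],
  [0,0,0,0,0,0,1],
  [0,0,0,0,0,0,1],
], force=25)

```text
time: 44.0
ee_pos: [0.5254, -0.2377, 0.0158]
eef_rot: [0.737, 0.676, -0.0, -0.0]
ft_force: [-0.7, -0.1, 0.9]
width: 0.0118
```

Run:
```python
from h import *
st()
```

```text
t 44.0 p [ 0.5254 -0.2377  0.0158] yaw 85.07 tiltz [-6.e-04 -2.e-04 -1.e+00] F [-0.7 -0.1  0.9] w 0.0118 j [ 0.22  0.41  0.16  1.8  -0.08  0.94  0.32]
```

send_rows([
  [0,0,0,0.004,0,0,1],
  [0,0,0,0.008,0,0,1],
  [0,0,0,0.01,0,0,1],
  [0,0,0,0.01,0,0,1],
  [0,0,0,0.01,0,0,1],
  [0,0,0,0.01,0,0,1],
  [0,0,0,0.01,0,0,1],
  [0,0,0,0.01,0,0,1],
  [0,0,0,0.01,0,0,1],
  [0,0,0,0.01,0,0,1],
])

```text
time: 45.0
ee_pos: [0.5335, -0.1402, 0.0158]
eef_rot: [0.737, 0.675, -0.001, 0.001]
ft_force: [1.1, -3.2, 0.5]
width: 0.012
```

Run:
```python
from h import *
st()
d=np.array([np.cos(np.radians(85)),np.sin(np.radians(85))]); e=read_state()['ee_pos'][:2]-np.array([.5254,-.2377]); print(e@d, e@np.array([d[1],-d[0]]))
```

```text
t 45.0 p [ 0.5335 -0.1402  0.0158] yaw 84.96 tiltz [-5.0e-04 -2.4e-03 -1.0e+00] F [ 1.1 -3.2  0.5] w 0.012 j [ 0.07  0.37  0.12  1.86 -0.05  0.92  0.12]
0.09785296072818195 -0.00039330108442562554
```

send_rows([
  [0,0,0,0.008,0,0,1],
  [0,0,0,0.008,0,0,1],
  [0,0,0,0.008,0,0,1],
  [0,0,0,0.007,0,0,1],
  [0,0,0,0.005,0,0,1],
  [0,0,0,0.004,0,0,1],
  [0,0,0,0.003,0,0,1],
  [0,0,0,0.003,0,0,1],
  [0,0,0,0.003,0,0,1],
  [0,0,0,0.003,0,0,1],
])

```text
time: 46.0
ee_pos: [0.5378, -0.0893, 0.0158]
eef_rot: [0.739, 0.674, -0.003, 0.003]
ft_force: [-0.2, -13.6, 0.7]
width: 0.0123
```

Run:
```python
from h import *
st()
d=np.array([np.cos(np.radians(85)),np.sin(np.radians(85))]); e=read_state()['ee_pos'][:2]-np.array([.5254,-.2377]); print(e@d, e@np.array([d[1],-d[0]]))
```

```text
t 46.0 p [ 0.5378 -0.0893  0.0158] yaw 84.77 tiltz [-0.0012 -0.0088 -1.    ] F [ -0.2 -13.6   0.7] w 0.0123 j [-0.01  0.35  0.1   1.88 -0.03  0.91  0.01]
0.14888732384438294 -0.0006137351799907684
```

send_rows([
  [0,0,0,0.003,0,0,1],
  [0,0,0,0.003,0,0,1],
  [0,0,0,0.003,0,0,1],
  [0,0,0,0.003,0,0,1],
  [0,0,0,0,0,0,1],
  [0,0,0,0,0,0,1],
  [0,0,0,0,0,0,1],
  [0,0,0,0,0,0,1],
  [0,0,0,0,0,0,1],
  [0,0,0,0,0,0,1],
])

```text
time: 47.0
ee_pos: [0.5372, -0.0897, 0.0158]
eef_rot: [0.742, 0.67, -0.008, 0.007]
ft_force: [0.1, -3.7, 0.6]
width: 0.0115
```

Run:
```python
from h import *
st()
d=np.array([np.cos(np.radians(85)),np.sin(np.radians(85))]); e=read_state()['ee_pos'][:2]-np.array([.5254,-.2377]); print(e@d, e@np.array([d[1],-d[0]]))
snap('wrist','w16')
```

```text
t 47.0 p [ 0.5372 -0.0897  0.0158] yaw 84.21 tiltz [-0.0027 -0.0211 -0.9998] F [ 0.1 -3.7  0.6] w 0.0115 j [-0.02  0.35  0.1   1.88 -0.02  0.91 -0.02]
0.14850095342007294 -0.0011346446111637275
```

View pics/w16.png

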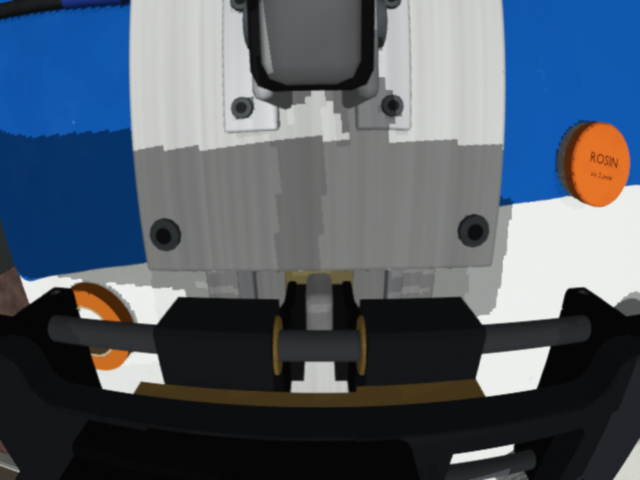

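send_rows([
  [0,0,0,0,0,0,0.2],
  [0,0,0,0,0,0,0.2],
  [0,0,0,0,0,0,0.2],
  [0,0,0,0,0,0,0.2],
  [0,-1.2,-0.8,0,0,-0.01,0.2],
  [0,0,0,0,0,-0.03,0.2],
  [0,0,0,0,0,-0.035,0.2],
  [0,0,0,-0.01,0,-0.035,0.2],
  [0,0,0,-0.02,0,-0.03,0.2],
  [0,0,0,-0.01,0,-0.02,0.2],
])

```text
time: 48.05
ee_pos: [0.5332, -0.118, 0.1836]
eef_rot: [0.734, 0.679, -0.019, 0.013]
ft_force: [-0.3, -0.6, -0.4]
width: 0.0351
```

Run:
```python
from h import *
st()
snap('wrist','w17'); snap('side','s17')
im=load('s17')[0]; cv2.imwrite('pics/c17.png',cv2.resize(im[150:330,260:400],None,fx=4,fy=3.3,interpolation=cv2.INTER_CUBIC))
```

```text
t 48.05 p [ 0.5332 -0.118   0.1836] yaw 85.57 tiltz [-0.0099 -0.0452 -0.9989] F [-0.3 -0.6 -0.4] w 0.0351 j [-0.02  0.17  0.13  1.72  0.02  1.26  0.03]
```

View pics/w17.png

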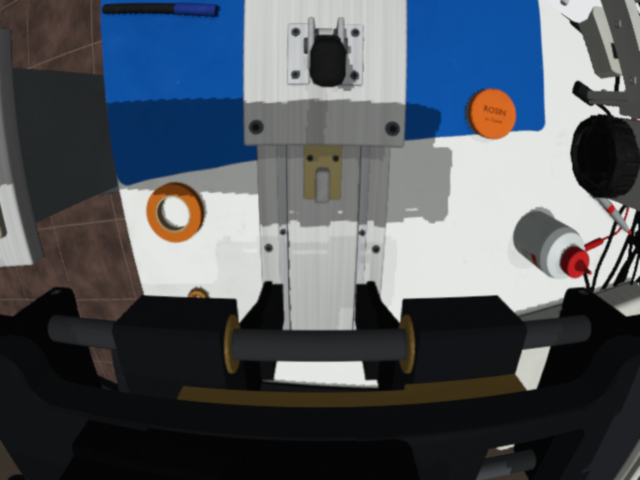

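View pics/c17.png

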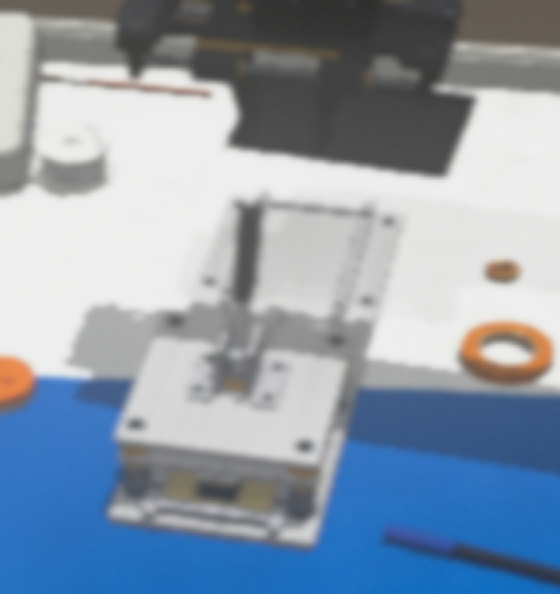

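```bash
cat >> h.py <<'E'
D85=np.array([np.cos(np.radians(85)),np.sin(np.radians(85)),0]); N85=np.array([-D85[1],D85[0],0])
O=np.array([.5401,-.0778,0])
def fx(p): p=np.array(p)-O; return np.array([p@D85,p@N85,p[2]])
def unfx(x,y=0,z=0): return O+x*D85+y*N85+np.array([0,0,z])
E
python3 - <<'E'
from h import *
for u,v in [(327,50),(327,60),(327,70),(320,60),(335,60),(327,80),(327,84),(256,127),(393,128),(322,170),(322,190)]: print(u,v,fx(wd('w17',u,v)).round(4))
print('side')
im,d,K,T=load('s17')
for cx,cy in [(248,210),(246,230),(244,260),(242,280),(240,300)]:
    u,v=260+cx/4,150+cy/3.3; print((u,v),fx(w('s17',u,v)).round(4))
for cx,cy in [(135,424),(305,445),(345,350),(165,340)]:
    u,v=260+cx/4,150+cy/3.3; print((u,v),fx(w('s17',u,v,.078)).round(4))
E
```

```text
327 50 [0.0714 0.0007 0.221 ]
327 60 [0.0678 0.0007 0.2205]
327 70 [0.0644 0.0006 0.2191]
320 60 [0.0679 0.0031 0.2199]
335 60 [ 0.0679 -0.0021  0.2203]
327 80 [0.0608 0.0006 0.2184]
327 84 [0.0594 0.0005 0.2174]
256 127 [0.0395 0.0501 0.0809]
393 128 [ 0.04   -0.05    0.0816]
322 170 [0.0017 0.0014 0.0439]
322 190 [-0.0152  0.0012  0.045 ]
side
(322.0, 213.63636363636363) [ 0.0734 -0.0021  0.2205]
(321.5, 219.6969696969697) [ 0.0802 -0.0017  0.2084]
(321.0, 228.7878787878788) [ 0.0839 -0.0017  0.1844]
(320.5, 234.84848484848487) [ 0.0851 -0.0024  0.1668]
(320.0, 240.90909090909093) [ 0.09   -0.0024  0.1523]
(293.75, 278.4848484848485) [ 0.1495 -0.0515  0.078 ]
(336.25, 284.8484848484849) [0.1487 0.0483 0.078 ]
(346.25, 256.06060606060606) [0.0505 0.0554 0.078 ]
(301.25, 253.03030303030303) [ 0.063 -0.053  0.078]
```

Run:
```python
from h import *
p=unfx(.0742,.0005); print(p)
plan([(.533,-.118,.235,85),(p[0],p[1],.235,85),(p[0],p[1],.19,85)],jaw=.2,vmax=.03,wmax=3)
```

```text
[ 0.54606886 -0.00383878  0.        ]
n 8
[-0.1, 1.3, 0.3, -0.0011, -0.0008, -0.0252, 0.2]
[-0.1, 1.3, 0.2, -0.0006, -0.0007, -0.0252, 0.2]
[0.0, 0.0, 0.0, 0.0287, 0.0008, -0.0, 0.2]
[0.0, 0.0, 0.0, 0.0287, 0.0008, -0.0, 0.2]
[0.0, 0.0, 0.0, 0.0288, 0.0007, -0.0, 0.2]
[0.0, 0.0, 0.0, 0.0287, 0.0008, -0.0, 0.2]
[0.0, 0.0, 0.0, 0.0, -0.0, 0.0225, 0.2]
[0.0, 0.0, 0.0, 0.0, -0.0001, 0.0225, 0.2]
```

send_rows([
  [-0.1,1.3,0.3,-0.001,-0.001,-0.027,0.2],
  [-0.1,1.3,0.2,0,-0.001,-0.027,0.2],
  [0,0,0,0,0,-0.005,0.2],
  [0,0,0,0.02,0.001,0,0.2],
  [0,0,0,0.025,0.001,0,0.2],
  [0,0,0,0.025,0.001,0,0.2],
  [0,0,0,0.02,0.001,0,0.2],
  [0,0,0,0.008,0,0,0.2],
  [0,0,0,0,0,0,0.2],
  [0,0,0,0,0,0,0.2],
])

```text
time: 49.15
ee_pos: [0.5419, -0.0133, 0.2401]
eef_rot: [0.736, 0.677, -0.005, -0.0]
ft_force: [0.4, 0.0, -0.5]
width: 0.0346
```

```bash
cat >> h.py <<'E'
def sf():
    st(); print('fx',fx(read_state()['ee_pos']).round(4))
E
python3 - <<'E'
from h import *
sf(); p=unfx(.0742,.0005)
plan([(p[0],p[1],.21,85),(p[0],p[1],.1575,85)],jaw=.2,vmax=.03,wmax=3)
E
```

```text
t 49.15 p [ 0.5419 -0.0133  0.2401] yaw 85.27 tiltz [-0.0075 -0.0065 -1.    ] F [ 0.4  0.  -0.5] w 0.0346 j [-0.12  0.14  0.06  1.64 -0.    1.37 -0.14]
fx [0.0644 0.0039 0.2401]
n 4
[-0.2, 0.2, 0.1, 0.005, 0.0018, 0.015, 0.2]
[-0.2, 0.2, 0.2, 0.0049, 0.0017, 0.015, 0.2]
[0.0, 0.0, -0.0, 0.0, 0.0, 0.0262, 0.2]
[0.0, 0.0, -0.0, 0.0, 0.0, 0.0263, 0.2]
```

send_rows([
  [-0.2,0.2,0.1,0.005,0.0018,0,0.2],
  [-0.2,0.2,0.2,0.005,0.0017,0,0.2],
  [0,0,0,0,0,0,0.2],
  [0,0,0,0,0,0.015,0.2],
  [0,0,0,0,0,0.02,0.2],
  [0,0,0,0,0,0.02,0.2],
  [0,0,0,0,0,0.015,0.2],
  [0,0,0,0,0,0.007,0.2],
  [0,0,0,0,0,0,0.2],
  [0,0,0,0,0,0,0.2],
])

```text
time: 50.15
ee_pos: [0.5477, -0.0084, 0.1619]
eef_rot: [0.74, 0.672, 0.001, 0.002]
ft_force: [0.7, 0.9, -0.4]
width: 0.0347
```

Run:
```python
from h import *
sf(); snap('wrist','w18')
```

```text
t 50.15 p [ 0.5477 -0.0084  0.1619] yaw 84.49 tiltz [ 0.0039 -0.0011 -1.    ] F [ 0.7  0.9 -0.4] w 0.0347 j [-0.12  0.19  0.05  1.74 -0.01  1.21 -0.16]
fx [ 0.0698 -0.0015  0.1619]
```

View pics/w18.png

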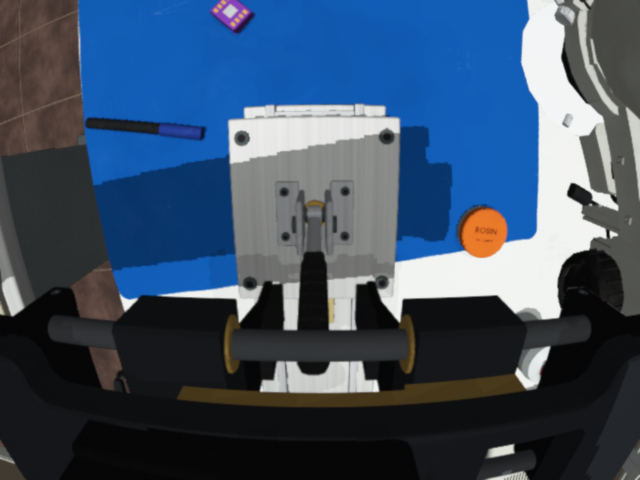

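send_rows([
  [-0.1,0.1,-0.4,0.0045,-0.002,0.004,0.2],
  [0,0,0,0,0,0,0.2],
  [0,0,0,0,0,0,1],
  [0,0,0,0,0,0,1],
  [0,0,0,0,0,0,1],
  [0,0,0,0,0,0,1],
  [0,0,0,0,0,0,1],
  [0,0,0,0,0,0,1],
  [0,0,0,0,0,0,1],
  [0,0,0,0,0,0,1],
], force=10)

```text
time: 51.2
ee_pos: [0.5456, -0.0029, 0.1598]
eef_rot: [0.738, 0.675, 0.003, 0.002]
ft_force: [-0.8, -0.0, 0.6]
width: 0.013
```

```bash
cat >> h.py <<'E'
def arc(th1,th0=None,n=8,r=None,off=.032):
    e=fx(read_state()['ee_pos']); gx,gz=e[0]-.094,e[2]+off-.112
    a=np.arctan2(gx,gz); rr=np.hypot(gx,gz); th=a+.25; print('theta now',th.round(3),'r',rr.round(4))
    r=r or rr
    pp=(gx,gz)
    for t in np.linspace(th,th1,n+1)[1:]:
        q=(r*np.sin(t-.25),r*np.cos(t-.25)); print(round(t,2),'dx',round(q[0]-pp[0],4),'dz(tool)',round(-(q[1]-pp[1]),4)); pp=q
E
python3 - <<'E'
from h import *
sf(); arc(1.0,n=8)
E
```

```text
t 51.2 p [ 0.5456 -0.0029  0.1598] yaw 84.95 tiltz [ 0.0058  0.0012 -1.    ] F [-0.8 -0.   0.6] w 0.013 j [-0.12  0.19  0.05  1.75 -0.01  1.2  -0.16]
fx [0.0751 0.001  0.1598]
theta now 0.017 r 0.0821
0.14 dx 0.0099 dz(tool) -0.0017
0.26 dx 0.0101 dz(tool) -0.0005
0.39 dx 0.01 dz(tool) 0.0007
0.51 dx 0.0099 dz(tool) 0.002
0.63 dx 0.0096 dz(tool) 0.0032
0.75 dx 0.0091 dz(tool) 0.0043
0.88 dx 0.0085 dz(tool) 0.0054
1.0 dx 0.0078 dz(tool) 0.0064
```

send_rows([
  [0,0,0,0.008,0,-0.0014,1],
  [0,0,0,0.01,0,-0.0007,1],
  [0,0,0,0.01,0,0.0005,1],
  [0,0,0,0.01,0,0.0018,1],
  [0,0,0,0.0097,0,0.003,1],
  [0,0,0,0.0092,0,0.0042,1],
  [0,0,0,0.0086,0,0.0053,1],
  [0,0,0,0.004,0,0.003,1],
  [0,0,0,0,0,0,1],
  [0,0,0,0,0,0,1],
])

```text
time: 52.2
ee_pos: [0.5526, 0.0738, 0.1432]
eef_rot: [0.737, 0.676, 0.003, 0.002]
ft_force: [-0.5, -0.1, 3.2]
width: 0.0129
```

Run:
```python
from h import *
sf(); arc(1.55,n=8,r=.081)
```

```text
t 52.2 p [0.5526 0.0738 0.1432] yaw 85.05 tiltz [ 0.0068  0.0013 -1.    ] F [-0.5 -0.1  3.2] w 0.0129 j [-0.21  0.23 -0.    1.74  0.    1.17 -0.3 ]
fx [0.1521 0.0007 0.1432]
theta now 0.993 r 0.0859
1.06 dx 0.0007 dz(tool) 0.0075
1.13 dx 0.0037 dz(tool) 0.0042
1.2 dx 0.0034 dz(tool) 0.0045
1.27 dx 0.0031 dz(tool) 0.0047
1.34 dx 0.0028 dz(tool) 0.0049
1.41 dx 0.0024 dz(tool) 0.0051
1.48 dx 0.0021 dz(tool) 0.0052
1.55 dx 0.0017 dz(tool) 0.0054
```

send_rows([
  [0,0,0,0.002,0,0.006,1],
  [0,0,0,0.0038,0,0.0045,1],
  [0,0,0,0.0036,0,0.0047,1],
  [0,0,0,0.0033,0,0.005,1],
  [0,0,0,0.003,0,0.0052,1],
  [0,0,0,0.0026,0,0.0054,1],
  [0,0,0,0.0022,0,0.0055,1],
  [0,0,0,0.0015,0,0.005,1],
  [0,0,0,0,0,0,1],
  [0,0,0,0,0,0,1],
])

```text
time: 53.2
ee_pos: [0.5555, 0.1049, 0.1025]
eef_rot: [0.736, 0.677, 0.008, -0.001]
ft_force: [-1.3, 3.0, 2.2]
width: 0.013
```

Run:
```python
from h import *
sf(); arc(1.55,n=3,r=.083)
```

```text
t 53.2 p [0.5555 0.1049 0.1025] yaw 85.25 tiltz [ 0.0105  0.0123 -0.9999] F [-1.3  3.   2.2] w 0.013 j [-0.24  0.28 -0.02  1.77 -0.    1.08 -0.34]
fx [0.1833 0.0006 0.1025]
theta now 1.574 r 0.0921
1.57 dx -0.009 dz(tool) 0.0016
1.56 dx -0.0002 dz(tool) -0.0006
1.55 dx -0.0002 dz(tool) -0.0006
```

send_rows([
  [0,0,0,-0.001,0,0.003,1],
  [0,0,0,-0.001,0,0.003,1],
  [0,0,0,0,0,0.002,1],
  [0,0,0,0,0,0,1],
  [0,0,0,0,0,0,1],
  [0,0,0,0,0,0,0.3],
  [0,0,0,0,0,0,0.3],
  [0,0,0,0,0,0,0.3],
  [0,0,0,0,0,0,0.3],
  [0,0,0,0,0,0,0.3],
])

```text
time: 54.2
ee_pos: [0.5558, 0.1035, 0.0946]
eef_rot: [0.736, 0.677, 0.009, -0.001]
ft_force: [-0.2, -0.2, -0.5]
width: 0.0294
```

Run:
```python
from h import *
sf(); snap('wrist','w19'); snap('scene','sc19'); snap('side','s19')
a=cv2.resize(load('sc19')[0][190:360,260:400],None,fx=3,fy=3,interpolation=cv2.INTER_CUBIC)
b=cv2.resize(load('s19')[0][180:330,260:380],None,fx=3.4,fy=3.4,interpolation=cv2.INTER_CUBIC)
cv2.imwrite('pics/c19.png',np.hstack([a[:510],b[:510][:,:370]]))
```

```text
t 54.2 p [0.5558 0.1035 0.0946] yaw 85.21 tiltz [ 0.0114  0.0143 -0.9998] F [-0.2 -0.2 -0.5] w 0.0294 j [-0.24  0.29 -0.02  1.77 -0.01  1.07 -0.34]
fx [0.182  0.0002 0.0946]
```

View pics/c19.png

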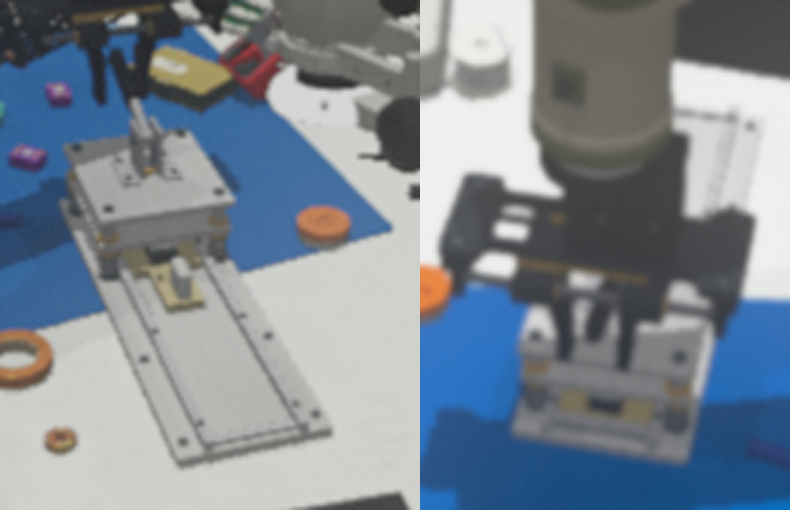

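View pics/w19.png

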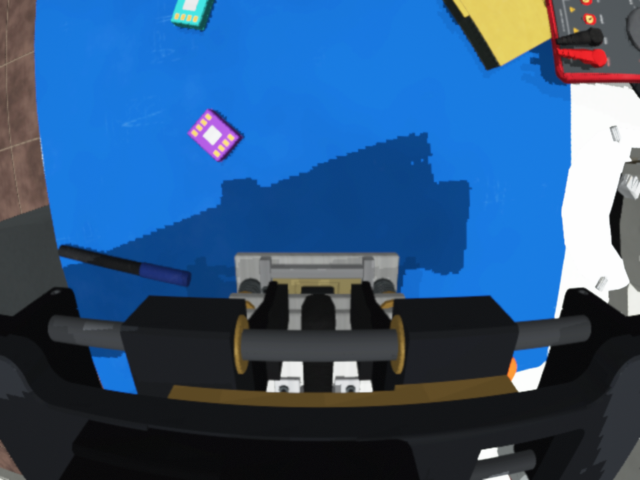

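Run:
```python
from h import *
for u,v in [(318,297),(318,302),(318,308),(318,315),(318,322),(318,370),(318,385)]: print(u,v,fx(wd('w19',u,v)).round(4))
```

```text
318 297 [0.2013 0.0004 0.1415]
318 302 [0.2002 0.0004 0.1436]
318 308 [0.1997 0.0004 0.1477]
318 315 [0.1984 0.0005 0.1508]
318 322 [0.1961 0.0005 0.1519]
318 370 [0.17   0.0004 0.1452]
318 385 [0.1606 0.0003 0.1432]
```

send_rows([
  [0,0,0,0,0,-0.005,0.2],
  [0,0,0,0,0,-0.01,0.2],
  [0,0,0,0,0,-0.015,0.2],
  [0,0,0,0,0,-0.015,0.2],
  [0,0,0,0,0,-0.01,0.2],
  [0,0,0,0,0,0,0.2],
  [0,0,0,0,0,0,0.2],
  [0,0,0,0,0,0,0.2],
  [0,0,0,0,0,0,0.2],
  [0,0,0,0,0,0,0.2],
])

```text
time: 55.35
ee_pos: [0.5548, 0.103, 0.1536]
eef_rot: [0.736, 0.677, 0.009, -0.002]
ft_force: [-0.6, 0.4, -1.2]
width: 0.0348
```

send_rows([
  [0,0,0,0,0,0,0.2],
  [0,0,0,0,0,0,0.2],
  [0,0,0,0,0,0,0.2],
  [0,0,0,0,0,0,0.2],
  [0,0,0,0,0,0,0.2],
  [0,0,0,0,0,0,0.2],
  [0,0,0,0,0,0,0.2],
  [0,0,0,0,0,0,0.2],
  [0,0,0,0,0,0,0.2],
  [0,0,0,0,0,0,0.2],
])

```text
time: 56.35
ee_pos: [0.5543, 0.103, 0.1527]
eef_rot: [0.736, 0.677, 0.008, -0.002]
ft_force: [-0.2, -0.1, 0.5]
width: 0.0347
```

send_rows([
  [0,0,0,0,0,0,0.2],
  [0,0,0,0,0,0,0.2],
  [0,0,0,0,0,0,0.2],
  [0,0,0,0,0,0,0.2],
  [0,0,0,0,0,0,0.2],
  [0,0,0,0,0,0,0.2],
  [0,0,0,0,0,0,0.2],
  [0,0,0,0,0,0,0.2],
  [0,0,0,0,0,0,0.2],
  [0,0,0,0,0,0,0.2],
])

```text
time: 57.35
ee_pos: [0.5543, 0.1029, 0.1526]
eef_rot: [0.736, 0.677, 0.008, -0.002]
ft_force: [0.4, -0.4, -0.5]
width: 0.035
```

Run:
```python
from h import *
sf(); snap('wrist','w20'); snap('side','s20')
b=cv2.resize(load('s20')[0][180:330,260:380],None,fx=4,fy=4,interpolation=cv2.INTER_CUBIC); cv2.imwrite('pics/c20.png',b)
for v in (290,300,310,320,370,385): print(v,fx(wd('w20',318,v)).round(4))
p=unfx(.172,.0004)
plan([(p[0],p[1],.103,85)],jaw=.2,vmax=.02,wmax=3)
```

```text
t 57.35 p [0.5543 0.1029 0.1526] yaw 85.25 tiltz [ 0.0097  0.0141 -0.9999] F [ 0.4 -0.4 -0.5] w 0.035 j [-0.24  0.23 -0.02  1.72 -0.01  1.18 -0.34]
fx [0.1813 0.0016 0.1526]
290 [0.1816 0.0013 0.1489]
300 [0.1744 0.0013 0.1459]
310 [0.1675 0.0013 0.1442]
320 [0.1601 0.0012 0.1421]
370 [0.1129 0.001  0.1251]
385 [0.0961 0.001  0.12  ]
n 3
[0.2, -0.3, 0.1, -0.0033, 0.0002, 0.0165, 0.2]
[0.1, -0.3, 0.1, -0.0033, 0.0003, 0.0165, 0.2]
[0.2, -0.3, 0.0, -0.0032, 0.0004, 0.0166, 0.2]
```

View pics/c20.png

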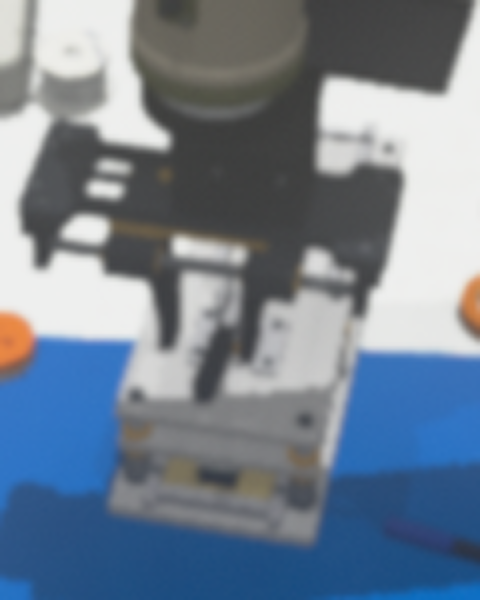

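send_rows([
  [0.2,-0.3,0.1,-0.0036,0.0002,0.01,0.2],
  [0.1,-0.3,0.1,-0.0036,0.0003,0.016,0.2],
  [0.2,-0.3,0,-0.0036,0.0004,0.014,0.2],
  [0,0,0,0,0,0.006,0.2],
  [0,0,0,0,0,0,0.2],
  [0,0,0,0,0,0,0.2],
  [0,0,0,0,0,0,0.2],
  [0,0,0,0,0,0,0.2],
  [0,0,0,0,0,0,0.2],
  [0,0,0,0,0,0,0.2],
])

```text
time: 58.45
ee_pos: [0.5543, 0.0914, 0.102]
eef_rot: [0.737, 0.676, -0.001, 0.0]
ft_force: [0.6, -0.1, 0.4]
width: 0.0349
```

send_rows([
  [0,0,0,0,0,0,1],
  [0,0,0,0,0,0,1],
  [0,0,0,0,0,0,1],
  [0,0,0,0,0,0,1],
  [0,0,0,0,0,0,1],
  [0,0,0,0,0,0,1],
  [0,0,0,0,0,0,1],
  [0,0,0,0,0,0,1],
  [0,0,0,0,0,0,1],
  [0,0,0,0,0,0,1],
], force=12)

```text
time: 59.45
ee_pos: [0.5538, 0.0916, 0.1025]
eef_rot: [0.737, 0.676, -0.002, -0.0]
ft_force: [-0.7, -0.6, 1.0]
width: 0.0128
```

Run:
```python
from h import *
sf(); arc(0.6,n=9)
```

```text
t 59.45 p [0.5538 0.0916 0.1025] yaw 85.04 tiltz [-0.0026 -0.0021 -1.    ] F [-0.7 -0.6  1. ] w 0.0128 j [-0.23  0.28 -0.01  1.76  0.01  1.1  -0.34]
fx [0.1699 0.0011 0.1025]
theta now 1.533 r 0.0792
1.43 dx -0.0027 dz(tool) -0.0077
1.33 dx -0.0035 dz(tool) -0.0074
1.22 dx -0.0043 dz(tool) -0.007
1.12 dx -0.005 dz(tool) -0.0065
1.01 dx -0.0056 dz(tool) -0.006
0.91 dx -0.0062 dz(tool) -0.0054
0.81 dx -0.0067 dz(tool) -0.0047
0.7 dx -0.0072 dz(tool) -0.004
0.6 dx -0.0076 dz(tool) -0.0032
```

send_rows([
  [0,0,0,-0.0015,0,-0.005,1],
  [0,0,0,-0.003,0,-0.0077,1],
  [0,0,0,-0.0035,0,-0.0074,1],
  [0,0,0,-0.0043,0,-0.007,1],
  [0,0,0,-0.005,0,-0.0065,1],
  [0,0,0,-0.0056,0,-0.006,1],
  [0,0,0,-0.0062,0,-0.0054,1],
  [0,0,0,-0.0067,0,-0.0047,1],
  [0,0,0,-0.006,0,-0.003,1],
  [0,0,0,0,0,0,1],
])

```text
time: 60.45
ee_pos: [0.5496, 0.0442, 0.1588]
eef_rot: [0.738, 0.675, -0.002, 0.0]
ft_force: [0.5, -2.3, -2.8]
width: 0.0129
```

Run:
```python
from h import *
sf(); arc(-0.02,n=8,r=.081)
```

```text
t 60.45 p [0.5496 0.0442 0.1588] yaw 84.92 tiltz [-0.0035 -0.0036 -1.    ] F [ 0.5 -2.3 -2.8] w 0.0129 j [-0.18  0.21  0.02  1.73 -0.    1.21 -0.25]
fx [0.1223 0.0012 0.1588]
theta now 0.595 r 0.0838
0.52 dx -0.0069 dz(tool) 0.0007
0.44 dx -0.0061 dz(tool) -0.0014
0.36 dx -0.0062 dz(tool) -0.0009
0.29 dx -0.0062 dz(tool) -0.0005
0.21 dx -0.0062 dz(tool) 0.0
0.13 dx -0.0062 dz(tool) 0.0005
0.06 dx -0.0062 dz(tool) 0.001
-0.02 dx -0.0061 dz(tool) 0.0014
```

send_rows([
  [0,0,0,-0.006,0,0,1],
  [0,0,0,-0.0062,0,-0.0012,1],
  [0,0,0,-0.0062,0,-0.0009,1],
  [0,0,0,-0.0062,0,-0.0005,1],
  [0,0,0,-0.0062,0,0,1],
  [0,0,0,-0.0062,0,0.0005,1],
  [0,0,0,-0.0062,0,0.001,1],
  [0,0,0,-0.005,0,0.001,1],
  [0,0,0,-0.003,0,0.0005,1],
  [0,0,0,0,0,0,1],
])

```text
time: 61.45
ee_pos: [0.5451, -0.0081, 0.16]
eef_rot: [0.737, 0.676, -0.0, -0.001]
ft_force: [-0.8, 1.7, 1.2]
width: 0.013
```

Run:
```python
from h import *
sf(); arc(-0.02,n=2,r=.082)
```

```text
t 61.45 p [ 0.5451 -0.0081  0.16  ] yaw 85.05 tiltz [-1.7e-03  5.0e-04 -1.0e+00] F [-0.8  1.7  1.2] w 0.013 j [-0.12  0.19  0.05  1.75 -0.01  1.21 -0.15]
fx [0.0699 0.0011 0.16  ]
theta now -0.042 r 0.0836
-0.03 dx 0.0013 dz(tool) 0.0013
-0.02 dx 0.0009 dz(tool) -0.0003
```

send_rows([
  [0,0,0,0,0,0,0.2],
  [0,0,0,0,0,0,0.2],
  [0,0,0,0,0,0,0.2],
  [0,0,0,0,0,0,0.2],
  [0,0,0,0,0,-0.01,0.2],
  [0,0,0,0,0,-0.025,0.2],
  [0,0,0,0,0,-0.025,0.2],
  [0,0,0,0,0,-0.02,0.2],
  [0,0,0,-0.01,0,0,0.2],
  [0,0,0,-0.025,0,0,0.2],
])

```text
time: 62.45
ee_pos: [0.5424, -0.0414, 0.2456]
eef_rot: [0.735, 0.678, -0.001, -0.0]
ft_force: [0.2, -1.1, -0.5]
width: 0.0348
```

Run:
```python
from h import *
sf(); p=unfx(-.012,.001); print(p)
plan([(p[0],p[1],.2,85),(p[0],p[1],.05,85)],jaw=.2,vmax=.03)
```

```text
t 62.45 p [ 0.5424 -0.0414  0.2456] yaw 85.39 tiltz [-0.0014 -0.0011 -1.    ] F [ 0.2 -1.1 -0.5] w 0.0348 j [-0.08  0.14  0.08  1.63 -0.01  1.38 -0.08]
fx [0.0365 0.0009 0.2456]
[ 0.53805794 -0.08966718  0.        ]
n 8
[-0.0, 0.0, 0.1, -0.0161, -0.0001, 0.0152, 0.2]
[-0.0, 0.0, 0.1, -0.0162, -0.0001, 0.0152, 0.2]
[-0.1, 0.1, 0.2, -0.0161, -0.0001, 0.0152, 0.2]
[0.0, -0.0, -0.0, -0.0, -0.0, 0.03, 0.2]
[0.0, -0.0, -0.0, -0.0, -0.0, 0.03, 0.2]
[0.0, -0.0, -0.0, -0.0, -0.0, 0.03, 0.2]
[0.0, -0.0, -0.0, -0.0, -0.0, 0.03, 0.2]
[0.0, -0.0, -0.0, -0.0001, -0.0001, 0.03, 0.2]
```

send_rows([
  [0,0,0.1,-0.015,0,0,0.2],
  [0,0,0.1,-0.015,0,0,0.2],
  [0,0,0.2,-0.008,0,0.005,0.2],
  [0,0,0,0,0,0.025,0.2],
  [0,0,0,0,0,0.03,0.2],
  [0,0,0,0,0,0.03,0.2],
  [0,0,0,0,0,0.03,0.2],
  [0,0,0,0,0,0.03,0.2],
  [0,0,0,0,0,0,0.2],
  [0,0,0,0,0,0,0.2],
])

```text
time: 63.45
ee_pos: [0.5365, -0.0869, 0.0877]
eef_rot: [0.74, 0.673, -0.002, -0.001]
ft_force: [0.9, -0.9, 0.9]
width: 0.0349
```

Run:
```python
from h import *
sf(); p=unfx(-.012,.0005); snap('wrist','w21')
plan([(p[0],p[1],.0155,85)],jaw=.2,vmax=.03)
```

```text
t 63.45 p [ 0.5365 -0.0869  0.0877] yaw 84.53 tiltz [-0.0042 -0.0014 -1.    ] F [ 0.9 -0.9  0.9] w 0.0349 j [-0.02  0.26  0.11  1.83 -0.03  1.06  0.01]
fx [-0.0094  0.0028  0.0877]
n 3
[-0.1, 0.0, -0.2, -0.0008, 0.0009, 0.0241, 0.2]
[-0.1, 0.1, -0.1, -0.0008, 0.0009, 0.0241, 0.2]
[-0.0, 0.0, -0.2, -0.0009, 0.0009, 0.024, 0.2]
```

View pics/w21.png

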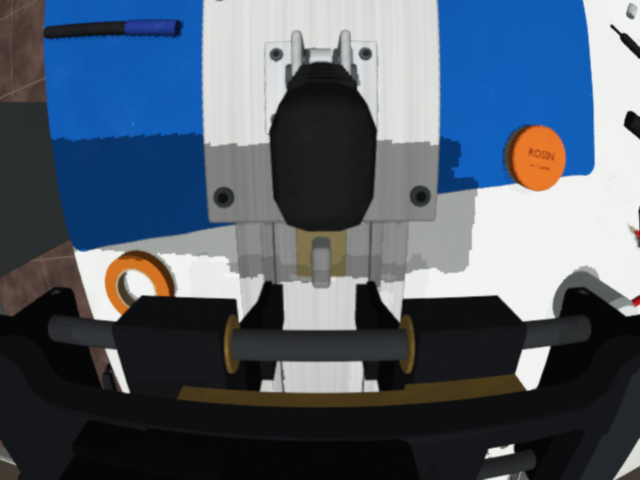

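send_rows([
  [-0.1,0,-0.2,-0.0008,0.0009,0.015,0.2],
  [-0.1,0.1,-0.1,-0.0008,0.0009,0.018,0.2],
  [0,0,-0.2,-0.0009,0.0009,0.017,0.2],
  [0,0,0,0,0,0.01,0.2],
  [0,0,0,0,0,0.005,0.2],
  [0,0,0,0,0,0.002,0.2],
  [0,0,0,0,0,0,0.2],
  [0,0,0,0,0,0,0.2],
  [0,0,0,0,0,0,0.2],
  [0,0,0,0,0,0,0.2],
])

```text
time: 64.5
ee_pos: [0.5473, -0.0899, 0.0306]
eef_rot: [0.737, 0.676, 0.006, 0.006]
ft_force: [-0.0, -0.2, -0.0]
width: 0.0351
```

Run:
```python
from h import *
sf(); p=unfx(-.012,.0005)
plan([(p[0],p[1],.0155,85)],jaw=.2,vmax=.03)
```

```text
t 64.5 p [ 0.5473 -0.0899  0.0306] yaw 85.05 tiltz [ 1.720e-02 -3.000e-04 -9.999e-01] F [-0.  -0.2 -0. ] w 0.0351 j [-0.01  0.34  0.1   1.86 -0.05  0.93  0.03]
fx [-0.0115 -0.0082  0.0306]
n 1
[1.0, -0.1, 0.1, -0.0006, -0.009, 0.015, 0.2]
```

send_rows([
  [0.5,0,0,0,-0.004,0,0.2],
  [0.5,0,0,0,-0.004,0,0.2],
  [0,0,0,0,0,0,0.2],
  [0,0,0,0,0,0.005,0.2],
  [0,0,0,0,0,0.005,0.2],
  [0,0,0,0,0,0.002,0.2],
  [0,0,0,0,0,0,0.2],
  [0,0,0,0,0,0,0.2],
  [0,0,0,0,0,0,0.2],
  [0,0,0,0,0,0,0.2],
])

```text
time: 65.5
ee_pos: [0.5384, -0.0892, 0.0174]
eef_rot: [0.737, 0.676, -0.0, -0.001]
ft_force: [-0.6, -0.3, -0.0]
width: 0.0349
```

Run:
```python
from h import *
sf(); p=unfx(-.012,.0005)
plan([(p[0],p[1],.0155,85)],jaw=.2,vmax=.03)
```

```text
t 65.5 p [ 0.5384 -0.0892  0.0174] yaw 85.05 tiltz [-0.0021  0.0013 -1.    ] F [-0.6 -0.3 -0. ] w 0.0349 j [-0.01  0.35  0.1   1.88 -0.05  0.92  0.03]
fx [-0.0115  0.0007  0.0174]
n 1
[-0.1, -0.1, 0.1, -0.0005, 0.0002, 0.0019, 0.2]
```

Pinch and draw out.

send_rows([
  [0,0,0,0,0,0.001,1],
  [0,0,0,0,0,0,1],
  [0,0,0,0,0,0,1],
  [0,0,0,0,0,0,1],
  [0,0,0,0,0,0,1],
  [0,0,0,0,0,0,1],
  [0,0,0,0,0,0,1],
  [0,0,0,-0.004,0,0,1],
  [0,0,0,-0.007,0,0,1],
  [0,0,0,-0.01,0,0,1],
], force=25)

```text
time: 66.5
ee_pos: [0.5371, -0.1082, 0.0165]
eef_rot: [0.736, 0.677, 0.001, -0.002]
ft_force: [-0.5, 2.7, 0.4]
width: 0.0115
```

send_rows([
  [0,0,0,-0.01,0,0,1],
  [0,0,0,-0.01,0,0,1],
  [0,0,0,-0.01,0,0,1],
  [0,0,0,-0.01,0,0,1],
  [0,0,0,-0.01,0,0,1],
  [0,0,0,-0.01,0,0,1],
  [0,0,0,-0.01,0,0,1],
  [0,0,0,-0.01,0,0,1],
  [0,0,0,-0.01,0,0,1],
  [0,0,0,-0.008,0,0,1],
])

```text
time: 67.5
ee_pos: [0.528, -0.2159, 0.0165]
eef_rot: [0.736, 0.677, 0.001, -0.002]
ft_force: [0.2, 4.0, 1.9]
width: 0.0115
```

Run:
```python
from h import *
sf()
```

```text
t 67.5 p [ 0.528  -0.2159  0.0165] yaw 85.16 tiltz [-0.0011  0.0038 -1.    ] F [0.2 4.  1.9] w 0.0115 j [ 0.18  0.4   0.16  1.81 -0.08  0.93  0.29]
fx [-1.386e-01  1.000e-04  1.650e-02]
```

send_rows([
  [0,0,0,-0.006,0,0,1],
  [0,0,0,-0.006,0,0,1],
  [0,0,0,-0.004,0,0,1],
  [0,0,0,-0.003,0,0,1],
  [0,0,0,-0.002,0,0,1],
  [0,0,0,-0.002,0,0,1],
  [0,0,0,0,0,0,1],
  [0,0,0,0,0,0,1],
  [0,0,0,0,0,0,1],
  [0,0,0,0,0,0,1],
])

```text
time: 68.5
ee_pos: [0.5259, -0.241, 0.0165]
eef_rot: [0.736, 0.677, 0.001, -0.002]
ft_force: [0.2, 2.4, 1.4]
width: 0.0117
```

Run:
```python
from h import *
sf()
```

```text
t 68.5 p [ 0.5259 -0.241   0.0165] yaw 85.17 tiltz [-0.0011  0.0038 -1.    ] F [0.2 2.4 1.4] w 0.0117 j [ 0.22  0.42  0.17  1.79 -0.09  0.94  0.33]
fx [-1.638e-01 -1.000e-04  1.650e-02]
```

send_rows([
  [0,0,0,0,0,0,0.2],
  [0,0,0,0,0,0,0.2],
  [0,0,0,0,0,0,0.2],
  [0,0,0,0,0,0,0.2],
  [0,0,0,0,0,-0.015,0.2],
  [0,0,0,0,0,-0.03,0.2],
  [0,0,0,0,0,-0.035,0.2],
  [0,0,0,-0.005,0,-0.035,0.2],
  [0,0,0,-0.02,0,-0.03,0.2],
  [0,0,0,-0.02,0,-0.015,0.2],
])

```text
time: 69.5
ee_pos: [0.5203, -0.2864, 0.1851]
eef_rot: [0.736, 0.677, -0.001, -0.003]
ft_force: [0.1, -0.3, -0.7]
width: 0.0347
```

Run:
```python
from h import *
sf(); snap('wrist','w22'); ortho('w22',.46,.60,-.30,-.06,.03,.4,'o22'); snap('scene','sc22')
im=load('sc22')[0]; cv2.imwrite('pics/c22.png',cv2.resize(im[250:430,270:450],None,fx=3.3,fy=3.3,interpolation=cv2.INTER_CUBIC))
```

```text
t 69.5 p [ 0.5203 -0.2864  0.1851] yaw 85.29 tiltz [-0.0048  0.0028 -1.    ] F [ 0.1 -0.3 -0.7] w 0.0347 j [ 0.25  0.28  0.21  1.59 -0.06  1.28  0.39]
fx [-0.2096  0.0015  0.1851]
```

View pics/w22.png

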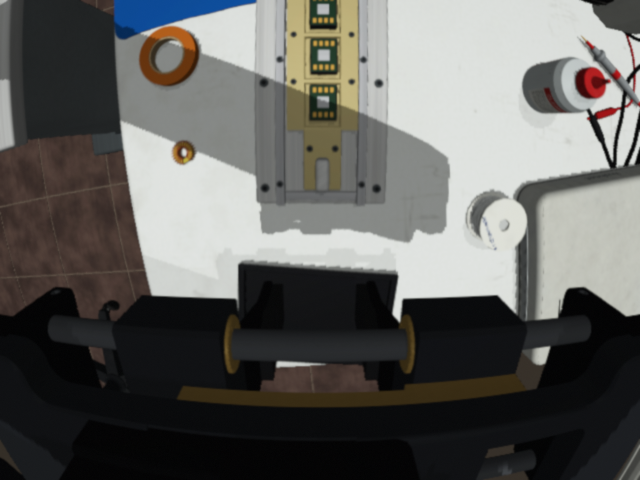

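View pics/o22.png

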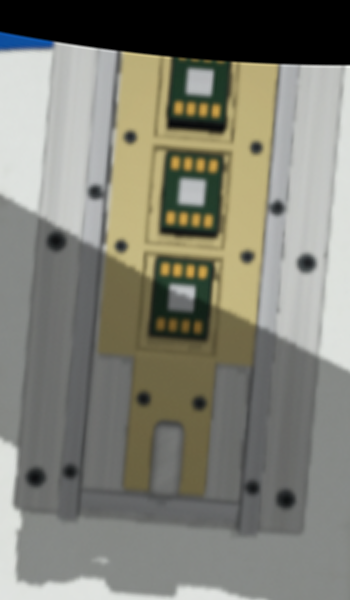

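View pics/c22.png

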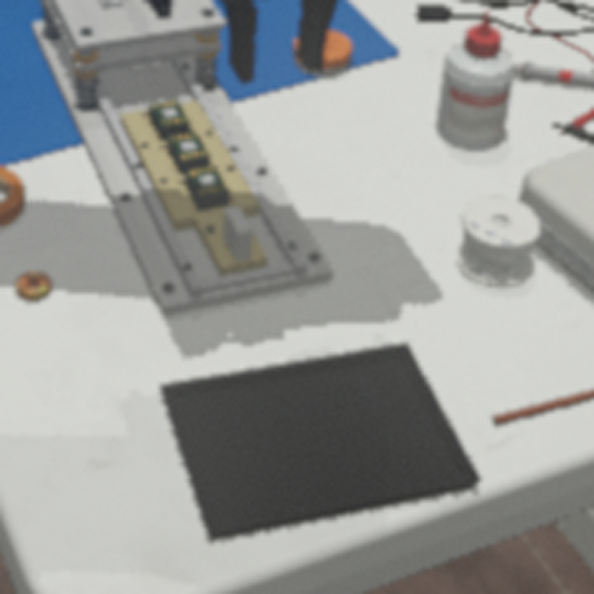

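Run:
```python
from h import *
c=[w('sc22',270+a/3.3,250+b/3.3,.010)[:2] for a,b in [(163,387),(408,346),(477,485),(210,540)]]
c=np.array(c); print(c.round(4)); m=c.mean(0); u=(c[1]-c[0]+c[2]-c[3]); v=(c[0]-c[3]+c[1]-c[2]); 
print(m,np.degrees(np.arctan2(u[1],u[0])),np.degrees(np.arctan2(v[1],v[0])),np.linalg.norm(c[1]-c[0]),np.linalg.norm(c[2]-c[3]),np.linalg.norm(c[0]-c[3]),np.linalg.norm(c[1]-c[2]))
print(w('w22',240,263,.01,fish=True),w('w22',397,272,.01,fish=True))
p=(.5324,-.1788); plan([(p[0],p[1],.11,85),(p[0],p[1],.05,85)],jaw=.2,vmax=.035)
```

```text
[[ 0.4314 -0.334 ]
 [ 0.591  -0.36  ]
 [ 0.5703 -0.4713]
 [ 0.4117 -0.4479]]
[ 0.5010983  -0.40330193] -8.835695791132546 79.82158700822558 0.16169116608630668 0.16024709326352995 0.11565215380817111 0.11324462862667016
[ 0.43621529 -0.32742003  0.01      ] [ 0.59507078 -0.35018964  0.01      ]
n 6
[-0.1, -0.0, 0.0, 0.0278, 0.0008, 0.0188, 0.2]
[-0.0, -0.0, 0.0, 0.0278, 0.0008, 0.0188, 0.2]
[-0.1, -0.0, 0.0, 0.0278, 0.0008, 0.0187, 0.2]
[-0.0, -0.0, 0.0, 0.0277, 0.0007, 0.0188, 0.2]
[-0.0, -0.0, 0.0, 0.0, 0.0, 0.03, 0.2]
[-0.0, -0.0, 0.0, 0.0, 0.0, 0.03, 0.2]
```

send_rows([
  [0,0,0,0.015,0,0.01,0.2],
  [0,0,0,0.028,0.001,0.02,0.2],
  [0,0,0,0.028,0.001,0.02,0.2],
  [0,0,0,0.028,0.001,0.02,0.2],
  [0,0,0,0.012,0,0.02,0.2],
  [0,0,0,0,0,0.02,0.2],
  [0,0,0,0,0,0.015,0.2],
  [0,0,0,0,0,0,0.2],
  [0,0,0,0,0,0,0.2],
  [0,0,0,0,0,0,0.2],
])

```text
time: 70.6
ee_pos: [0.5259, -0.1545, 0.0472]
eef_rot: [0.733, 0.681, -0.003, -0.008]
ft_force: [-0.0, 0.0, -0.9]
width: 0.0352
```

Run:
```python
from h import *
sf(); snap('wrist','w23')
p=(.5324,-.1788); plan([(p[0],p[1],.0097,85)],jaw=.2,vmax=.035)
im=load('w23')[0]
cv2.imwrite('pics/c23.png',cv2.resize(im[150:350,200:440],None,fx=3.3,fy=3,interpolation=cv2.INTER_CUBIC))
```

```text
t 70.6 p [ 0.5259 -0.1545  0.0472] yaw 85.77 tiltz [-0.0157  0.0084 -0.9998] F [-0.   0.  -0.9] w 0.0352 j [ 0.1   0.33  0.12  1.84 -0.05  1.    0.17]
fx [-0.0776  0.0075  0.0472]
n 2
[-0.5, -0.2, 0.4, -0.012, 0.0043, 0.0187, 0.2]
[-0.4, -0.2, 0.4, -0.0118, 0.0043, 0.0188, 0.2]
```

View pics/c23.png

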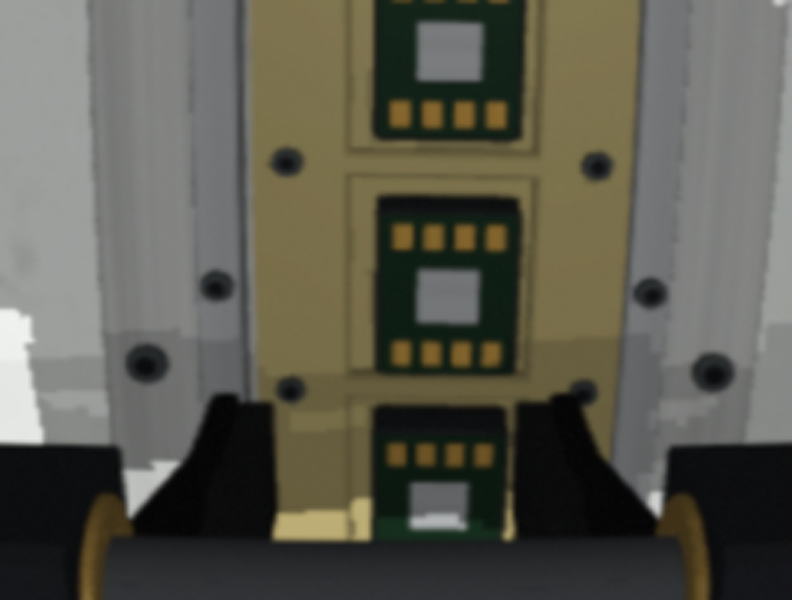

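send_rows([
  [-0.5,-0.2,0.4,-0.012,0.0043,0,0.2],
  [-0.4,-0.2,0.4,-0.0115,0.004,0,0.2],
  [0,0,0,0,0,0,0.2],
  [0,0,0,0,0,0.008,0.2],
  [0,0,0,0,0,0.008,0.2],
  [0,0,0,0,0,0.006,0.2],
  [0,0,0,0,0,0,0.2],
  [0,0,0,0,0,0,0.2],
  [0,0,0,0,0,0,0.2],
  [0,0,0,0,0,0,0.2],
])

```text
time: 71.65
ee_pos: [0.5339, -0.182, 0.0246]
eef_rot: [0.739, 0.674, 0.001, 0.002]
ft_force: [0.3, 0.3, -1.2]
width: 0.0346
```

Run:
```python
from h import *
sf(); 
p=(.5324,-.1788); plan([(p[0],p[1],.0092,85)],jaw=.2,vmax=.035)
```

```text
t 71.65 p [ 0.5339 -0.182   0.0246] yaw 84.78 tiltz [ 0.0036 -0.0015 -1.    ] F [ 0.3  0.3 -1.2] w 0.0346 j [ 0.13  0.37  0.14  1.83 -0.06  0.94  0.2 ]
fx [-0.1044 -0.0029  0.0246]
n 1
[0.2, 0.1, -0.2, 0.0031, -0.0019, 0.0154, 0.2]
```

send_rows([
  [0.2,0.1,-0.2,0.003,-0.0019,0.004,0.2],
  [0,0,0,0,0,0.006,0.2],
  [0,0,0,0,0,0.004,0.2],
  [0,0,0,0,0,0.001,0.2],
  [0,0,0,0,0,0,0.2],
  [0,0,0,0,0,0,0.2],
  [0,0,0,0,0,0,1],
  [0,0,0,0,0,0,1],
  [0,0,0,0,0,0,1],
  [0,0,0,0,0,0,1],
], force=20)

```text
time: 72.65
ee_pos: [0.5326, -0.1785, 0.0089]
eef_rot: [0.737, 0.676, 0.001, 0.0]
ft_force: [-0.3, 0.2, 1.7]
width: 0.0235
```

send_rows([
  [0,0,0,0,0,0,1],
  [0,0,0,0,0,0,1],
  [0,0,0,0,0,-0.01,1],
  [0,0,0,0,0,-0.025,1],
  [0,0,0,0,0,-0.03,1],
  [0,0,0,-0.01,0,-0.02,1],
  [0,0,0,-0.025,0,0,1],
  [0,0,1,-0.03,0,0,1],
  [0,0,1,-0.03,0,0,1],
  [0,0,1,-0.03,0,0,1],
])

```text
time: 73.65
ee_pos: [0.5224, -0.3015, 0.1025]
eef_rot: [0.752, 0.659, 0.002, 0.001]
ft_force: [0.9, -1.0, -0.7]
width: 0.024
```

```bash
cat >> h.py <<'E'
def tray(u,v,C=(.506,-.396),yaw=81.5):
    a=np.radians(yaw); vv=np.array([np.cos(a),np.sin(a)]); uu=np.array([vv[1],-vv[0]])
    return np.array(C)+u*uu+v*vv
E
python3 - <<'E'
from h import *
sf(); snap('wrist','w24')
for t in [(-.04,-.025),(0,.025),(.04,-.025)]: print(tray(*t).round(4))
p=tray(-.04,-.025); plan([(p[0],p[1],.09,81.5),(p[0],p[1],.03,81.5)],jaw=1,vmax=.03)
E
```

```text
t 73.65 p [ 0.5224 -0.3015  0.1025] yaw 82.47 tiltz [ 0.0045  0.0018 -1.    ] F [ 0.9 -1.  -0.7] w 0.024 j [ 0.28  0.36  0.21  1.67 -0.09  1.12  0.38]
fx [-0.2244 -0.0019  0.1025]
[ 0.4627 -0.4148]
[ 0.5097 -0.3713]
[ 0.5419 -0.4266]
n 7
[0.0, 0.0, 0.1, -0.0228, -0.0085, 0.0026, 1]
[0.1, 0.0, 0.1, -0.0228, -0.0084, 0.0025, 1]
[0.0, 0.0, 0.1, -0.0228, -0.0084, 0.0026, 1]
[0.1, 0.0, 0.1, -0.0228, -0.0083, 0.0026, 1]
[0.0, 0.1, 0.2, -0.0228, -0.0083, 0.0025, 1]
[0.0, -0.0, -0.0, -0.0, -0.0, 0.03, 1]
[0.0, -0.0, -0.0, -0.0, -0.0001, 0.03, 1]
```

View pics/w24.png

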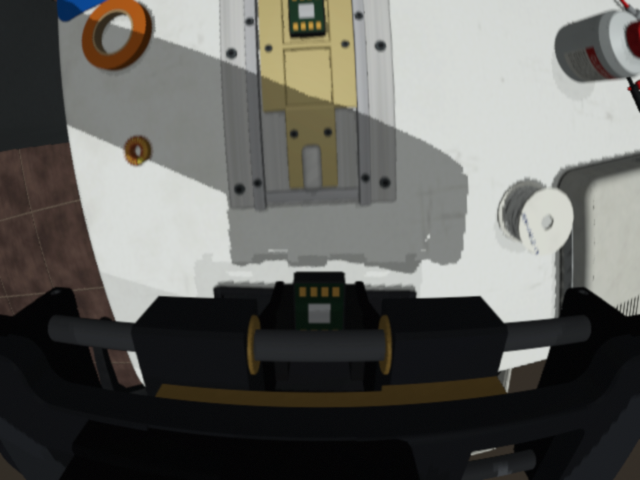

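send_rows([
  [0,0,0.1,-0.0228,-0.0085,0.0025,1],
  [0,0,0.1,-0.0228,-0.0084,0.0025,1],
  [0,0,0.1,-0.0228,-0.0084,0.0025,1],
  [0,0,0.1,-0.02,-0.0083,0.0025,1],
  [0,0,0.2,-0.008,-0.005,0.0025,1],
  [0,0,0,0,0,0,1],
  [0,0,0,0,0,0.015,1],
  [0,0,0,0,0,0.015,1],
  [0,0,0,0,0,0,1],
  [0,0,0,0,0,0,1],
])

```text
time: 74.7
ee_pos: [0.4692, -0.3984, 0.0602]
eef_rot: [0.757, 0.653, 0.002, 0.002]
ft_force: [0.7, 0.3, 0.3]
width: 0.0233
```

Run:
```python
from h import *
st(); snap('wrist','w25'); ortho('w25',.38,.63,-.40,-.28,.01,.4,'o25')
p=tray(-.04,-.025); plan([(p[0],p[1],.03,81.5)],jaw=1,vmax=.03)
```

```text
t 74.7 p [ 0.4692 -0.3984  0.0602] yaw 81.56 tiltz [ 6.5e-03 -9.0e-04 -1.0e+00] F [0.7 0.3 0.3] w 0.0233 j [ 0.43  0.43  0.25  1.67 -0.13  1.04  0.58]
n 2
[0.2, -0.0, 0.0, -0.0087, -0.002, 0.015, 1]
[0.2, -0.0, 0.1, -0.0087, -0.002, 0.015, 1]
```

View pics/w25.png

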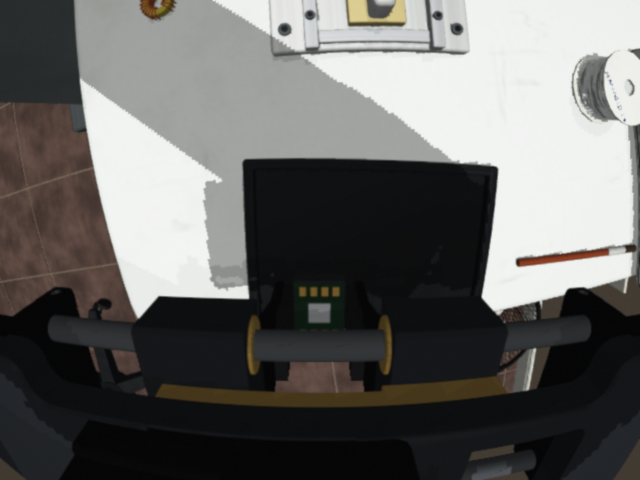

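View pics/o25.png

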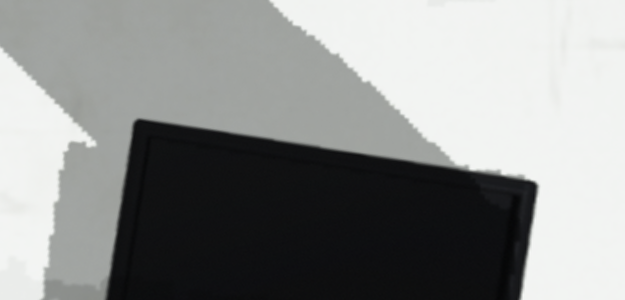

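send_rows([
  [0.2,0,0.3,-0.008,-0.002,0.005,1],
  [0.2,0,0.3,-0.007,-0.002,0.012,1],
  [0,0,0,0,0,0.015,1],
  [0,0,0,0,0,0.01,1],
  [0,0,0,0,0,0.006,1],
  [0,0,0,0,0,0.003,1],
  [0,0,0,0,0,0,1],
  [0,0,0,0,0,0,1],
  [0,0,0,0,0,0,1],
  [0,0,0,0,0,0,1],
])

```text
time: 75.75
ee_pos: [0.463, -0.4136, 0.0049]
eef_rot: [0.761, 0.649, -0.0, -0.0]
ft_force: [0.5, -0.6, 0.1]
width: 0.0239
```

Run:
```python
from h import *
st(); plan([(.4621,-.4133,-.0037,81)],jaw=1,vmax=.03)
```

```text
t 75.75 p [ 0.463  -0.4136  0.0049] yaw 80.94 tiltz [-7.e-04  2.e-04 -1.e+00] F [ 0.5 -0.6  0.1] w 0.0239 j [ 0.46  0.52  0.25  1.69 -0.15  0.96  0.61]
n 1
[-0.0, -0.0, -0.1, 0.0002, -0.001, 0.0086, 1]
```

send_rows([
  [0,0,0,0,0,0.004,1],
  [0,0,0,0,0,0.003,1],
  [0,0,0,0,0,0.001,1],
  [0,0,0,0,0,0,1],
  [0,0,0,0,0,0,1],
  [0,0,0,0,0,0,0.3],
  [0,0,0,0,0,0,0.3],
  [0,0,0,0,0,0,0.3],
  [0,0,0,0,0,0,0.3],
  [0,0,0,0,0,-0.01,0.3],
])

```text
time: 76.75
ee_pos: [0.4629, -0.4133, 0.0063]
eef_rot: [0.761, 0.649, -0.0, -0.001]
ft_force: [-0.4, 0.5, -0.2]
width: 0.0306
```

send_rows([
  [0,0,0,0,0,-0.025,0.2],
  [0,0,0,0,0,-0.03,0.2],
  [0,0,-0.5,0,0,-0.03,0.2],
  [0,0,-0.5,0.015,0.001,0,0.2],
  [0,0,-1,0.03,0.003,0,0.2],
  [0,0,-1,0.03,0.003,0,0.2],
  [0,0,-1,0.03,0.003,0,0.2],
  [0,0,0,0.03,0.003,0,0.2],
  [0,0,0,0.03,0.004,0,0.2],
  [0,0,0,0.03,0.004,0,0.2],
])

```text
time: 77.75
ee_pos: [0.5051, -0.2192, 0.1006]
eef_rot: [0.739, 0.674, -0.0, 0.003]
ft_force: [0.8, 0.7, 0.3]
width: 0.035
```

Run:
```python
from h import *
st(); plan([(.5368,-.1368,.1,85)],jaw=.2,vmax=.03)
```

```text
t 77.75 p [ 0.5051 -0.2192  0.1006] yaw 84.68 tiltz [ 0.0034 -0.0048 -1.    ] F [0.8 0.7 0.3] w 0.035 j [ 0.18  0.25  0.17  1.81 -0.04  1.08  0.27]
n 3
[0.1, 0.1, -0.1, 0.0283, 0.008, 0.0001, 0.2]
[0.1, 0.1, -0.1, 0.0283, 0.008, 0.0001, 0.2]
[0.0, 0.1, -0.1, 0.0284, 0.0081, 0.0002, 0.2]
```

send_rows([
  [0.1,0.1,-0.1,0.026,0.008,0,0.2],
  [0.1,0.1,-0.1,0.024,0.008,0,0.2],
  [0,0.1,-0.1,0.015,0.006,0,0.2],
  [0,0,0,0.004,0,0,0.2],
  [0,0,0,0,0,0.015,0.2],
  [0,0,0,0,0,0.015,0.2],
  [0,0,0,0,0,0.015,0.2],
  [0,0,0,0,0,0,0.2],
  [0,0,0,0,0,0,0.2],
  [0,0,0,0,0,0,0.2],
])

```text
time: 78.75
ee_pos: [0.5335, -0.1483, 0.0568]
eef_rot: [0.736, 0.677, 0.001, 0.001]
ft_force: [-0.3, -0.3, -0.0]
width: 0.0346
```

Run:
```python
from h import *
st(); plan([(.5365,-.1365,.0092,85)],jaw=.2,vmax=.03); snap('wrist','w26')
im=load('w26')[0]
cv2.imwrite('pics/c26.png',cv2.resize(im[150:350,200:440],None,fx=3.3,fy=3,interpolation=cv2.INTER_CUBIC))
```

```text
t 78.75 p [ 0.5335 -0.1483  0.0568] yaw 85.15 tiltz [ 2.3e-03 -2.0e-04 -1.0e+00] F [-0.3 -0.3 -0. ] w 0.0346 j [ 0.09  0.31  0.11  1.83 -0.04  1.    0.14]
n 2
[0.1, -0.0, 0.1, 0.006, 0.0009, 0.0238, 0.2]
[0.0, -0.0, 0.0, 0.0061, 0.001, 0.0238, 0.2]
```

View pics/c26.png

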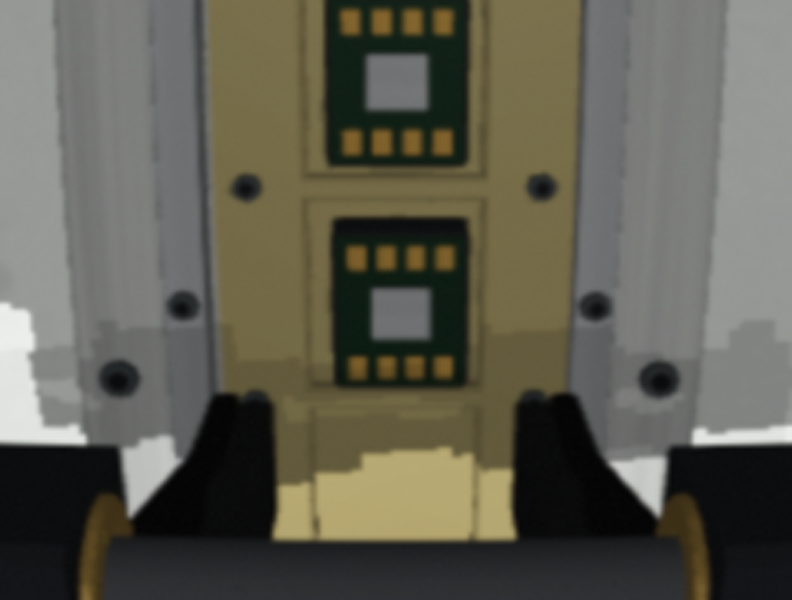

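Run:
```python
from h import *
for cx,cy in [(401,313),(397,82)]: print(w('w26',200+cx/3.3,150+cy/3,.03,fish=True))
```

```text
[ 0.53677095 -0.13647441  0.03      ]
[ 0.53979578 -0.09257796  0.03      ]
```

send_rows([
  [0,0,0,0.006,0.001,0.005,0.2],
  [0,0,0,0.006,0.001,0.01,0.2],
  [0,0,0,0,0,0.012,0.2],
  [0,0,0,0,0,0.008,0.2],
  [0,0,0,0,0,0.004,0.2],
  [0,0,0,0,0,0,0.2],
  [0,0,0,0,0,0,0.2],
  [0,0,0,0,0,0,0.2],
  [0,0,0,0,0,0,0.2],
  [0,0,0,0,0,0,0.2],
])

```text
time: 79.8
ee_pos: [0.5379, -0.1358, 0.0157]
eef_rot: [0.736, 0.677, 0.001, 0.002]
ft_force: [0.3, 0.1, -1.4]
width: 0.0353
```

Run:
```python
from h import *
st(); plan([(.5365,-.1365,.0092,85)],jaw=.2,vmax=.03)
```

```text
t 79.8 p [ 0.5379 -0.1358  0.0157] yaw 85.15 tiltz [ 4.6e-03 -6.0e-04 -1.0e+00] F [ 0.3  0.1 -1.4] w 0.0353 j [ 0.08  0.37  0.1   1.86 -0.05  0.91  0.12]
n 1
[0.3, 0.0, 0.1, -0.0009, -0.0014, 0.0065, 0.2]
```

send_rows([
  [0.2,0,0.1,-0.0008,-0.001,0.003,0.2],
  [0,0,0,0,0,0.003,0.2],
  [0,0,0,0,0,0,0.2],
  [0,0,0,0,0,0,0.2],
  [0,0,0,0,0,0,1],
  [0,0,0,0,0,0,1],
  [0,0,0,0,0,0,1],
  [0,0,0,0,0,0,1],
  [0,0,0,0,0,0,1],
  [0,0,0,0,0,0,1],
], force=20)

```text
time: 80.8
ee_pos: [0.5369, -0.1366, 0.0095]
eef_rot: [0.737, 0.676, 0.0, 0.001]
ft_force: [-0.1, -0.9, 0.3]
width: 0.0236
```

send_rows([
  [0,0,0,0,0,-0.01,1],
  [0,0,0,0,0,-0.025,1],
  [0,0,0,0,0,-0.03,1],
  [0,0,0,-0.01,0,-0.025,1],
  [0,0,0,-0.025,0,0,1],
  [0,0,1,-0.035,0,0,1],
  [0,0,1,-0.035,0,0,1],
  [0,0,1,-0.035,0,0,1],
  [0,0,1,-0.035,0,0,1],
  [0,0,0,-0.03,0,0,1],
])

```text
time: 81.8
ee_pos: [0.5164, -0.3417, 0.1115]
eef_rot: [0.758, 0.653, 0.003, 0.003]
ft_force: [1.0, -0.1, 0.6]
width: 0.0235
```

Run:
```python
from h import *
C=(.5056,-.395)
for t in [(-.04,-.025),(0,.025),(.04,-.025)]: print(tray(*t,C,80.8).round(4))
p=tray(0,.025,C,80.8)
st(); plan([(p[0],p[1],.08,81)],jaw=1,vmax=.03)
```

```text
[ 0.4621 -0.4133]
[ 0.5096 -0.3703]
[ 0.5411 -0.4261]
t 81.8 p [ 0.5164 -0.3417  0.1115] yaw 81.5 tiltz [ 0.008  0.    -1.   ] F [ 1.  -0.1  0.6] w 0.0235 j [ 0.33  0.39  0.23  1.62 -0.1   1.14  0.44]
n 2
[0.2, -0.0, 0.2, -0.0147, -0.0014, 0.0157, 1]
[0.3, -0.1, 0.3, -0.0147, -0.0012, 0.0158, 1]
```

send_rows([
  [0.2,0,0.2,-0.01,-0.001,0,1],
  [0.2,0,0.3,-0.004,-0.001,0.01,1],
  [0,0,0,0,0,0.02,1],
  [0,0,0,0,0,0.02,1],
  [0,0,0,0,0,0.015,1],
  [0,0,0,0,0,0.005,1],
  [0,0,0,0,0,0,1],
  [0,0,0,0,0,0,1],
  [0,0,0,0,0,0,1],
  [0,0,0,0,0,0,1],
])

```text
time: 82.8
ee_pos: [0.5137, -0.355, 0.0412]
eef_rot: [0.761, 0.649, 0.002, 0.001]
ft_force: [-0.2, 0.5, -0.3]
width: 0.0238
```

Run:
```python
from h import *
st(); plan([(.5096,-.3703,-.0034,81)],jaw=1,vmax=.03)
```

```text
t 82.8 p [ 0.5137 -0.355   0.0412] yaw 80.92 tiltz [ 3.8e-03  9.0e-04 -1.0e+00] F [-0.2  0.5 -0.3] w 0.0238 j [ 0.36  0.47  0.22  1.66 -0.12  1.02  0.46]
n 2
[0.1, -0.0, -0.0, -0.0079, -0.0009, 0.0223, 1]
[0.1, -0.1, -0.1, -0.0079, -0.0008, 0.0223, 1]
```

send_rows([
  [0.1,0,0,-0.008,-0.001,0,1],
  [0.1,0,0,-0.007,-0.0008,0.006,1],
  [0,0,0,0,0,0.012,1],
  [0,0,0,0,0,0.01,1],
  [0,0,0,0,0,0.006,1],
  [0,0,0,0,0,0.002,1],
  [0,0,0,0,0,0,1],
  [0,0,0,0,0,0,1],
  [0,0,0,0,0,0,1],
  [0,0,0,0,0,0,1],
])

```text
time: 83.8
ee_pos: [0.5093, -0.3713, 0.0025]
eef_rot: [0.761, 0.649, 0.001, -0.0]
ft_force: [-0.5, -0.6, -1.0]
width: 0.0234
```

Run:
```python
from h import *
st(); plan([(.5096,-.3703,-.0032,81)],jaw=1,vmax=.03)
```

```text
t 83.8 p [ 0.5093 -0.3713  0.0025] yaw 80.88 tiltz [ 7.e-04  1.e-03 -1.e+00] F [-0.5 -0.6 -1. ] w 0.0234 j [ 0.39  0.54  0.22  1.66 -0.14  0.96  0.5 ]
n 1
[0.0, -0.1, -0.1, 0.001, 0.0002, 0.0057, 1]
```

send_rows([
  [0,0,0,0,0,0.003,1],
  [0,0,0,0,0,0.0025,1],
  [0,0,0,0,0,0,1],
  [0,0,0,0,0,0,1],
  [0,0,0,0,0,0,0.3],
  [0,0,0,0,0,0,0.3],
  [0,0,0,0,0,0,0.3],
  [0,0,0,0,0,0,0.3],
  [0,0,0,0,0,-0.01,0.3],
  [0,0,0,0,0,-0.025,0.3],
])

```text
time: 84.8
ee_pos: [0.5078, -0.3702, 0.0306]
eef_rot: [0.761, 0.649, -0.0, -0.002]
ft_force: [0.5, -0.5, 0.4]
width: 0.0303
```

send_rows([
  [0,0,0,0,0,-0.03,0.2],
  [0,0,-0.5,0,0,-0.03,0.2],
  [0,0,-0.5,0.015,0,0,0.2],
  [0,0,-1,0.03,0,0,0.2],
  [0,0,-1,0.03,0,0,0.2],
  [0,0,-1,0.03,0,0,0.2],
  [0,0,0,0.03,0,0,0.2],
  [0,0,0,0.03,0,0,0.2],
  [0,0,0,0.03,0,0,0.2],
  [0,0,0,0.02,0,0,0.2],
])

```text
time: 85.8
ee_pos: [0.5324, -0.1519, 0.1012]
eef_rot: [0.739, 0.674, 0.001, 0.003]
ft_force: [0.0, 0.8, -0.6]
width: 0.0349
```

Run:
```python
from h import *
st(); plan([(.5398,-.0926,.1,85)],jaw=.2,vmax=.03)
```

```text
t 85.8 p [ 0.5324 -0.1519  0.1012] yaw 84.77 tiltz [ 0.0054 -0.0028 -1.    ] F [ 0.   0.8 -0.6] w 0.0349 j [ 0.08  0.26  0.13  1.8  -0.04  1.08  0.13]
n 2
[0.2, 0.1, -0.1, 0.0298, 0.001, 0.0005, 0.2]
[0.1, 0.0, -0.1, 0.0299, 0.0011, 0.0006, 0.2]
```

send_rows([
  [0.2,0.1,-0.1,0.02,0.001,0,0.2],
  [0.1,0,-0.1,0.016,0.001,0,0.2],
  [0,0,0,0.007,0,0,0.2],
  [0,0,0,0,0,0,0.2],
  [0,0,0,0,0,0.015,0.2],
  [0,0,0,0,0,0.015,0.2],
  [0,0,0,0,0,0.015,0.2],
  [0,0,0,0,0,0,0.2],
  [0,0,0,0,0,0,0.2],
  [0,0,0,0,0,0,0.2],
])

```text
time: 86.8
ee_pos: [0.5379, -0.1077, 0.0575]
eef_rot: [0.737, 0.676, 0.001, 0.002]
ft_force: [0.7, -0.1, 0.3]
width: 0.0346
```

Run:
```python
from h import *
st(); plan([(.5398,-.0926,.0092,85)],jaw=.2,vmax=.03)
```

```text
t 86.8 p [ 0.5379 -0.1077  0.0575] yaw 85.05 tiltz [ 0.0029 -0.0017 -1.    ] F [ 0.7 -0.1  0.3] w 0.0346 j [ 0.03  0.3   0.1   1.85 -0.03  0.99  0.05]
n 2
[0.1, 0.0, 0.0, 0.0076, 0.0002, 0.0242, 0.2]
[0.1, 0.1, 0.0, 0.0076, 0.0003, 0.0241, 0.2]
```

send_rows([
  [0.1,0,0,0.0076,0,0,0.2],
  [0.1,0.1,0,0.007,0,0.008,0.2],
  [0,0,0,0,0,0.012,0.2],
  [0,0,0,0,0,0.01,0.2],
  [0,0,0,0,0,0.005,0.2],
  [0,0,0,0,0,0,0.2],
  [0,0,0,0,0,0,0.2],
  [0,0,0,0,0,0,0.2],
  [0,0,0,0,0,0,0.2],
  [0,0,0,0,0,0,0.2],
])

```text
time: 87.8
ee_pos: [0.5402, -0.0921, 0.021]
eef_rot: [0.737, 0.676, 0.001, 0.0]
ft_force: [0.2, -0.1, 0.0]
width: 0.0346
```

Run:
```python
from h import *
st(); plan([(.5398,-.0926,.0092,85)],jaw=.2,vmax=.03)
```

```text
t 87.8 p [ 0.5402 -0.0921  0.021 ] yaw 85.04 tiltz [ 1.5e-03  3.0e-04 -1.0e+00] F [ 0.2 -0.1  0. ] w 0.0346 j [ 0.01  0.35  0.08  1.87 -0.04  0.92  0.03]
n 1
[0.1, -0.0, 0.0, -0.0005, -0.0004, 0.0117, 0.2]
```

send_rows([
  [0,0,0,-0.0005,-0.0004,0.005,0.2],
  [0,0,0,0,0,0.004,0.2],
  [0,0,0,0,0,0.002,0.2],
  [0,0,0,0,0,0,0.2],
  [0,0,0,0,0,0,0.2],
  [0,0,0,0,0,0,1],
  [0,0,0,0,0,0,1],
  [0,0,0,0,0,0,1],
  [0,0,0,0,0,0,1],
  [0,0,0,0,0,0,1],
], force=20)

```text
time: 88.8
ee_pos: [0.54, -0.0927, 0.0094]
eef_rot: [0.737, 0.676, 0.001, 0.001]
ft_force: [-0.4, 0.1, -0.6]
width: 0.0239
```

send_rows([
  [0,0,0,0,0,0,1],
  [0,0,0,0,0,-0.01,1],
  [0,0,0,0,0,-0.025,1],
  [0,0,0,0,0,-0.03,1],
  [0,0,0,-0.01,0,-0.025,1],
  [0,0,0,-0.025,0,0,1],
  [0,0,1,-0.035,0,0,1],
  [0,0,1,-0.035,0,0,1],
  [0,0,1,-0.035,0,0,1],
  [0,0,1,-0.035,0,0,1],
])

```text
time: 89.8
ee_pos: [0.5239, -0.2661, 0.1102]
eef_rot: [0.757, 0.653, 0.004, 0.002]
ft_force: [0.1, -0.3, -0.4]
width: 0.0239
```

Run:
```python
from h import *
st(); plan([(.5411,-.4261,.1,81)],jaw=1,vmax=.035)
```

```text
t 89.8 p [ 0.5239 -0.2661  0.1102] yaw 81.56 tiltz [ 0.0083  0.0015 -1.    ] F [ 0.1 -0.3 -0.4] w 0.0239 j [ 0.23  0.32  0.2   1.7  -0.08  1.12  0.3 ]
n 5
[0.1, -0.0, 0.1, -0.0312, 0.0081, 0.002, 1]
[0.1, -0.0, 0.1, -0.0311, 0.0081, 0.002, 1]
[0.1, -0.1, 0.1, -0.0311, 0.0082, 0.002, 1]
[0.1, -0.0, 0.1, -0.0311, 0.0083, 0.0021, 1]
[0.1, -0.1, 0.2, -0.0311, 0.0083, 0.002, 1]
```

send_rows([
  [0.1,0,0.1,-0.031,0.008,0,1],
  [0.1,0,0.1,-0.031,0.008,0,1],
  [0.1,-0.1,0.1,-0.031,0.008,0,1],
  [0.1,0,0.1,-0.027,0.008,0,1],
  [0.1,-0.1,0.1,-0.014,0.007,0,1],
  [0,0,0,0,0,0,1],
  [0,0,0,0,0,0.015,1],
  [0,0,0,0,0,0.02,1],
  [0,0,0,0,0,0.015,1],
  [0,0,0,0,0,0,1],
])

```text
time: 90.8
ee_pos: [0.5399, -0.4129, 0.0627]
eef_rot: [0.762, 0.648, -0.0, 0.001]
ft_force: [-0.3, 1.0, 0.2]
width: 0.0238
```

Run:
```python
from h import *
st(); plan([(.5411,-.4261,-.0033,81)],jaw=1,vmax=.035); snap('wrist','w27')
```

```text
t 90.8 p [ 0.5399 -0.4129  0.0627] yaw 80.76 tiltz [ 0.0016 -0.0024 -1.    ] F [-0.3  1.   0.2] w 0.0238 j [ 0.41  0.56  0.25  1.48 -0.14  1.11  0.52]
n 2
[0.1, 0.1, -0.1, -0.0063, 0.0016, 0.033, 1]
[0.0, 0.0, -0.1, -0.0064, 0.0016, 0.033, 1]
```

View pics/w27.png

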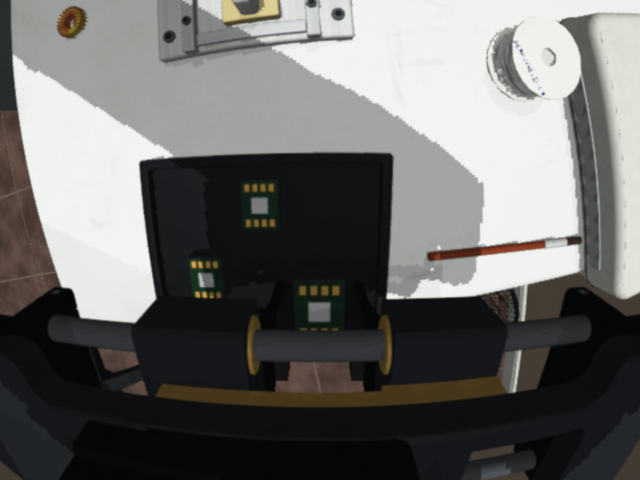

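send_rows([
  [0,0,0,-0.006,0,0,1],
  [0,0,0,-0.005,0,0.01,1],
  [0,0,0,0,0,0.014,1],
  [0,0,0,0,0,0.014,1],
  [0,0,0,0,0,0.01,1],
  [0,0,0,0,0,0.006,1],
  [0,0,0,0,0,0,1],
  [0,0,0,0,0,0,1],
  [0,0,0,0,0,0,1],
  [0,0,0,0,0,0,1],
])

```text
time: 91.85
ee_pos: [0.5398, -0.4251, 0.007]
eef_rot: [0.761, 0.648, 0.001, 0.003]
ft_force: [-0.7, -0.6, -0.6]
width: 0.0238
```

Run:
```python
from h import *
st(); plan([(.540,-.4245,-.0033,81)],jaw=1,vmax=.035)
```

```text
t 91.85 p [ 0.5398 -0.4251  0.007 ] yaw 80.82 tiltz [ 0.0048 -0.0041 -1.    ] F [-0.7 -0.6 -0.6] w 0.0238 j [ 0.43  0.64  0.23  1.5  -0.16  1.02  0.55]
n 1
[0.3, 0.2, -0.2, 0.0006, 0.0, 0.0103, 1]
```

send_rows([
  [0.2,0.1,0,0,0,0.004,1],
  [0,0,0,0,0,0.004,1],
  [0,0,0,0,0,0.002,1],
  [0,0,0,0,0,0,1],
  [0,0,0,0,0,0,1],
  [0,0,0,0,0,0,1],
  [0,0,0,0,0,0,0.3],
  [0,0,0,0,0,0,0.3],
  [0,0,0,0,0,0,0.3],
  [0,0,0,0,0,0,0.3],
])

```text
time: 92.85
ee_pos: [0.5406, -0.4256, -0.0025]
eef_rot: [0.761, 0.648, 0.0, 0.002]
ft_force: [-0.4, -0.2, -0.5]
width: 0.0301
```

send_rows([
  [0,0,0,0,0,-0.01,0.3],
  [0,0,0,0,0,-0.025,0.3],
  [0,0,0,0,0,-0.03,0.3],
  [0,0,0,0,0,-0.035,0.3],
  [0,0,0,0,0,-0.035,0.3],
  [0,0,0,0,0,-0.035,0.3],
  [0,0,0,-0.015,0,-0.02,0.3],
  [0,0,0,-0.02,0,0,0.3],
  [0,0,0,-0.02,0,0,0.3],
  [0,0,0,0,0,0,0.3],
])

```text
time: 93.85
ee_pos: [0.5311, -0.4806, 0.2046]
eef_rot: [0.761, 0.649, 0.001, 0.005]
ft_force: [-0.1, 0.2, 0.0]
width: 0.0307
```

Run:
```python
from h import *
st(); snap('wrist','w28'); snap('scene','sc28'); snap('side','s28')
a=cv2.resize(load('sc28')[0][190:420,220:450],None,fx=2.6,fy=2.6,interpolation=cv2.INTER_CUBIC);cv2.imwrite('pics/c28.png',a)
im,d,K,T=load('w28')
```

```text
t 93.85 p [ 0.5311 -0.4806  0.2046] yaw 80.91 tiltz [ 0.0079 -0.0065 -0.9999] F [-0.1  0.2  0. ] w 0.0307 j [ 0.49  0.54  0.28  1.21 -0.15  1.4   0.6 ]
```

View pics/w28.png

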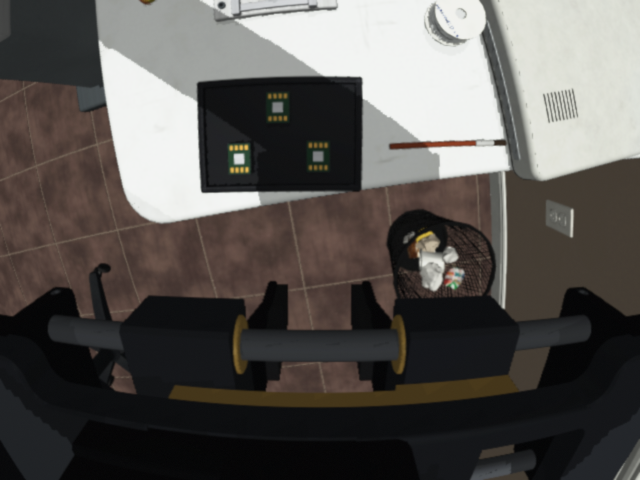

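View pics/c28.png

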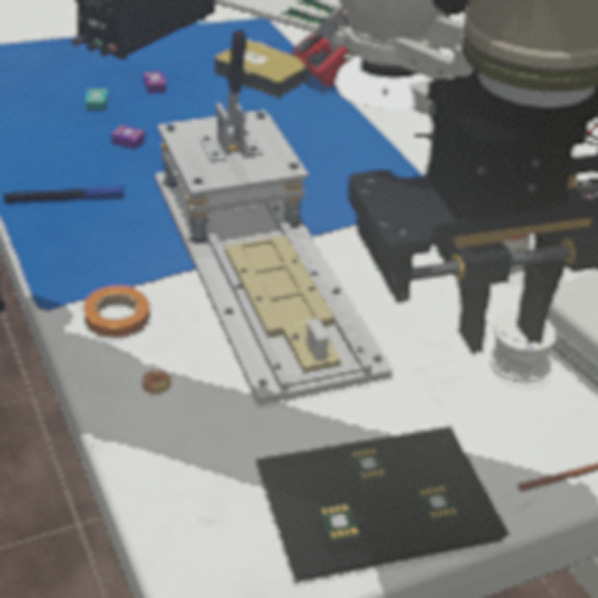

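View pics/s28.png

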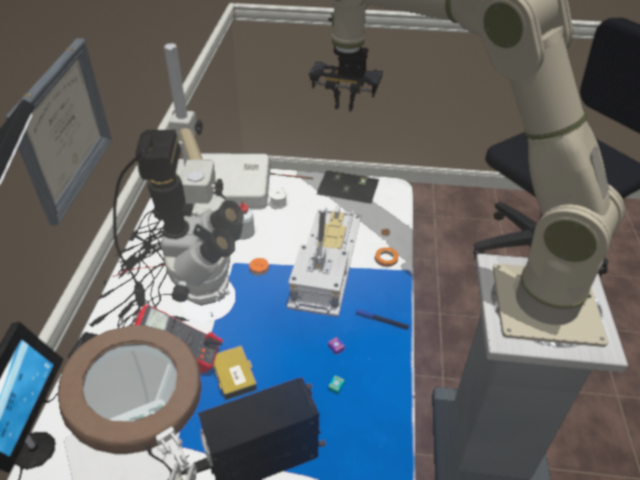

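send_rows([
  [0,0,0,0,0,0,0.3],
  [0,0,0,0,0,0,0.3],
  [0,0,0,0,0,0,0.3],
  [0,0,0,0,0,0,0.3],
  [0,0,0,0,0,0,0.3],
  [0,0,0,0,0,0,0.3],
  [0,0,0,0,0,0,0.3],
  [0,0,0,0,0,0,0.3],
  [0,0,0,0,0,0,0.3],
  [0,0,0,0,0,0,0.3],
])

```text
time: 95.0
ee_pos: [0.5346, -0.4731, 0.2032]
eef_rot: [0.758, 0.652, 0.003, 0.003]
ft_force: [-0.5, -0.2, -0.2]
width: 0.0304
```

Run:
```python
from h import *
for u,v in [(277,107),(238,158),(318,157),(270,96),(286,118),(231,146),(246,171),(310,146),(326,168),(290,130)]: print(u,v,wd('w28',u,v).round(4))
# carrier: nest back end edge midpoints in scene crop (265,330)-(330,318); tab; lever tip in side
for cx,cy in [(267,331),(331,318)]: print('nest end',fx(w('sc28',220+cx/2.6,190+cy/2.6,.02)).round(4), 'start', fx(w('scene0',220+cx/2.6,190+cy/2.6,.02)).round(4))
im0,im1=load('scene0')[0],load('sc28')[0]
for n,a in [('carrier',(290,270,320,350)),('spool',(405,305,440,340)),('tin',(355,255,385,275)),('bottle',(400,255,430,300))]: print(n,np.abs(im0[a[1]:a[3],a[0]:a[2]].astype(int)-im1[a[1]:a[3],a[0]:a[2]]).mean().round(1))
for u,v in [(322,213),(321,220),(321,229)]: print('lever',fx(w('s28',u,v)).round(4))
```

```text
277 107 [ 0.5103 -0.371   0.0149]
238 158 [ 0.4638 -0.4132  0.0159]
318 157 [ 0.5414 -0.4261  0.0157]
270 96 [ 0.5056 -0.3592  0.0162]
286 118 [ 0.5171 -0.3833  0.0152]
231 146 [ 0.4592 -0.4002  0.0162]
246 171 [ 0.4691 -0.4275  0.015 ]
310 146 [ 0.5354 -0.4143  0.0138]
326 168 [ 0.5474 -0.4381  0.0153]
290 130 [ 0.518  -0.3954  0.001 ]
nest end [-0.1288  0.0347  0.02  ] start [-0.1288  0.0347  0.02  ]
nest end [-0.1281 -0.0264  0.02  ] start [-0.1281 -0.0264  0.02  ]
carrier 17.1
spool 24.3
tin 45.7
bottle 94.4
lever [ 0.0708 -0.0026  0.2201]
lever [ 0.0812 -0.0026  0.2082]
lever [ 0.0822 -0.002   0.1822]
```

```bash
python3 -c "
from bench import close_job; print(close_job())"
```

```text
the job is handed in; nothing more can be done
None
```

I ran the whole batch and handed the job in at about 95 s. All three modules went through the programming cycle and now lie in the black tray.

**What I did**
- I laid all three modules flat in the pockets and pushed the carrier against its stop.
- I swung the lever past centre to about 1.5 rad. It stayed there for more than 3 s with the gripper clear.
- I swung the lever back to its open stop, drew the carrier out, and placed the modules in the tray.

**Last checks**
- **Modules:** their tops all read 14–16 mm high, with no tilt beyond camera noise. They are well inside the rim and the carrier is empty.
- **Carrier:** it sits at about x = −58 to −61 mm, beyond the −42 mm limit.
- **Lever:** it reads about 0 rad, which is open.
- **Bystanders:** the spool and the tin look in place. The arm hid the bottle in the last scene picture, so I could not confirm it there, but the gripper never worked near it.

**Failed or disagreed**
- **Fingertips:** they sat about 13 mm above the reported tool point, where the stated value put them 17 mm below it. The first two grasps closed above the module without moving it. I then used the measured offset.
- **Tray position:** the scene and wrist cameras disagreed by 5–8 mm on the tray's near edge. I used the wrist camera.

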